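# Set out cake tins on a squared-up cooling board

### The job

Get the cake tins cooling: first push the wooden board fully home against both arms of the red corner rail, then stand every cake tin, lid up, on a brown pad of its own, centred and lined up with the pad so that no edge overhangs, and when all the tins are in place press the timer's button. The canister in the way on the board goes into the dark steel tray; the board must still be home at the end, and leave everything else alone.

Things in the scene. Friction and masses are not known exactly. Their poses are not given: they have to be found in the camera images.
- cooling_board: loose beech board 200 (own x) x 210 (own y) x 12 mm, 0.7 kg, slides on the counter when its edge is pushed with 5 to 10 N; carries four brown raised trivet pads. Origin: centre of its underside; z up
- board_corner (a point): the board's corner at its own +x, +y end, on the underside; it belongs in the inside corner of the red rail
- stop_rail: fixed red L-shaped stop rail, 18 mm high and 14 mm thick. Origin: the inside corner, on the counter. One stop face is the plane x = 0 of its frame (runs 226 mm toward its -y), the other is y = 0 (runs 165 mm toward its -x); the board belongs on the -x, -y side, against both. Its yaw varies a little
- canister: closed square sprinkles canister, orange with a black lid, 44 x 44 x 50 mm high, 0.09 kg, at first standing on one of the board's pads. Origin: centre of its underside
- steel_tray: fixed open dark steel tray, outside 140 (own x) x 90 (own y) x 20 mm high, walls and floor 3 mm. Origin: centre of its underside
- timer_button (a joint): round red push button, radius 16 mm, on top of the small white kitchen timer: 0 released, 0.006 m fully down (5 N, springs back); counts as pressed beyond 0.004 m
- timer_button_top (a point): centre of the top of the timer's button, which is pressed straight down
- pad_0 (a point): centre of the top face of one brown trivet pad, 84 (own x) x 68 (own y) x 8 mm, fixed on the board, top 20 mm above the counter; axes as the board. It is at +48, +57.5 mm (x, y) on the board
- pad_1 (a point): centre of the top face of one brown trivet pad, 84 (own x) x 68 (own y) x 8 mm, fixed on the board, top 20 mm above the counter; axes as the board. It is at +48, -57.5 mm (x, y) on the board
- pad_2 (a point): centre of the top face of one brown trivet pad, 84 (own x) x 68 (own y) x 8 mm, fixed on the board, top 20 mm above the counter; axes as the board. It is at -48, +57.5 mm (x, y) on the board
- pad_3 (a point): centre of the top face of one brown trivet pad, 84 (own x) x 68 (own y) x 8 mm, fixed on the board, top 20 mm above the counter; axes as the board. It is at -48, -57.5 mm (x, y) on the board
- tin_blue: closed steel mini cake tin with a blue lid, 66 (own x, long) x 50 (own y) x 34 mm high, straight sides, 0.11 to 0.21 kg, may be absent. Origin: centre of its underside, z up through the lid
- tin_yellow: closed steel mini cake tin with a yellow lid, 66 (own x, long) x 50 (own y) x 34 mm high, straight sides, 0.11 to 0.21 kg, may be absent. Origin: centre of its underside, z up through the lid
- tin_green: closed steel mini cake tin with a green lid, 66 (own x, long) x 50 (own y) x 34 mm high, straight sides, 0.11 to 0.21 kg, may be absent. Origin: centre of its underside, z up through the lid
- tin_purple: closed steel mini cake tin with a purple lid, 66 (own x, long) x 50 (own y) x 34 mm high, straight sides, 0.11 to 0.21 kg, may be absent. Origin: centre of its underside, z up through the lid
- squeeze_bottle: white squeeze bottle, radius 30, 170 mm high; not part of the job, to be left alone
- spice_jar: small amber jar, radius 20, 60 mm high; not part of the job, to be left alone
- spatula: spatula, 250 mm long, lying on the counter; not part of the job, to be left alone
- bowl: blue bowl, rim radius 50, 45 mm high; not part of the job, to be left alone
- mug: white mug, radius 38, 85 mm high; not part of the job, to be left alone
- jam_jar: glass jam jar with green lid, radius 32, 80 mm high; not part of the job, to be left alone
Things that resemble listed ones, but are neither listed nor needed, are in the scene too. Leave any pink look-alike of the tin_blue alone.

How it is judged:
By the outcome, as a careful person would: the job done as asked, in the order asked, and still so for the second after the job is handed in, with the robot touching nothing.
Of tin_blue, tin_yellow, tin_green, tin_purple only 2 to 4 are there at a start; the rules pass over those that are not, and their reading is None.
At some moment in a run one of tin_blue, tin_yellow, tin_green, tin_purple may be knocked a few centimetres aside while the robot is not near it.
Once in a run the grip may slacken for a moment while it holds something.
It also fails if it takes over 210 s, if anything falls off the work surface, if the arm or the gripper's body presses on something with over 40 N, if the wrist force passes 120 N, or if a joint passes its speed limit or range.

### The arm

A 6-joint arm with a two-finger parallel gripper is mounted at the origin on the work surface. World frame = base frame: x ahead of the robot, y to its left, z up, the work surface at z = 0. Lengths are in mm, angles in rad, forces in N, time in s.
With the tool pointing down it reaches from about 400 to 925 mm from the base axis. Payload 12.5 kg.
Tool frame: the origin (TCP) lies on the centre line of the jaws, within the pads' length; the fingertips stand 19 mm ahead of it and the grasp point (between the pads) is the TCP; y points along the fingers, x is the direction in which the jaws open and shut, and the axes are right-handed (so a half turn about y gives the same grasp; the last joint's range is limited). The gripper opens to 95 mm and grips with 3 to 60 N. Pads are 20 mm wide; open, the fingers measure 119 mm over their backs; the gripper's body (75 mm by 180 mm) begins 59 mm behind the grasp point.
Start: joints at [1.208, 0.491, 1.559, -0, 1.092, -0.106], TCP at [158.724, 604.528, 203.861] pointing down, gripper open.
Joint ranges: [-3.1, 3.1], [-0.84, 2.19], [0.05, 2.79], [-1.13, 4.28], [0.06, 2.93], [-2.69, 2.69]. Speed limits (rad/s): [2.22, 2.22, 2.79, 3.14, 3.14, 3.14].

### API

Orientations are given as [roll, pitch, yaw] about the fixed x, y, z axes, in that order (R = Rz(yaw) Ry(pitch) Rx(roll)).
In Python, from cell import env gives the robot as it stands. The module is installed in compiled form; this text tells all that it offers.
- The arm moves only by the tool move_arm, never from a script. Its argument "rows" is a list of rows, each an object of numbers: "tx", "ty", "tz": the shift along the tool's x, y, z in cm; "rx", "ry", "rz": the turn, a rotation vector about the tool's x, y, z in rad; "grip": the opening in per cent of the stroke, from 0 (shut) to 100 (fully open). In form: [{"tx": .., "ty": .., "tz": .., "rx": .., "ry": .., "rz": .., "grip": ..}, ...]. A call has 1 to 10 rows; each row shifts and turns the commanded pose from where the row before left it, along the tool's axes as they then stand; what a row does not reach is not made up. A row lasts 1/12 s, in which the tool goes at most 41.7 mm and 7.16 degrees, less where a joint would pass 70% of its speed; a pose out of reach is approached as far as the arm can. A call is refused whole if a number of a shift passes 4.17 or a number of a turn 0.125, either way. A call with a gripper value outside its range is refused whole. The fingers move at their own pace and stop on an object; the grip force is fixed at half the most. Time passes only in rows, so rows that do not move let the fingers close. It gives the time, the measured TCP pose, the force and the opening at its end, in the units of the state.
- env.state(): the state, without advancing time (a new reading comes with each control period).
- env.read_camera(name): name is "side" or "top" or "wrist"; returns (picture, depth): 480x640x3 uint8, blue, green, red; 480x640 float32, mm along the optical axis (not along the pixel's ray), 0 where there is no reading.
- env.calibration(name): a dict with "vertical_fov" (degrees; the focal length in pixels is half the picture's height over the tangent of half this angle, whatever the lens; pixels are square), "cx", "cy" (the principal point, pixels), "eye" and "rotation" of the camera in the world. Camera axes: x right, y up, looking along -z (the intrinsics and any distortion apply to the point x, -y, -z); pixel columns grow to the right and rows downward; lengths in mm; the calibration is good to about 2 mm. A picture is of the moment at which its call begins: read the wrist's pose just before it. calibration takes no time and is no camera call; for the wrist camera it gives the pose at the moment of the call.
- env.job_done(): hands the job in, once; it reports no verdict.
The state is a dict: "t": time; "joints": joint angles; "qvel": joint speeds; "tau": joint torques, N m; "eef_pos": TCP position; "tcp_rot": TCP orientation; "ft_force": force on the tool from outside, world axes, zero at the start; "moment": the same for the moment, N m; "opening": opening from 0.0 (shut) to 1.0 (fully open).
Only numpy, scipy, OpenCV 4.12 (cv2) and the standard library are available. Lean on these libraries where they do the work, as an engineer would, in place of code of your own. Each camera call takes 0.05 s, during which the arm holds its last target.

## Working session

There is one attempt and no reset: what is moved stays moved. The work goes in short steps, Python scripts to look and compute and a tool call to move; the robot and the scene stay as the last step left them, time stands still between calls to the robot, and variables do not carry over. Pictures are saved under pics/ and viewed, and the job is handed in when it is done.

Besides the shell and the picture viewer there is one more tool, called after "Call:" by a JSON object that holds its "method" and its "body". move_arm: Moves the arm, as the interface text tells. Its arguments: {"type":"object","properties":{"rows":{"type":"array"}},"required":["rows"]}

```bash
mkdir -p pics
python3 - <<'E'
from cell import env
import cv2
print(env.state())
for n in ["side","top","wrist"]:
    c=env.calibration(n); print(n,c)
    im,d=env.read_camera(n); cv2.imwrite(f"pics/{n}0.png",im)
    import numpy as np; np.save(f"{n}0.npy",d)
E
```

```text
{'t': 0.0, 'joints': array([ 1.20836819e+00,  4.91566313e-01,  1.55949083e+00, -5.32971032e-06,
        1.09167853e+00, -1.05593158e-01]), 'qvel': array([-0.00051733, -0.00070101, -0.00064649,  0.00056202,  0.00191779,
       -0.00133288]), 'tau': array([ 1.15516879e-03, -6.12659240e+01, -2.58175313e+01,  6.92269346e-02,
        4.83333401e-02, -1.20251811e-04]), 'eef_pos': array([158.64141425, 604.25084777, 203.24330861]), 'tcp_rot': array([-1.57068056e+00,  1.13714421e-03,  1.31396388e+00]), 'ft_force': array([ 0.05458474,  0.38523259, -0.06243185]), 'moment': array([ 0.00549415, -0.01314318, -0.05755562]), 'opening': 1.001768832514923}
side {'vertical_fov': 55.0189929833549, 'cx': 314.36397392534, 'cy': 242.36679164654498, 'eye': array([ 116.87581489, -842.10359439,  674.15811722]), 'rotation': array([ 0.96426077, -0.02027096, -0.5003335 ])}
top {'vertical_fov': 54.77347393356016, 'cx': 320.7213329552766, 'cy': 236.13556804929652, 'eye': array([ 373.24560727,  -65.52003678, 1411.6014394 ]), 'rotation': array([ 0.12103414,  0.00676234, -1.59804273])}
wrist {'vertical_fov': 59.04736588372513, 'cx': 323.4083819801473, 'cy': 247.87728451677592, 'eye': array([ 94.05361906, 621.95725584, 384.96491686]), 'rotation': array([-0.23943431,  0.00203766,  1.31424079])}
```

View pics/top0.png

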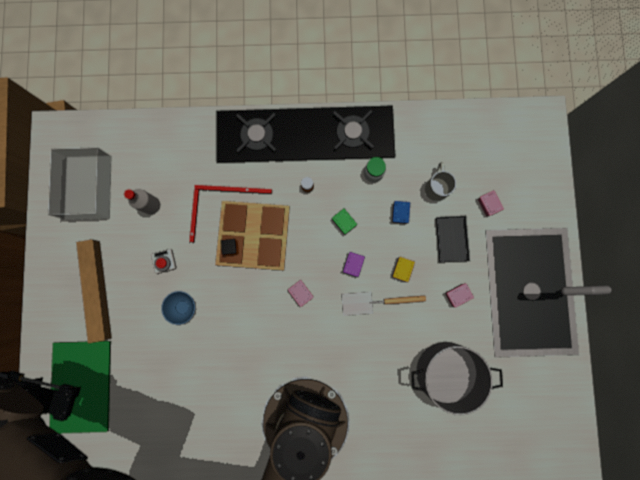

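View pics/side0.png

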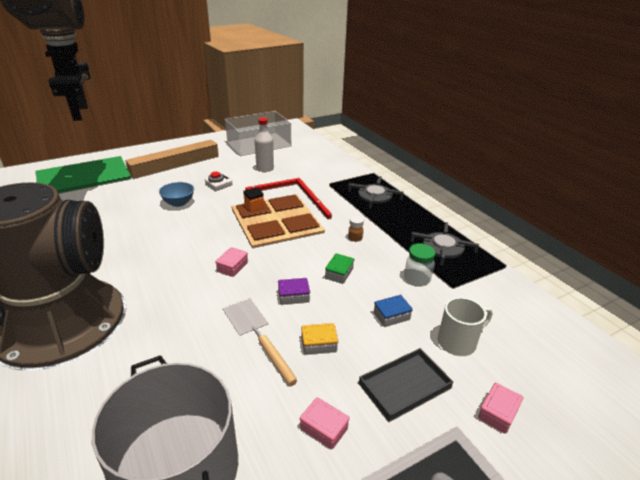

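View pics/wrist0.png

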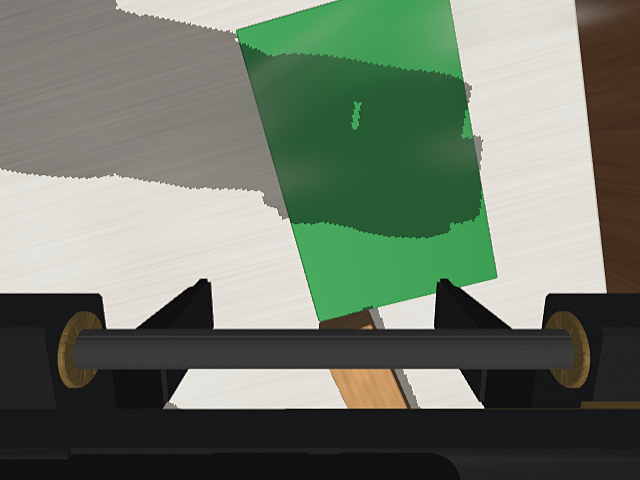

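```bash
cat > h.py <<'E'
import numpy as np, cv2
from scipy.spatial.transform import Rotation as R
from cell import env
def rot(c): return R.from_euler('xyz',c["rotation"]).as_matrix()
def f(c): return 240/np.tan(np.radians(c["vertical_fov"]/2))
def cast(c,uv,z):
    uv=np.atleast_2d(np.asarray(uv,float)); k=f(c)
    d=np.c_[(uv[:,0]-c["cx"])/k,-(uv[:,1]-c["cy"])/k,-np.ones(len(uv))]@rot(c).T
    e=np.asarray(c["eye"]); s=(z-e[2])/d[:,2]
    return e+s[:,None]*d
def proj(c,P):
    p=(np.atleast_2d(P)-c["eye"])@rot(c); k=f(c)
    return np.c_[c["cx"]+k*p[:,0]/-p[:,2], c["cy"]-k*p[:,1]/-p[:,2]]
def mask(im,col):
    h=cv2.cvtColor(im,cv2.COLOR_BGR2HSV); H,S,V=h[...,0],h[...,1],h[...,2]
    r={'blue':(105,125),'yellow':(20,32),'green':(50,75),'purple':(130,150),'pink':(160,178),'red':(0,4)}[col]
    m=(H>=r[0])&(H<=r[1])&(S>(70 if col=='pink' else 130))&(V>50)
    if col=='red': m|=(H>=178)&(S>180)&(V>50)
    return (m*255).astype(np.uint8)
def blobs(m,amin=30):
    cs,_=cv2.findContours(m,cv2.RETR_EXTERNAL,cv2.CHAIN_APPROX_NONE)
    return sorted([k for k in cs if cv2.contourArea(k)>=amin],key=cv2.contourArea,reverse=True)
def rect(c,cnt,z):
    """min-area rect of contour cast on plane z -> centre, long, short, yaw of long axis (mod pi)"""
    P=cast(c,cnt.reshape(-1,2),z)[:,:2].astype(np.float32)
    (x,y),(a,b),t=cv2.minAreaRect(P); t=np.radians(t)
    if b>a: a,b,t=b,a,t+np.pi/2
    t=(t+np.pi/2)%np.pi-np.pi/2
    return np.round([x,y,a,b,t],3)
E
python3 - <<'E'
from h import *
for n in ["top","side"]:
    c=env.calibration(n); im=cv2.imread(f"pics/{n}0.png")
    for col in ['blue','yellow','green','purple','pink','red']:
        for k in blobs(mask(im,col))[:4]:
            z={'red':18}.get(col,34); m=cv2.moments(k)
            print(n,col,(int(m['m10']/m['m00']),int(m['m01']/m['m00'])),cv2.contourArea(k),rect(c,k,z))
    d=np.load(f"{n}0.npy"); print(d.min(),d.max())
c=env.calibration("top")
P=[(233,202),(290,206),(285,270),(216,267)]
print(cast(c,P,12).round()); print(cast(c,[(196,187),(272,191),(192,241)],18).round())
print("tray",cast(c,[(437,216),(466,216),(469,262),(437,262)],20).round())
print("timer",cast(c,[(162,263)],40).round(), "can",cast(c,[(230,247)],70).round())
E
python3 -c "
import cv2
a=cv2.imread('pics/top0.png')[160:330,140:500]; cv2.imwrite('pics/top0z.png',cv2.resize(a,None,fx=2.2,fy=2.2,interpolation=cv2.INTER_CUBIC))"
```

```text
top blue (400, 211) 288.0 [ 6.07575e+02 -3.04409e+02  6.16550e+01  4.81240e+01 -5.00000e-02]
top yellow (403, 269) 323.0 [ 4.36162e+02 -3.02177e+02  6.44360e+01  4.84900e+01 -3.66000e-01]
top green (83, 354) 1323.5 [200.632 647.421 165.019  97.228  -1.558]
top green (75, 424) 630.0 [ 23.202 649.375 161.407  53.492  -1.548]
top green (343, 221) 289.0 [ 584.403 -131.594   60.934   47.226    0.647]
top green (375, 166) 235.5 [ 7.51738e+02 -2.33630e+02  5.63320e+01  5.19510e+01 -2.90000e-02]
top pink (452, 295) 38.0 [ 362.346 -446.654   72.797   38.426   -0.448]
top pink (484, 205) 31.0 [ 6.19425e+02 -5.56091e+02  5.98050e+01  1.08930e+01  3.48000e-01]
top red (216, 198) 394.5 [616.419 212.626 236.768 174.855   1.485]
top red (160, 262) 73.5 [475.659 423.854  29.288  28.371  -0.792]
top red (128, 193) 60.5 [690.71  525.465  29.303  25.764   0.791]
0.0 2352.9136
side blue (392, 306) 462.0 [ 6.04229e+02 -3.11623e+02  6.39930e+01  4.88690e+01 -1.14000e-01]
side yellow (319, 333) 525.5 [ 4.34016e+02 -3.08256e+02  6.15980e+01  4.86500e+01 -3.80000e-01]
side green (84, 174) 1818.0 [1.19668e+02
[... 315 characters left out ...]
) 1475.5 [ 348.177 -476.065   70.822   62.357   -1.12 ]
side pink (499, 407) 1279.5 [ 6.15190e+02 -5.85699e+02  8.67310e+01  4.96390e+01  4.09000e-01]
side pink (231, 261) 570.5 [365.988 -16.458  90.591  65.543   0.627]
side red (296, 191) 394.0 [612.27  199.183 249.583 175.171   1.486]
side red (262, 120) 45.0 [806.57  829.881  80.031  32.163   1.156]
side red (214, 174) 33.5 [483.594 451.963  36.849  24.856   1.239]
0.0 3998.293
[[657. 206.  12.]
 [639.  31.  12.]
 [444.  50.  12.]
 [459. 258.  12.]]
[[706. 319.  18.]
 [687.  85.  18.]
 [539. 330.  18.]]
tray [[ 594. -415.   20.]
 [ 592. -503.   20.]
 [ 452. -503.   20.]
 [ 455. -407.   20.]]
timer [[473. 412.  40.]] can [[512. 204.  70.]]
```

View pics/top0z.png

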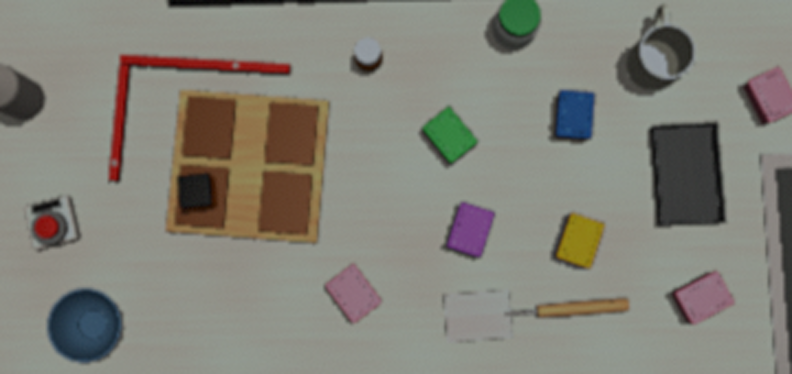

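```bash
cat >> h.py <<'E'
def plan(x,y,z,yaw=None,step=3.5,s=None):
    """translate first (no turn) then turn; prints tool-axis rows in cm"""
    s=s or env.state(); p=np.array(s["eef_pos"]); Rm=R.from_euler('xyz',s["tcp_rot"]).as_matrix()
    d=Rm.T@(np.array([x,y,z])-p)/10; n=int(np.ceil(np.abs(d).max()/step)) or 1
    y0=s["tcp_rot"][2]
    print("at",p.round(1),"rot",np.round(s["tcp_rot"],3),"| total cm",d.round(2),"| n",n,"per row tx,ty,tz",(d/n).round(3))
    if yaw is not None:
        dy=(yaw-y0+np.pi)%(2*np.pi)-np.pi; m=int(np.ceil(abs(dy)/0.12)) or 1
        print("  turn ry total",round(-dy,4),"n",m,"per row",round(-dy/m,4))
E
python3 -c "
from h import *
plan(620,140,300,1.571)"
```

```text
at [158.6 604.3 203.4] rot [-1.571e+00  1.000e-03  1.314e+00] | total cm [-33.2   -9.64 -56.42] | n 17 per row tx,ty,tz [-1.953 -0.567 -3.319]
  turn ry total -0.257 n 3 per row -0.0857
```

Call:
{"method": "move_arm", "body": {"rows": [{"tx":-1.95,"ty":-0.57,"tz":-3.32,"grip":100},{"tx":-1.95,"ty":-0.57,"tz":-3.32,"grip":100},{"tx":-1.95,"ty":-0.57,"tz":-3.32,"grip":100},{"tx":-1.95,"ty":-0.57,"tz":-3.32,"grip":100},{"tx":-1.95,"ty":-0.57,"tz":-3.32,"grip":100},{"tx":-1.95,"ty":-0.57,"tz":-3.32,"grip":100},{"tx":-1.95,"ty":-0.57,"tz":-3.32,"grip":100},{"tx":-1.95,"ty":-0.57,"tz":-3.32,"grip":100},{"tx":-1.95,"ty":-0.57,"tz":-3.32,"grip":100},{"tx":-1.95,"ty":-0.57,"tz":-3.32,"grip":100}]}}

```text
validation failed for argument at $.ro...
```

Call:
{"method": "move_arm", "body": {"rows": [{"tx":-1.95,"ty":-0.57,"tz":-3.32,"grip":100},{"tx":-1.95,"ty":-0.57,"tz":-3.32,"grip":100},{"tx":-1.95,"ty":-0.57,"tz":-3.32,"grip":100},{"tx":-1.95,"ty":-0.57,"tz":-3.32,"grip":100},{"tx":-1.95,"ty":-0.57,"tz":-3.32,"grip":100},{"tx":-1.95,"ty":-0.57,"tz":-3.32,"grip":100},{"tx":-1.95,"ty":-0.57,"tz":-3.32,"ry":-0.0857,"grip":100},{"ry":-0.0857,"grip":100},{"ry":-0.0857,"grip":100},{"grip":100}]}}

```text
validation failed for argument at $.ro...
```

```bash
cat >> h.py <<'E'
def shot(name,tag):
    import json
    c=env.calibration(name); im,d=env.read_camera(name)
    cv2.imwrite(f"pics/{tag}.png",im); np.save(f"{tag}.npy",d); c={k:np.asarray(v).tolist() for k,v in c.items()}
    json.dump(c,open(f"{tag}.json","w")); return c,im,d
def load(tag):
    import json
    return json.load(open(f"{tag}.json")),cv2.imread(f"pics/{tag}.png"),np.load(f"{tag}.npy")
E
python3 -c "
from h import *
s=env.state();print(s['t'],s['eef_pos'],s['tcp_rot'])
c,im,d=shot('wrist','w1')
print(c, proj(c,env.state()['eef_pos']))"
```

```text
0.15 [158.64679636 604.33869303 203.41967472] [-1.57071422e+00  7.99429293e-04  1.31399824e+00]
{'vertical_fov': 59.04736588372513, 'cx': 323.4083819801473, 'cy': 247.87728451677592, 'eye': [94.05814207409291, 621.9690906816562, 385.0446689652657], 'rotation': [-0.23945131664011987, 0.0018703700944762147, 1.3142400893790893]} [[322.82731882 296.38670939]]
```

View pics/w1.png

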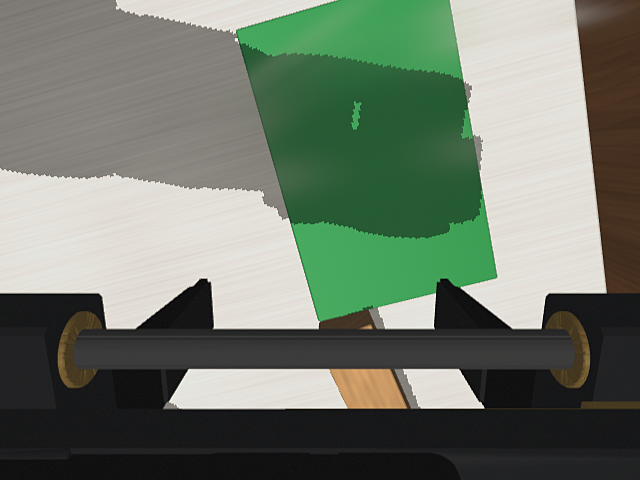

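Rows probably need all fields; refused whole. I retry with every field.

Call:
{"method": "move_arm", "body": {"rows": [{"tx":-1.95,"ty":-0.57,"tz":-3.32,"rx":0,"ry":0,"rz":0,"grip":100},{"tx":-1.95,"ty":-0.57,"tz":-3.32,"rx":0,"ry":0,"rz":0,"grip":100},{"tx":-1.95,"ty":-0.57,"tz":-3.32,"rx":0,"ry":0,"rz":0,"grip":100},{"tx":-1.95,"ty":-0.57,"tz":-3.32,"rx":0,"ry":0,"rz":0,"grip":100},{"tx":-1.95,"ty":-0.57,"tz":-3.32,"rx":0,"ry":0,"rz":0,"grip":100},{"tx":-1.95,"ty":-0.57,"tz":-3.32,"rx":0,"ry":0,"rz":0,"grip":100},{"tx":-1.95,"ty":-0.57,"tz":-3.32,"rx":0,"ry":0,"rz":0,"grip":100},{"tx":-1.95,"ty":-0.57,"tz":-3.32,"rx":0,"ry":0,"rz":0,"grip":100},{"tx":-1.95,"ty":-0.57,"tz":-3.32,"rx":0,"ry":0,"rz":0,"grip":100},{"tx":-1.95,"ty":-0.57,"tz":-3.32,"rx":0,"ry":0,"rz":0,"grip":100}]}}

```text
t: 1.03
eef_pos: [431.3, 330.0, 261.2]
tcp_rot: [-1.571, -0.0, 1.314]
ft_force: [1.3, 0.5, 0.2]
opening: 0.997
```

Call:
{"method": "move_arm", "body": {"rows": [{"tx":-1.95,"ty":-0.57,"tz":-3.32,"rx":0,"ry":0,"rz":0,"grip":100},{"tx":-1.95,"ty":-0.57,"tz":-3.32,"rx":0,"ry":0,"rz":0,"grip":100},{"tx":-1.95,"ty":-0.57,"tz":-3.32,"rx":0,"ry":0,"rz":0,"grip":100},{"tx":-1.95,"ty":-0.57,"tz":-3.32,"rx":0,"ry":0,"rz":0,"grip":100},{"tx":-1.95,"ty":-0.57,"tz":-3.32,"rx":0,"ry":0,"rz":0,"grip":100},{"tx":-1.95,"ty":-0.57,"tz":-3.32,"rx":0,"ry":0,"rz":0,"grip":100},{"tx":-1.95,"ty":-0.57,"tz":-3.32,"rx":0,"ry":-0.0857,"rz":0,"grip":100},{"tx":0,"ty":0,"tz":0,"rx":0,"ry":-0.0857,"rz":0,"grip":100},{"tx":0,"ty":0,"tz":0,"rx":0,"ry":-0.0857,"rz":0,"grip":100},{"tx":0,"ty":0,"tz":0,"rx":0,"ry":0,"rz":0,"grip":0}]}}

```text
t: 1.87
eef_pos: [620.7, 139.8, 300.3]
tcp_rot: [-1.57, 0.0, 1.574]
ft_force: [-0.1, -0.5, -0.1]
opening: 0.967
```

```bash
python3 -c "
from h import *
s=env.state();print(s['t'],s['eef_pos'],s['tcp_rot'])
c,im,d=shot('wrist','w1b')
print(c, proj(c,env.state()['eef_pos']))"
```

```text
1.8667 [620.69560023 139.78290777 300.25603257] [-1.57007413e+00  1.36136964e-05  1.57370718e+00]
{'vertical_fov': 59.04736588372513, 'cx': 323.4083819801473, 'cy': 247.87728451677592, 'eye': [553.9958826464975, 140.22091138485078, 481.9269238420851], 'rotation': [-0.2385359249275304, 0.0008456976373247826, 1.5739407059415758]} [[323.38913842 295.62297298]]
```

View pics/w1b.png

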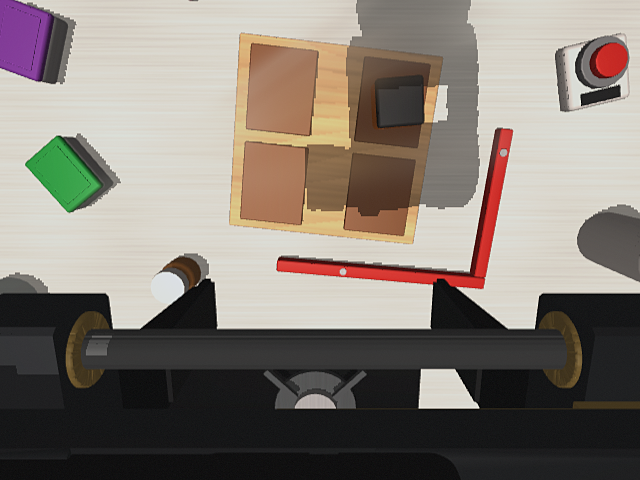

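```bash
python3 -c "
import cv2
a=cv2.imread('pics/w1b.png')
cv2.imwrite('pics/w1bz.png',cv2.resize(a[110:300,270:530],None,fx=3,fy=3,interpolation=cv2.INTER_NEAREST))
cv2.imwrite('pics/w1by.png',cv2.resize(a[20:260,220:460],None,fx=2.5,fy=2.5,interpolation=cv2.INTER_NEAREST))"
```

```text
(no output)
```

View pics/w1bz.png

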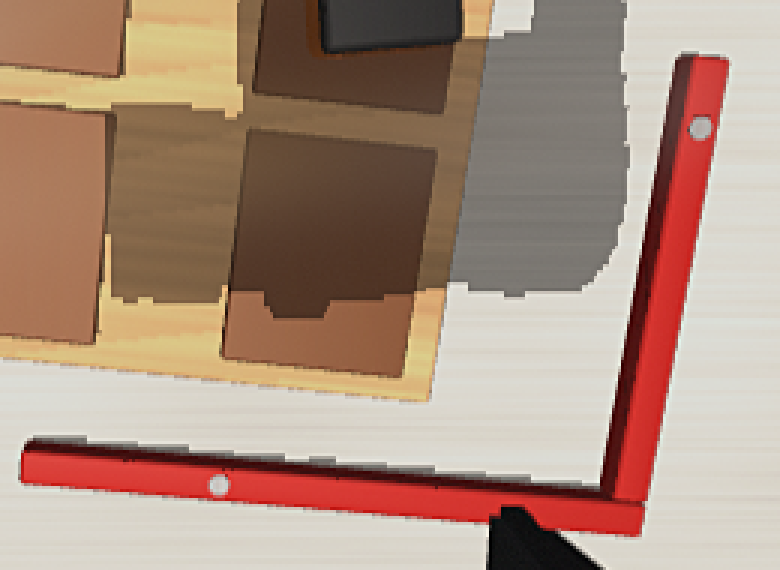

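View pics/w1by.png

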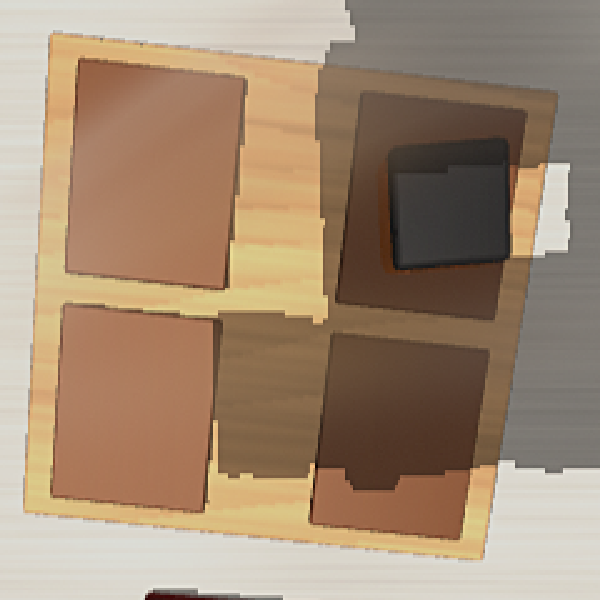

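```bash
cat >> h.py <<'E'
def line(pts):
    vx,vy,x0,y0=cv2.fitLine(np.asarray(pts,np.float32),cv2.DIST_HUBER,0,.01,.01).ravel(); return np.array([x0,y0]),np.array([vx,vy])
def isect(l1,l2):
    A=np.c_[l1[1],-l2[1]]; t=np.linalg.solve(A,l2[0]-l1[0]); return l1[0]+t[0]*l1[1]
E
python3 - <<'E'
from h import *
c,im,d=load('w1b')
h=cv2.cvtColor(im,cv2.COLOR_BGR2HSV)
m=((h[...,0]<6)|(h[...,0]>174))&(h[...,1]>170)&(h[...,2]>150)
ys=[];xs=[]
for col in range(290,455,3):
    r=np.where(m[245:295,col])[0]
    if len(r): xs.append((col,245+r[0]-.5))
for row in range(145,262,3):
    k=np.where(m[row,440:540])[0]
    if len(k): ys.append((440+k[0]-.5,row))
X=cast(c,xs,18)[:,:2]; Y=cast(c,ys,18)[:,:2]
lx=line(X); ly=line(Y); o=isect(lx,ly)
print("rail corner",o,"yaw from x=0 face",np.arctan2(lx[1][0],lx[1][1])*-1,"from y=0 face",np.arctan2(ly[1][1],ly[1][0]))
for l,P in((lx,X),(ly,Y)):
    n=np.array([-l[1][1],l[1][0]]);print("resid",np.abs((P-l[0])@n).max())
B=cast(c,[(240.5,33),(442,56.5),(413.5,243.5),(229.5,224.5)],12)[:,:2]
print(B.round(1)); print("sides",[np.linalg.norm(B[i]-B[i-1]).round(1) for i in range(4)])
print("center",B.mean(0)); e=B[2]-B[1]; print("yaw +x edge",np.arctan2(e[1],e[0]), "y dir",np.arctan2(*( (B[2]-B[3])*[-1,1])))
print(np.median(d[200:220,330:350]), d[150,150])
for z,px in((0,(150,50)),(12,(330,100)),(20,(280,80)),(70,(400,105))):
    e=cast(c,[px],z)[0]; p=(e-np.array(c['eye']))@rot(c); print(z,'expected depth',-p[2],d[px[1],px[0]])
print('rail len', cast(c,[(278,259)],18))
E
```

```text
rail corner [700.4934  312.28564] yaw from x=0 face -0.08557745 from y=0 face -0.088083446
resid 0.8034836004768965
resid 0.5748208571223983
[[443.9  55.2]
 [465.4 261.5]
 [662.8 242.7]
 [641.5  34.3]]
sides [np.float64(198.8), np.float64(207.3), np.float64(198.3), np.float64(209.5)]
center [553.38958103 148.43212027]
yaw +x edge -0.09475484690901162 y dir -0.10173461893248996
471.8335 469.7586
0 expected depth 445.54247260937 445.09686
12 expected depth 445.7894703432991 444.8638
20 expected depth 433.6542078725877 432.3394
70 expected depth 391.7526817877485 391.75665
rail len [[679.96022892  88.73339192  18.        ]]
```

```bash
python3 -c "
from h import *
plan(542,19,300,-0.087)"
```

```text
at [620.4 140.3 300.4] rot [-1.57  -0.     1.569] | total cm [-12.14   0.05   7.82] | n 4 per row tx,ty,tz [-3.035  0.011  1.955]
  turn ry total 1.6562 n 14 per row 0.1183
```

Call:
{"method": "move_arm", "body": {"rows": [{"tx":-3.035,"ty":0,"tz":1.955,"rx":0,"ry":0,"rz":0,"grip":100},{"tx":-3.035,"ty":0,"tz":1.955,"rx":0,"ry":0,"rz":0,"grip":100},{"tx":-3.035,"ty":0,"tz":1.955,"rx":0,"ry":0,"rz":0,"grip":100},{"tx":-3.035,"ty":0,"tz":1.955,"rx":0,"ry":0,"rz":0,"grip":100},{"tx":0,"ty":1,"tz":0,"rx":0,"ry":0.1183,"rz":0,"grip":100},{"tx":0,"ty":1,"tz":0,"rx":0,"ry":0.1183,"rz":0,"grip":100},{"tx":0,"ty":1,"tz":0,"rx":0,"ry":0.1183,"rz":0,"grip":100},{"tx":0,"ty":1,"tz":0,"rx":0,"ry":0.1183,"rz":0,"grip":100},{"tx":0,"ty":1,"tz":0,"rx":0,"ry":0.1183,"rz":0,"grip":100},{"tx":0,"ty":1,"tz":0,"rx":0,"ry":0.1183,"rz":0,"grip":100}]}}

```text
t: 2.75
eef_pos: [542.0, 19.6, 240.4]
tcp_rot: [-1.571, -0.0, 0.853]
ft_force: [0.2, 0.1, -1.1]
opening: 0.999
```

Call:
{"method": "move_arm", "body": {"rows": [{"tx":0,"ty":1.5,"tz":0,"rx":0,"ry":0.1183,"rz":0,"grip":100},{"tx":0,"ty":1.5,"tz":0,"rx":0,"ry":0.1183,"rz":0,"grip":100},{"tx":0,"ty":1.5,"tz":0,"rx":0,"ry":0.1183,"rz":0,"grip":100},{"tx":0,"ty":1.5,"tz":0,"rx":0,"ry":0.1183,"rz":0,"grip":100},{"tx":0,"ty":1.5,"tz":0,"rx":0,"ry":0.1183,"rz":0,"grip":100},{"tx":0,"ty":1.5,"tz":0,"rx":0,"ry":0.1183,"rz":0,"grip":100},{"tx":0,"ty":1.5,"tz":0,"rx":0,"ry":0.1183,"rz":0,"grip":100},{"tx":0,"ty":1.5,"tz":0,"rx":0,"ry":0.1183,"rz":0,"grip":100},{"tx":0,"ty":0,"tz":0,"rx":0,"ry":0,"rz":0,"grip":100},{"tx":0,"ty":0,"tz":0,"rx":0,"ry":0,"rz":0,"grip":100}]}}

```text
t: 3.58
eef_pos: [542.0, 19.5, 120.6]
tcp_rot: [-1.571, 0.001, -0.083]
ft_force: [0.3, -1.0, 0.4]
opening: 1.003
```

```bash
python3 -c "
from h import *
plan(542,19,23,-0.087)
s=env.state();print(s['tcp_rot'],s['ft_force'])"
```

```text
at [542.   19.5 120.6] rot [-1.571e+00  1.000e-03 -8.300e-02] | total cm [ 0.02  9.76 -0.05] | n 3 per row tx,ty,tz [ 0.006  3.255 -0.017]
  turn ry total 0.0042 n 1 per row 0.0042
[-1.57070308e+00  1.12197982e-03 -8.28177455e-02] [ 0.32031674 -0.96965368  0.39093474]
```

Call:
{"method": "move_arm", "body": {"rows": [{"tx":0,"ty":2,"tz":0,"rx":0,"ry":0.004,"rz":0,"grip":100},{"tx":0,"ty":2,"tz":0,"rx":0,"ry":0,"rz":0,"grip":100},{"tx":0,"ty":2,"tz":0,"rx":0,"ry":0,"rz":0,"grip":100},{"tx":0,"ty":2,"tz":0,"rx":0,"ry":0,"rz":0,"grip":100},{"tx":0,"ty":1,"tz":0,"rx":0,"ry":0,"rz":0,"grip":100},{"tx":0,"ty":0.7,"tz":0,"rx":0,"ry":0,"rz":0,"grip":100},{"tx":0,"ty":0,"tz":0,"rx":0,"ry":0,"rz":0,"grip":100},{"tx":0,"ty":0,"tz":0.4,"rx":0,"ry":0,"rz":0,"grip":100},{"tx":0,"ty":0,"tz":0.5,"rx":0,"ry":0,"rz":0,"grip":100},{"tx":0,"ty":0,"tz":0.5,"rx":0,"ry":0,"rz":0,"grip":100}]}}

```text
t: 4.42
eef_pos: [544.0, 33.6, 24.7]
tcp_rot: [-1.571, -0.002, -0.089]
ft_force: [0.0, -1.5, 0.0]
opening: 1.002
```

Call:
{"method": "move_arm", "body": {"rows": [{"tx":0,"ty":0,"tz":0.5,"rx":0,"ry":0,"rz":0,"grip":100},{"tx":0,"ty":0,"tz":0.5,"rx":0,"ry":0,"rz":0,"grip":100},{"tx":0,"ty":0,"tz":0.5,"rx":0,"ry":0,"rz":0,"grip":100},{"tx":0,"ty":0,"tz":0.5,"rx":0,"ry":0,"rz":0,"grip":100},{"tx":0,"ty":0,"tz":0.5,"rx":0,"ry":0,"rz":0,"grip":100},{"tx":0,"ty":0,"tz":0.5,"rx":0,"ry":0,"rz":0,"grip":100},{"tx":0,"ty":0,"tz":0.5,"rx":0,"ry":0,"rz":0,"grip":100},{"tx":0,"ty":0,"tz":0.5,"rx":0,"ry":0,"rz":0,"grip":100}]}}

```text
t: 5.08
eef_pos: [547.1, 73.4, 23.7]
tcp_rot: [-1.571, 0.0, -0.089]
ft_force: [-0.6, 0.6, -0.2]
opening: 1.0
```

```bash
python3 -c "
from h import *
c,im,d=shot('top','t2'); print(env.state()['ft_force'])
cv2.imwrite('pics/t2z.png',cv2.resize(im[160:330,140:400],None,fx=3,fy=3,interpolation=cv2.INTER_CUBIC))"
```

```text
[ 0.65059338  0.54517325 -0.28144649]
```

View pics/t2z.png

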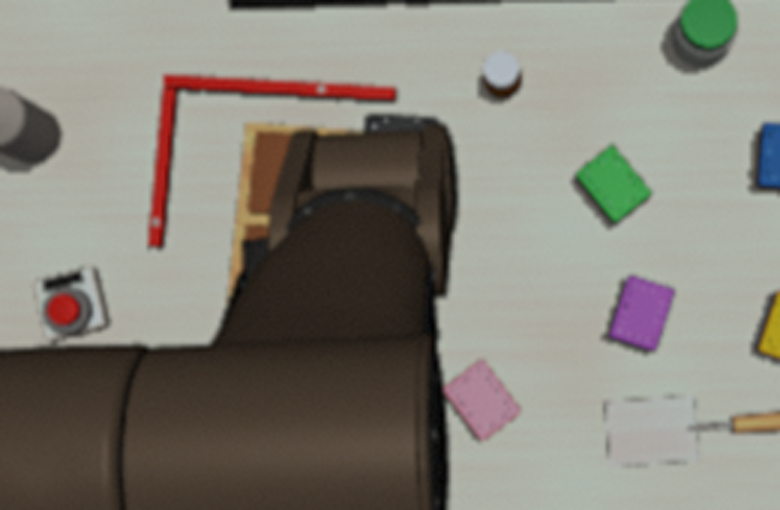

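```bash
python3 -c "
from h import *
c,im,d=shot('wrist','w2')
c,im,d=shot('side','s2'); 
cv2.imwrite('pics/s2z.png',cv2.resize(im[160:280,180:380],None,fx=4,fy=4,interpolation=cv2.INTER_CUBIC))"
```

```text
(no output)
```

View pics/w2.png

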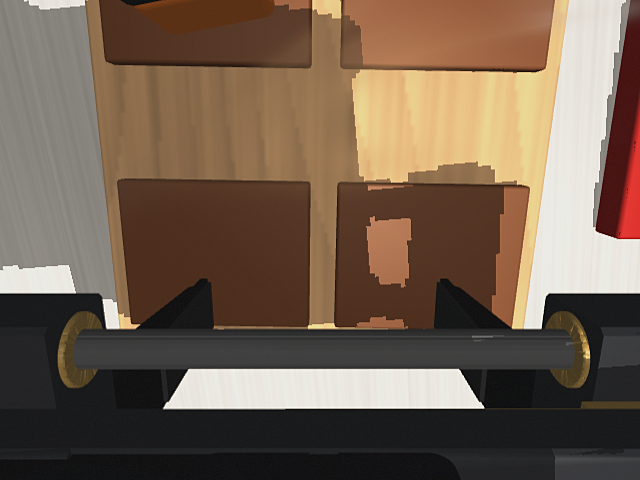

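View pics/s2z.png

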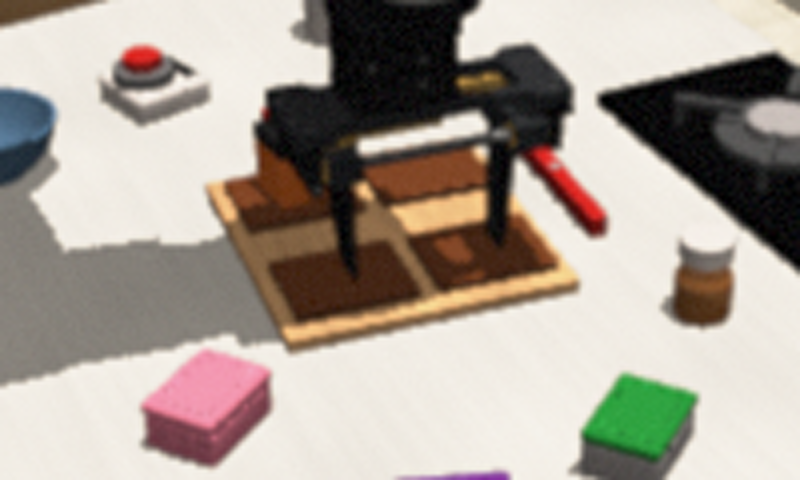

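Run:
```python
from h import *
c,im,d=load('w2'); s=env.state(); p=s['eef_pos']; M=R.from_euler('xyz',s['tcp_rot']).as_matrix()
print(p)
for l in ([47.5,0,0],[47.5,19,0],[47.5,19,10],[47.5,19,-10],[47.5,-40,0]):
    P=p+M@np.array(l); print(l,P.round(1),proj(c,P).round())
print(cast(c,[(310,326),(120,329),(524,329),(93,0),(568,0)],12).round(1))
for px in [(205,285),(208,320),(440,285),(310,300),(250,250),(330,100)]: print(px,d[px[1],px[0]])
c2,im2,_=load('s2')
for l in ([47.5,19,0],[-47.5,19,0]):
    q=proj(c2,p+M@np.array(l))[0]; print('side crop',(q-[180,160])*4)
print('side board edge crop',(proj(c2,[[544.3,43.8,12],[641.5,34.3,12],[443.9,55.2,12]])-[180,160])*4)
print('side crop->world',cast(c2,np.array([(290,335),(578,280)])/4+[180,160],12))
```

```text
[547.06305271  73.28474744  23.70063247]
[47.5, 0, 0] [594.4  69.1  23.7] [[429. 297.]]
[47.5, 19, 0] [594.4  69.1   4.7] [[420. 284.]]
[47.5, 19, 10] [595.3  79.    4.7] [[421. 265.]]
[47.5, 19, -10] [593.5  59.1   4.7] [[419. 303.]]
[47.5, -40, 0] [594.4  69.1  63.7] [[456. 336.]]
[[538.2  54.7  12. ]
 [444.7  61.3  12. ]
 [643.1  43.8  12. ]
 [463.2 206.3  12. ]
 [657.6 189.1  12. ]]
(205, 285) 172.97606
(208, 320) 174.44582
(440, 285) 173.30637
(310, 300) 204.26105
(250, 250) 190.38977
(330, 100) 182.40286
side crop [489.79369146 274.33535359]
side crop [354.14675477 304.07270932]
side board edge crop [[438.79679502 303.21178912]
 [577.55483841 273.10204618]
 [286.26654438 334.80139002]]
side crop->world [[445.88657284  53.94448586  12.        ]
 [637.64346532  26.94651302  12.        ]]
```

Run:
```python
from h import *
c,im,d=load('w2'); s=env.state(); p=s['eef_pos']; M=R.from_euler('xyz',s['tcp_rot']).as_matrix()
c2,im2,d2=load('s2')
for a in (19,0,-20):
  for z in (10,0,-10):
    P=[p+M@np.array([x,a,z]) for x in (47.5,-47.5)]
    print(a,z,'side',((proj(c2,P)-[180,160])*4).round().tolist(),'wrist',proj(c,P).round().tolist())
cv2.imwrite('pics/w2z.png',cv2.resize(im[230:410,100:340],None,fx=3,fy=3,interpolation=cv2.INTER_NEAREST))
# depth points of fingers in side
def pt(c,u,v,dep):
    k=f(c); return np.array(c['eye'])+rot(c)@(np.array([(u-c['cx'])/k,-(v-c['cy'])/k,-1])*dep)
for u in range(262,275,2):
  print([tuple(pt(c2,u,v,d2[v,u]).round().astype(int).tolist()) for v in range(206,234,4)])
print('wrist pts')
for (u,v) in [(205,285),(208,300),(208,325),(190,320),(440,285),(445,310)]: print((u,v),pt(c,u,v,d[v,u]).round(1))
```

```text
19 10 side [[484.0, 267.0], [349.0, 296.0]] wrist [[421.0, 265.0], [228.0, 265.0]]
19 0 side [[490.0, 274.0], [354.0, 304.0]] wrist [[420.0, 284.0], [229.0, 284.0]]
19 -10 side [[496.0, 282.0], [359.0, 312.0]] wrist [[419.0, 303.0], [230.0, 303.0]]
0 10 side [[484.0, 243.0], [348.0, 272.0]] wrist [[431.0, 276.0], [219.0, 276.0]]
0 0 side [[490.0, 250.0], [353.0, 280.0]] wrist [[429.0, 297.0], [220.0, 297.0]]
0 -10 side [[496.0, 258.0], [358.0, 288.0]] wrist [[428.0, 318.0], [221.0, 318.0]]
-20 10 side [[484.0, 217.0], [347.0, 245.0]] wrist [[443.0, 291.0], [207.0, 291.0]]
-20 0 side [[490.0, 224.0], [352.0, 253.0]] wrist [[441.0, 315.0], [209.0, 315.0]]
-20 -10 side [[496.0, 232.0], [357.0, 261.0]] wrist [[439.0, 337.0], [210.0, 337.0]]
[(472, 44, 119), (488, 84, 82), (523, 173, 13), (516, 158, 10), (509, 141, 9), (496, 110, 18), (488, 91, 19)]
[(477, 44, 118), (485, 63, 95), (488, 73, 77), (491, 80, 61), (494, 90, 42), (501, 108, 18), (492, 88, 20)]
[(482, 41, 118), (491, 65, 92), (492, 68, 79), (490, 65, 69), (490, 67, 56), (496, 82, 34), (496, 85, 20)]
[(487, 42, 116), (498, 70, 88), (496, 65, 79), (496, 66, 67), (496, 67, 54), (494, 65, 44), (502, 85, 18)]
[(561, 204, 12), (547, 173, 20), (543, 165, 12), (535, 146, 12), (522, 117, 19), (514, 100, 18), (506, 80, 20)]
[(564, 197, 15), (557, 182, 12), (550, 166, 10), (540, 145, 11), (528, 118, 16), (519, 97, 19), (511, 79, 19)]
[(567, 190, 18), (563, 182, 10), (555, 164, 9), (545, 141, 12), (533, 114, 18), (524, 95, 19), (515, 77, 19)]
wrist pts
(205, 285) [499.4  89.3  41. ]
(208, 300) [499.6  82.7  40.9]
(208, 325) [498.5  72.4  42.6]
(190, 320) [499.9  84.4  65.2]
(440, 285) [595.   80.7  40.6]
(445, 310) [594.3  73.7  50. ]
```

View pics/w2z.png

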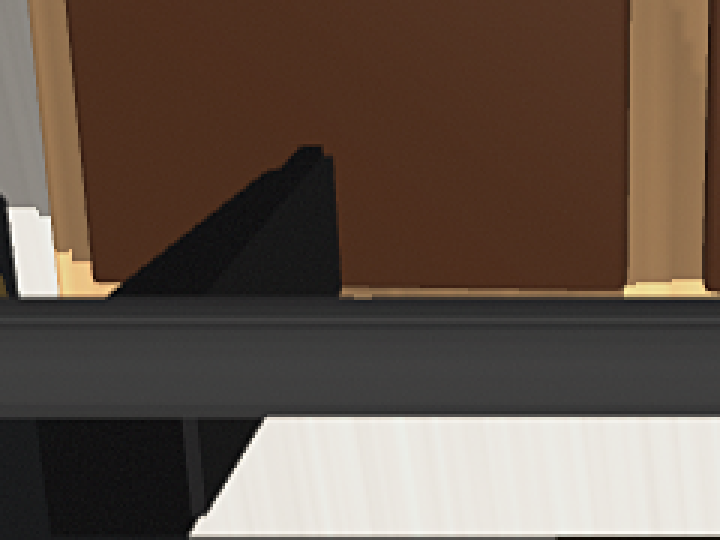

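Run:
```python
from h import *
c=env.calibration('side'); im=cv2.imread('pics/side0.png'); d=np.load('side0.npy')
p=np.array([158.64,604.25,203.24]); M=R.from_euler('xyz',[-1.5707,.001,1.314]).as_matrix()
for a in (19,0,-20,-59):
    print(a,proj(c,[p+M@np.array([x,a,0]) for x in (47.5,-47.5)]).round(1).tolist())
cv2.imwrite('pics/s0z.png',cv2.resize(im[20:140,20:180],None,fx=5,fy=5,interpolation=cv2.INTER_NEAREST))
```

```text
19 [[85.9, 117.9], [80.7, 129.4]]
0 [[84.2, 111.6], [78.9, 122.9]]
-20 [[82.4, 104.8], [76.9, 115.8]]
-59 [[78.8, 91.4], [73.0, 101.7]]
```

View pics/s0z.png

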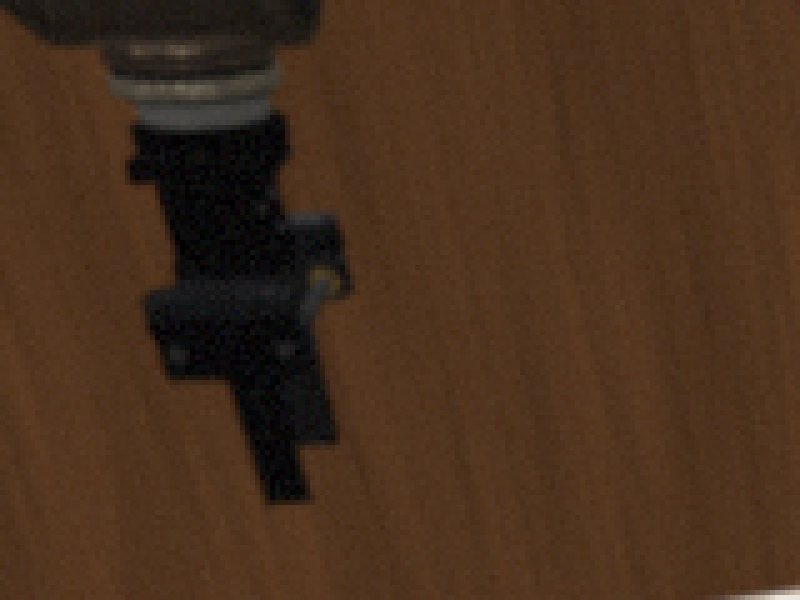

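Call:
{"method": "move_arm", "body": {"rows": [{"tx":0,"ty":0,"tz":-2.5,"rx":0,"ry":0,"rz":0,"grip":100},{"tx":0,"ty":0,"tz":-2.5,"rx":0,"ry":0,"rz":0,"grip":0},{"tx":0,"ty":0,"tz":-2.5,"rx":0,"ry":0,"rz":0,"grip":0},{"tx":0,"ty":-2,"tz":0,"rx":0,"ry":0,"rz":0,"grip":0},{"tx":0,"ty":-2,"tz":0,"rx":0,"ry":0,"rz":0,"grip":0},{"tx":0,"ty":0,"tz":0,"rx":0,"ry":0,"rz":0,"grip":0},{"tx":0,"ty":0,"tz":0,"rx":0,"ry":0,"rz":0,"grip":0},{"tx":0,"ty":0,"tz":0,"rx":0,"ry":0,"rz":0,"grip":0}]}}

```text
t: 5.9
eef_pos: [540.1, -1.8, 63.3]
tcp_rot: [-1.571, 0.0, -0.089]
ft_force: [-0.1, 0.3, -0.4]
opening: 0.565
```

```bash
python3 -c "
from h import *
print(env.state())
c,im,d=shot('wrist','w3')
c,im,d=shot('side','s3'); 
cv2.imwrite('pics/s3z.png',cv2.resize(im[160:280,180:380],None,fx=4,fy=4,interpolation=cv2.INTER_CUBIC))"
```

```text
{'t': 5.9, 'joints': array([-1.25669661e-01,  5.61474374e-01,  1.90345236e+00,  8.56777034e-05,
        6.76961573e-01, -3.66741818e-02]), 'qvel': array([ 0.00320941,  0.01294629,  0.00255045,  0.00127333,  0.00072891,
       -0.00046715]), 'tau': array([-2.28724689e-01, -5.79259515e+01, -1.71829534e+01,  4.85700101e-02,
        5.57041902e-02, -7.38964682e-04]), 'eef_pos': array([540.1465395 ,  -1.80053183,  63.31186814]), 'tcp_rot': array([-1.57073187e+00,  2.93487080e-04, -8.90622620e-02]), 'ft_force': array([-0.06214196,  0.25864013, -0.36765143]), 'moment': array([-0.12512979,  0.07517209, -0.02482279]), 'opening': 0.565130491143514}
```

View pics/w3.png

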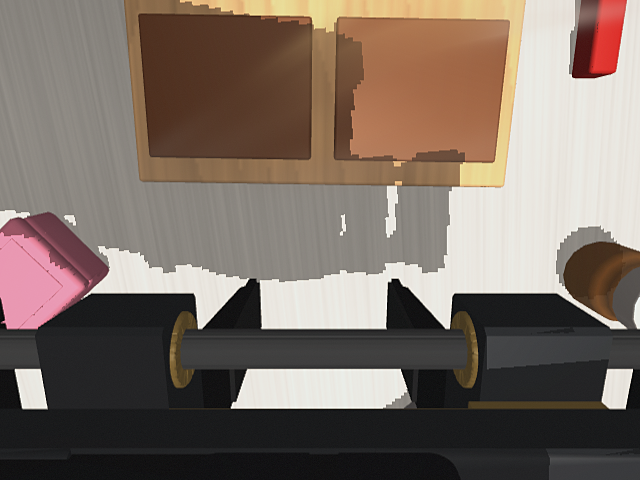

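View pics/s3z.png

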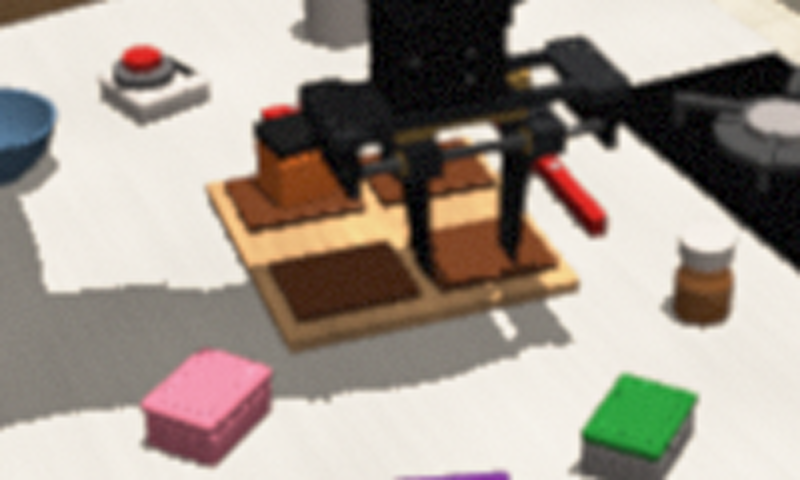

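Run:
```python
from h import *
c,im,d=load('w3')
print(cast(c,[(140,181),(504,187)],12).round(1))
c2=env.calibration('top'); t0=cv2.imread('pics/top0.png'); 
c3,im3,d3=shot('top','t3')
cv2.imwrite('pics/t3z.png',np.hstack([cv2.resize(x[170:290,180:310],None,fx=3,fy=3,interpolation=cv2.INTER_CUBIC) for x in (t0,im3)]))
def pt(c,u,v,dep):
    k=f(c); return np.array(c['eye'])+rot(c)@(np.array([(u-c['cx'])/k,-(v-c['cy'])/k,-1])*dep)
for (u,v) in [(255,282),(255,300),(392,282),(394,300),(300,250),(258,320)]: print((u,v),pt(c,u,v,d[v,u]).round(1))
```

```text
[[444.1  54.2  12. ]
 [641.7  33.4  12. ]]
(255, 282) [512.3  12.1  77.9]
(255, 300) [513.6   8.2  88.9]
(392, 282) [569.    6.6  76.6]
(394, 300) [567.1   5.1  93.1]
(300, 250) [526.2   5.3   1.5]
(258, 320) [512.5  -2.7  83. ]
```

View pics/t3z.png

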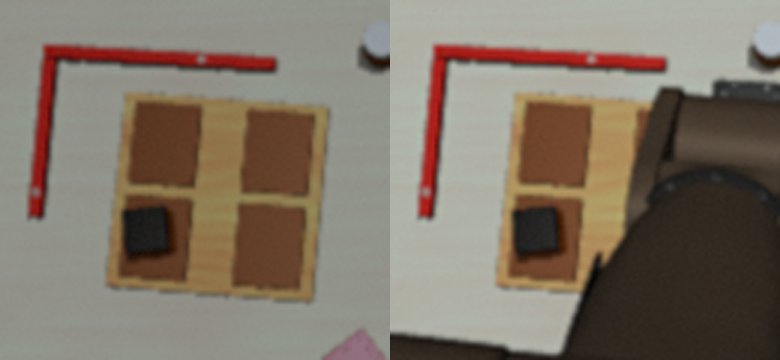

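Call:
{"method": "move_arm", "body": {"rows": [{"tx":0,"ty":2,"tz":0,"rx":0,"ry":0,"rz":0,"grip":0},{"tx":0,"ty":2,"tz":0,"rx":0,"ry":0,"rz":0,"grip":0},{"tx":0,"ty":0,"tz":0,"rx":0,"ry":0,"rz":0,"grip":0},{"tx":0,"ty":0,"tz":0,"rx":0,"ry":0,"rz":0,"grip":0}]}}

```text
t: 6.38
eef_pos: [539.8, -1.6, 22.9]
tcp_rot: [-1.571, 0.003, -0.089]
ft_force: [0.7, -0.4, -0.9]
opening: 0.159
```

Run:
```python
from h import *
s=env.state(); print(s['t'],s['eef_pos'],s['opening'],s['ft_force'])
c,im,d=shot('wrist','w4'); c2,i2,d2=shot('side','s4')
cv2.imwrite('pics/s4z.png',cv2.resize(i2[160:280,180:380],None,fx=4,fy=4,interpolation=cv2.INTER_CUBIC))
p=s['eef_pos']; M=R.from_euler('xyz',s['tcp_rot']).as_matrix()
for a in (19,0,-10,-20,-30): print(a,((proj(c2,p+M@np.array([0,a,0]))-[180,160])*4).round())
```

```text
6.3833 [539.76707733  -1.58361169  22.86195671] 0.15935398660405828 [ 0.71511451 -0.44890199 -0.86103962]
19 [[464. 352.]]
0 [[464. 327.]]
-10 [[464. 314.]]
-20 [[464. 300.]]
-30 [[464. 287.]]
```

View pics/w4.png

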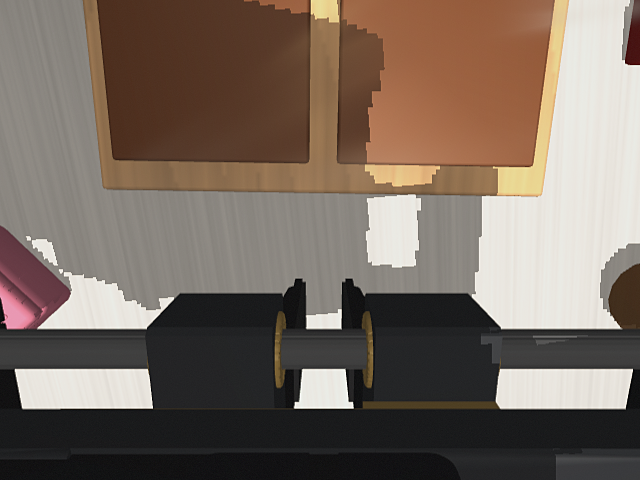

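View pics/s4z.png

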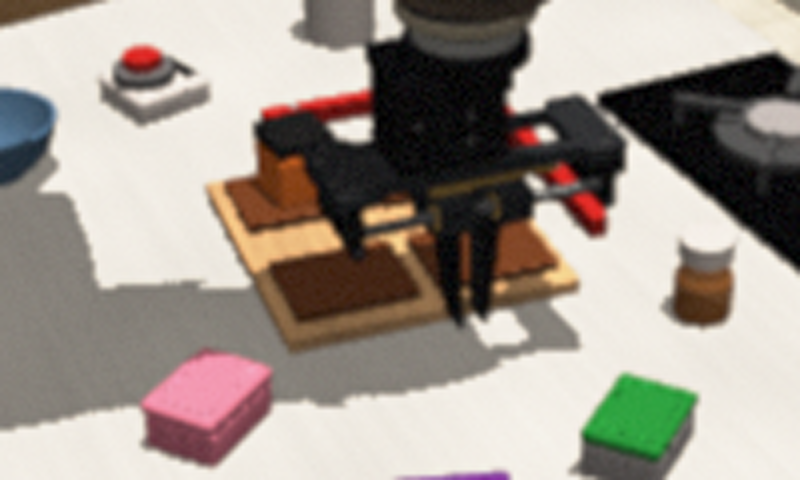

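Call:
{"method": "move_arm", "body": {"rows": [{"tx":0,"ty":0.5,"tz":0,"rx":0,"ry":0,"rz":0,"grip":0},{"tx":0,"ty":0.3,"tz":0,"rx":0,"ry":0,"rz":0,"grip":0},{"tx":0,"ty":0.2,"tz":0,"rx":0,"ry":0,"rz":0,"grip":0},{"tx":0,"ty":0,"tz":0,"rx":0,"ry":0,"rz":0,"grip":0}]}}

```text
t: 6.82
eef_pos: [540.3, -1.8, 13.5]
tcp_rot: [-1.571, 0.0, -0.089]
ft_force: [0.1, 0.9, 0.2]
opening: 0.007
```

Call:
{"method": "move_arm", "body": {"rows": [{"tx":0,"ty":0.2,"tz":0,"rx":0,"ry":0,"rz":0,"grip":0},{"tx":0,"ty":0.2,"tz":0,"rx":0,"ry":0,"rz":0,"grip":0},{"tx":0,"ty":0,"tz":0,"rx":0,"ry":0,"rz":0,"grip":0}]}}

```text
t: 7.07
eef_pos: [540.3, -1.8, 9.4]
tcp_rot: [-1.571, 0.0, -0.089]
ft_force: [0.4, 0.7, -0.0]
opening: 0.003
```

Call:
{"method": "move_arm", "body": {"rows": [{"tx":0,"ty":0.2,"tz":0,"rx":0,"ry":0,"rz":0,"grip":0},{"tx":0,"ty":0.2,"tz":0,"rx":0,"ry":0,"rz":0,"grip":0},{"tx":0,"ty":0,"tz":0,"rx":0,"ry":0,"rz":0,"grip":0}]}}

```text
t: 7.32
eef_pos: [540.2, -1.8, 5.4]
tcp_rot: [-1.571, 0.0, -0.089]
ft_force: [-0.6, 0.6, 0.6]
opening: 0.006
```

Call:
{"method": "move_arm", "body": {"rows": [{"tx":0,"ty":0.2,"tz":0,"rx":0,"ry":0,"rz":0,"grip":0},{"tx":0,"ty":0.2,"tz":0,"rx":0,"ry":0,"rz":0,"grip":0},{"tx":0,"ty":0,"tz":0,"rx":0,"ry":0,"rz":0,"grip":0}]}}

```text
t: 7.57
eef_pos: [540.2, -1.8, 1.3]
tcp_rot: [-1.571, 0.0, -0.089]
ft_force: [0.1, -0.6, 0.6]
opening: 0.002
```

Call:
{"method": "move_arm", "body": {"rows": [{"tx":0,"ty":0.2,"tz":0,"rx":0,"ry":0,"rz":0,"grip":0},{"tx":0,"ty":0.2,"tz":0,"rx":0,"ry":0,"rz":0,"grip":0},{"tx":0,"ty":0,"tz":0,"rx":0,"ry":0,"rz":0,"grip":0}]}}

```text
t: 7.82
eef_pos: [540.2, -1.8, -2.6]
tcp_rot: [-1.571, 0.0, -0.089]
ft_force: [0.6, 0.4, 0.6]
opening: 0.006
```

Run:
```python
from h import *
s=env.state(); print(s['t'],s['eef_pos'],s['opening'],s['ft_force'])
c,im,d=shot('wrist','w5'); c2,i2,d2=shot('side','s5')
cv2.imwrite('pics/s5z.png',np.vstack([cv2.resize(i2[200:270,240:380],None,fx=5,fy=5,interpolation=cv2.INTER_CUBIC)]))
def pt(c,u,v,dep):
    k=f(c); return np.array(c['eye'])+rot(c)@(np.array([(u-c['cx'])/k,-(v-c['cy'])/k,-1])*dep)
for u in (310,316,320,324,330): print([tuple(pt(c,u,v,d[v,u]).round().astype(int).tolist()) for v in range(270,327,6)])
```

```text
7.8167 [540.22825475  -1.76220444  -2.64958266] 0.005867926567150257 [0.56138512 0.39769092 0.58746513]
[(535, 12, 1), (535, 9, 0), (534, 7, 1), (536, 11, 22), (540, 34, 93), (540, 34, 96), (540, 34, 99), (540, 34, 102), (541, 34, 106), (541, 34, 108)]
[(538, 12, 1), (537, 9, 0), (538, 11, 15), (538, 11, 22), (538, 11, 30), (538, 11, 35), (538, 11, 42), (541, 32, 99), (541, 32, 102), (541, 32, 104)]
[(539, 12, 1), (539, 9, 1), (539, 9, 10), (539, 9, 18), (539, 9, 24), (539, 9, 31), (539, 9, 37), (540, 9, 43), (540, 9, 47), (540, 10, 54)]
[(541, 11, 0), (541, 8, 0), (541, 6, 1), (540, 3, 1), (540, 0, 1), (540, -3, 0), (540, -5, 2), (539, -8, 1), (539, -11, 1), (539, -14, 1)]
[(544, 11, 1), (543, 8, 1), (543, 10, 14), (543, 10, 21), (543, 11, 30), (543, 10, 35), (543, 10, 41), (544, 32, 99), (544, 32, 102), (544, 32, 104)]
```

View pics/w5.png

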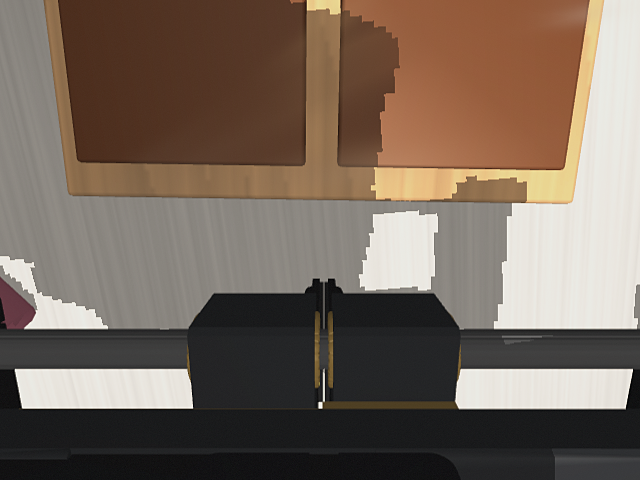

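View pics/s5z.png

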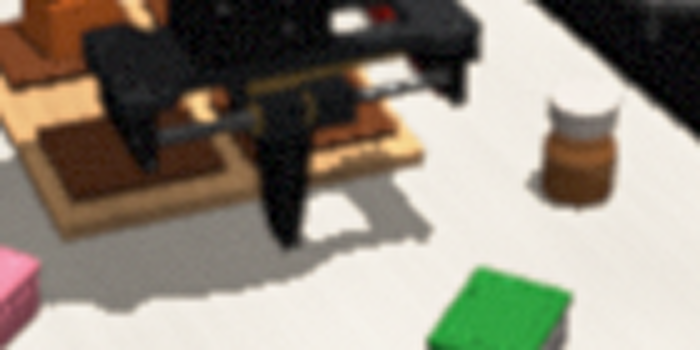

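Call:
{"method": "move_arm", "body": {"rows": [{"tx":0,"ty":0.2,"tz":0,"rx":0,"ry":0,"rz":0,"grip":0},{"tx":0,"ty":0.2,"tz":0,"rx":0,"ry":0,"rz":0,"grip":0},{"tx":0,"ty":0,"tz":0,"rx":0,"ry":0,"rz":0,"grip":0}]}}

```text
t: 8.17
eef_pos: [540.3, -1.8, -6.6]
tcp_rot: [-1.571, 0.0, -0.089]
ft_force: [0.3, -0.1, -0.5]
opening: 0.009
```

Call:
{"method": "move_arm", "body": {"rows": [{"tx":0,"ty":0.15,"tz":0,"rx":0,"ry":0,"rz":0,"grip":0},{"tx":0,"ty":0.15,"tz":0,"rx":0,"ry":0,"rz":0,"grip":0},{"tx":0,"ty":0,"tz":0,"rx":0,"ry":0,"rz":0,"grip":0}]}}

```text
t: 8.42
eef_pos: [540.3, -1.8, -9.6]
tcp_rot: [-1.571, 0.0, -0.089]
ft_force: [-0.8, 0.4, 0.9]
opening: 0.007
```

Call:
{"method": "move_arm", "body": {"rows": [{"tx":0,"ty":0.1,"tz":0,"rx":0,"ry":0,"rz":0,"grip":0},{"tx":0,"ty":0.1,"tz":0,"rx":0,"ry":0,"rz":0,"grip":0},{"tx":0,"ty":0,"tz":0,"rx":0,"ry":0,"rz":0,"grip":0}]}}

```text
t: 8.67
eef_pos: [540.4, -1.8, -10.6]
tcp_rot: [-1.571, -0.0, -0.089]
ft_force: [-2.3, -0.2, 10.9]
opening: 0.006
```

Call:
{"method": "move_arm", "body": {"rows": [{"tx":0,"ty":-0.6,"tz":0,"rx":0,"ry":0,"rz":0,"grip":100},{"tx":0,"ty":0,"tz":0,"rx":0,"ry":0,"rz":0,"grip":100},{"tx":0,"ty":0,"tz":0,"rx":0,"ry":0,"rz":0,"grip":100},{"tx":0,"ty":0,"tz":0.5,"rx":0,"ry":0,"rz":0,"grip":100},{"tx":0,"ty":0,"tz":0.5,"rx":0,"ry":0,"rz":0,"grip":100},{"tx":0,"ty":0,"tz":0.5,"rx":0,"ry":0,"rz":0,"grip":100},{"tx":0,"ty":0,"tz":0.5,"rx":0,"ry":0,"rz":0,"grip":100},{"tx":0,"ty":0,"tz":0.5,"rx":0,"ry":0,"rz":0,"grip":100},{"tx":0,"ty":0,"tz":0.3,"rx":0,"ry":0,"rz":0,"grip":100},{"tx":0,"ty":0,"tz":0.3,"rx":0,"ry":0,"rz":0,"grip":100}]}}

```text
t: 9.5
eef_pos: [543.2, 29.7, -5.3]
tcp_rot: [-1.571, 0.0, -0.089]
ft_force: [1.0, 0.5, 0.9]
opening: 0.65
```

Call:
{"method": "move_arm", "body": {"rows": [{"tx":0,"ty":0,"tz":0.3,"rx":0,"ry":0,"rz":0,"grip":100},{"tx":0,"ty":0,"tz":0.3,"rx":0,"ry":0,"rz":0,"grip":100},{"tx":0,"ty":0,"tz":0.3,"rx":0,"ry":0,"rz":0,"grip":100},{"tx":0,"ty":0,"tz":0.3,"rx":0,"ry":0,"rz":0,"grip":100},{"tx":0,"ty":0,"tz":0.3,"rx":0,"ry":0,"rz":0,"grip":100}]}}

```text
t: 9.92
eef_pos: [544.5, 44.1, -5.3]
tcp_rot: [-1.571, -0.0, -0.089]
ft_force: [0.3, -4.1, -0.6]
opening: 0.975
```

Call:
{"method": "move_arm", "body": {"rows": [{"tx":0,"ty":0,"tz":0.4,"rx":0,"ry":0,"rz":0,"grip":100},{"tx":0,"ty":0,"tz":0.4,"rx":0,"ry":0,"rz":0,"grip":100},{"tx":0,"ty":0,"tz":0.4,"rx":0,"ry":0,"rz":0,"grip":100},{"tx":0,"ty":0,"tz":0.4,"rx":0,"ry":0,"rz":0,"grip":100},{"tx":0,"ty":0,"tz":0.4,"rx":0,"ry":0,"rz":0,"grip":100},{"tx":0,"ty":0,"tz":0.4,"rx":0,"ry":0,"rz":0,"grip":100},{"tx":0,"ty":0,"tz":0.4,"rx":0,"ry":0,"rz":0,"grip":100},{"tx":0,"ty":0,"tz":0.4,"rx":0,"ry":0,"rz":0,"grip":100},{"tx":0,"ty":0,"tz":0.4,"rx":0,"ry":0,"rz":0,"grip":100},{"tx":0,"ty":0,"tz":0.4,"rx":0,"ry":0,"rz":0,"grip":100}]}}

```text
t: 10.75
eef_pos: [548.0, 84.3, -5.3]
tcp_rot: [-1.571, 0.0, -0.089]
ft_force: [-0.1, -4.4, 0.2]
opening: 1.0
```

```bash
python3 -c "
from h import *
print(env.state()['ft_force'],env.state()['moment'])
c,im,d=shot('wrist','w6')"
```

```text
[-0.09220862 -4.36324745  0.23867956] [-0.74688383  0.1353468  -0.01853607]
```

View pics/w6.png

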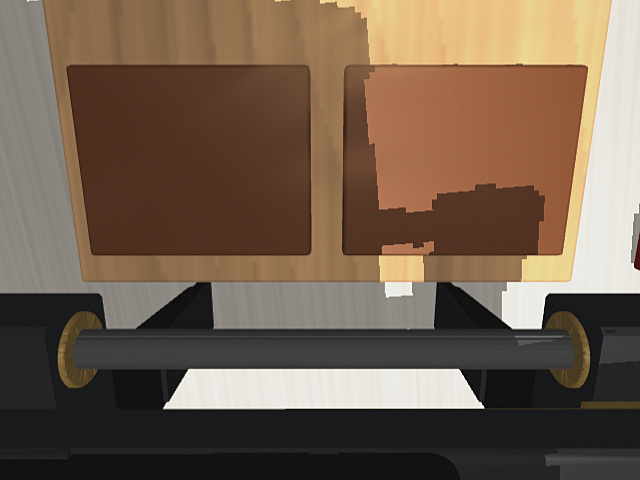

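Call:
{"method": "move_arm", "body": {"rows": [{"tx":0,"ty":0,"tz":0.4,"rx":0,"ry":0,"rz":0,"grip":100},{"tx":0,"ty":0,"tz":0.4,"rx":0,"ry":0,"rz":0,"grip":100},{"tx":0,"ty":0,"tz":0.4,"rx":0,"ry":0,"rz":0,"grip":100},{"tx":0,"ty":0,"tz":0.3,"rx":0,"ry":0,"rz":0,"grip":100},{"tx":0,"ty":0,"tz":0.2,"rx":0,"ry":0,"rz":0,"grip":100},{"tx":0,"ty":0,"tz":0.1,"rx":0,"ry":0,"rz":0,"grip":100}]}}

```text
t: 11.3
eef_pos: [549.7, 102.1, -5.3]
tcp_rot: [-1.571, -0.0, -0.089]
ft_force: [-0.4, -3.9, -0.2]
opening: 0.997
```

Call:
{"method": "move_arm", "body": {"rows": [{"tx":0,"ty":0,"tz":0.1,"rx":0,"ry":0,"rz":0,"grip":100},{"tx":0,"ty":0,"tz":0.1,"rx":0,"ry":0,"rz":0,"grip":100},{"tx":0,"ty":0,"tz":0,"rx":0,"ry":0,"rz":0,"grip":100}]}}

```text
t: 11.55
eef_pos: [549.7, 102.8, -5.3]
tcp_rot: [-1.572, 0.0, -0.089]
ft_force: [-0.5, -12.6, 0.1]
opening: 0.998
```

Call:
{"method": "move_arm", "body": {"rows": [{"tx":0,"ty":0,"tz":0.1,"rx":0,"ry":0,"rz":0,"grip":100},{"tx":0,"ty":0,"tz":0.1,"rx":0,"ry":0,"rz":0,"grip":100},{"tx":0,"ty":0,"tz":0,"rx":0,"ry":0,"rz":0,"grip":100}]}}

```text
t: 11.8
eef_pos: [549.7, 103.2, -5.3]
tcp_rot: [-1.573, 0.001, -0.089]
ft_force: [-1.0, -28.9, 3.6]
opening: 0.999
```

Call:
{"method": "move_arm", "body": {"rows": [{"tx":0,"ty":0,"tz":-2,"rx":0,"ry":0,"rz":0,"grip":100},{"tx":0,"ty":0,"tz":-2,"rx":0,"ry":0,"rz":0,"grip":100},{"tx":0,"ty":-3.5,"tz":0,"rx":0,"ry":0,"rz":0,"grip":100},{"tx":0,"ty":-3.5,"tz":0,"rx":0,"ry":0,"rz":0,"grip":100},{"tx":0,"ty":-3.5,"tz":0,"rx":0,"ry":0,"rz":0,"grip":100},{"tx":0,"ty":-3.5,"tz":0,"rx":0,"ry":0,"rz":0,"grip":100},{"tx":-2.59,"ty":0,"tz":3.1,"rx":0,"ry":0,"rz":0,"grip":100},{"tx":-2.59,"ty":0,"tz":3.1,"rx":0,"ry":0,"rz":0,"grip":100},{"tx":-2.59,"ty":0,"tz":3.1,"rx":0,"ry":0,"rz":0,"grip":100},{"tx":-2.59,"ty":0,"tz":3.1,"rx":0,"ry":0,"rz":0,"grip":100}]}}

```text
t: 12.63
eef_pos: [453.1, 200.0, 135.1]
tcp_rot: [-1.57, -0.001, -0.09]
ft_force: [1.3, 0.2, -0.1]
opening: 0.998
```

Call:
{"method": "move_arm", "body": {"rows": [{"tx":-2.59,"ty":0,"tz":3.1,"rx":0,"ry":0,"rz":0,"grip":100},{"tx":0,"ty":0,"tz":0,"rx":0,"ry":-0.1122,"rz":0,"grip":100},{"tx":0,"ty":0,"tz":0,"rx":0,"ry":-0.1122,"rz":0,"grip":100},{"tx":0,"ty":0,"tz":0,"rx":0,"ry":-0.1122,"rz":0,"grip":100},{"tx":0,"ty":0,"tz":0,"rx":0,"ry":-0.1122,"rz":0,"grip":100},{"tx":0,"ty":0,"tz":0,"rx":0,"ry":-0.1122,"rz":0,"grip":100},{"tx":0,"ty":0,"tz":0,"rx":0,"ry":-0.1122,"rz":0,"grip":100},{"tx":0,"ty":0,"tz":0,"rx":0,"ry":-0.1122,"rz":0,"grip":100},{"tx":0,"ty":0,"tz":0,"rx":0,"ry":-0.1122,"rz":0,"grip":100},{"tx":0,"ty":0,"tz":0,"rx":0,"ry":-0.1122,"rz":0,"grip":100}]}}

```text
t: 13.47
eef_pos: [431.1, 232.2, 134.8]
tcp_rot: [-1.57, -0.001, 0.926]
ft_force: [-0.1, 0.0, 0.1]
opening: 0.997
```

Call:
{"method": "move_arm", "body": {"rows": [{"tx":0,"ty":0,"tz":0,"rx":0,"ry":-0.1122,"rz":0,"grip":100},{"tx":0,"ty":0,"tz":0,"rx":0,"ry":-0.1122,"rz":0,"grip":100},{"tx":0,"ty":0,"tz":0,"rx":0,"ry":-0.1122,"rz":0,"grip":100},{"tx":0,"ty":0,"tz":0,"rx":0,"ry":-0.1122,"rz":0,"grip":100},{"tx":0,"ty":0,"tz":0,"rx":0,"ry":-0.1122,"rz":0,"grip":100},{"tx":0,"ty":0,"tz":0,"rx":0,"ry":0,"rz":0,"grip":100}]}}

```text
t: 13.97
eef_pos: [431.2, 232.1, 134.8]
tcp_rot: [-1.571, -0.001, 1.487]
ft_force: [0.5, -0.3, 0.4]
opening: 0.998
```

```bash
python3 -c "
from h import *
c,im,d=shot('top','t7');cv2.imwrite('pics/t7z.png',cv2.resize(im[170:330,130:310],None,fx=4,fy=4,interpolation=cv2.INTER_CUBIC))
plan(431,230,-5,1.482)"
```

```text
at [431.2 232.1 134.8] rot [-1.571 -0.     1.48 ] | total cm [-0.22 13.98 -0.  ] | n 4 per row tx,ty,tz [-0.054  3.494 -0.   ]
  turn ry total -0.0022 n 1 per row -0.0022
```

View pics/t7z.png

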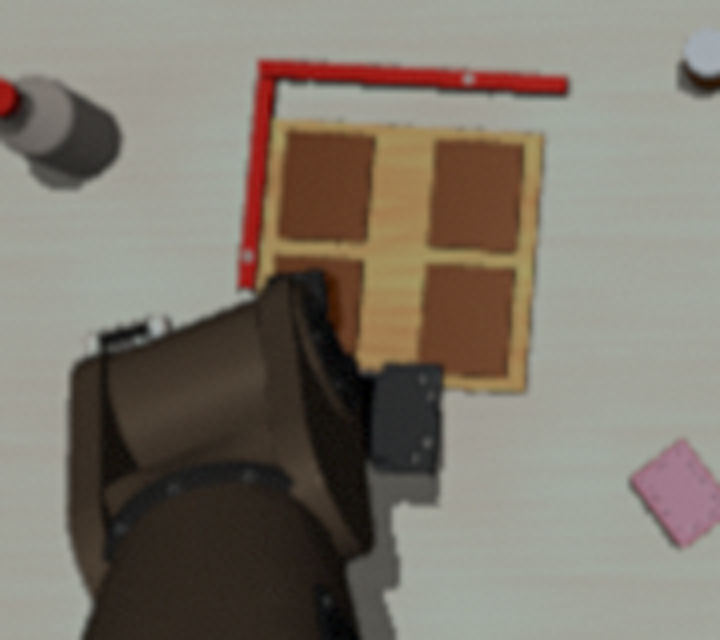

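Call:
{"method": "move_arm", "body": {"rows": [{"tx":-0.2,"ty":3.5,"tz":0,"rx":0,"ry":0,"rz":0,"grip":100},{"tx":0,"ty":3.5,"tz":0,"rx":0,"ry":0,"rz":0,"grip":100},{"tx":0,"ty":3.5,"tz":0,"rx":0,"ry":0,"rz":0,"grip":100},{"tx":0,"ty":2.5,"tz":0,"rx":0,"ry":0,"rz":0,"grip":100},{"tx":0,"ty":1,"tz":0,"rx":0,"ry":0,"rz":0,"grip":100},{"tx":0,"ty":0,"tz":0,"rx":0,"ry":0,"rz":0,"grip":100},{"tx":0,"ty":0,"tz":-0.4,"rx":0,"ry":0,"rz":0,"grip":100},{"tx":0,"ty":0,"tz":-0.4,"rx":0,"ry":0,"rz":0,"grip":100},{"tx":0,"ty":0,"tz":-0.4,"rx":0,"ry":0,"rz":0,"grip":100},{"tx":0,"ty":0,"tz":-0.3,"rx":0,"ry":0,"rz":0,"grip":100}]}}

```text
t: 14.85
eef_pos: [447.4, 228.8, -4.0]
tcp_rot: [-1.573, -0.001, 1.481]
ft_force: [-0.2, 0.2, 0.4]
opening: 0.997
```

Call:
{"method": "move_arm", "body": {"rows": [{"tx":0,"ty":0,"tz":-0.4,"rx":0,"ry":0,"rz":0,"grip":100},{"tx":0,"ty":0,"tz":-0.4,"rx":0,"ry":0,"rz":0,"grip":100},{"tx":0,"ty":0,"tz":-0.4,"rx":0,"ry":0,"rz":0,"grip":100},{"tx":0,"ty":0,"tz":-0.4,"rx":0,"ry":0,"rz":0,"grip":100},{"tx":0,"ty":0,"tz":-0.3,"rx":0,"ry":0,"rz":0,"grip":100}]}}

```text
t: 15.27
eef_pos: [464.3, 226.6, -5.0]
tcp_rot: [-1.569, 0.001, 1.481]
ft_force: [-7.3, 0.5, 4.8]
opening: 1.002
```

Call:
{"method": "move_arm", "body": {"rows": [{"tx":0,"ty":0,"tz":-0.3,"rx":0,"ry":0,"rz":0,"grip":100},{"tx":0,"ty":0,"tz":-0.3,"rx":0,"ry":0,"rz":0,"grip":100},{"tx":0,"ty":0,"tz":-0.2,"rx":0,"ry":0,"rz":0,"grip":100},{"tx":0,"ty":0,"tz":-0.2,"rx":0,"ry":0,"rz":0,"grip":100}]}}

```text
t: 15.6
eef_pos: [474.0, 225.7, -5.0]
tcp_rot: [-1.569, 0.001, 1.482]
ft_force: [-5.4, 0.5, 5.1]
opening: 1.0
```

Call:
{"method": "move_arm", "body": {"rows": [{"tx":0,"ty":0,"tz":-0.3,"rx":0,"ry":0,"rz":0,"grip":100},{"tx":0,"ty":0,"tz":-0.2,"rx":0,"ry":0,"rz":0,"grip":100},{"tx":0,"ty":0,"tz":-0.1,"rx":0,"ry":0,"rz":0,"grip":100},{"tx":0,"ty":0,"tz":-0.1,"rx":0,"ry":0,"rz":0,"grip":100}]}}

```text
t: 15.93
eef_pos: [480.8, 225.1, -5.1]
tcp_rot: [-1.568, 0.001, 1.481]
ft_force: [-10.0, 2.3, 5.7]
opening: 1.0
```

Call:
{"method": "move_arm", "body": {"rows": [{"tx":0,"ty":0,"tz":-0.1,"rx":0,"ry":0,"rz":0,"grip":100},{"tx":0,"ty":0,"tz":-0.1,"rx":0,"ry":0,"rz":0,"grip":100},{"tx":0,"ty":0,"tz":0,"rx":0,"ry":0,"rz":0,"grip":100}]}}

```text
t: 16.18
eef_pos: [481.0, 224.8, -5.1]
tcp_rot: [-1.565, 0.002, 1.482]
ft_force: [-13.1, 2.1, 9.3]
opening: 1.001
```

Call:
{"method": "move_arm", "body": {"rows": [{"tx":0,"ty":0,"tz":-0.1,"rx":0,"ry":0,"rz":0,"grip":100},{"tx":0,"ty":0,"tz":-0.1,"rx":0,"ry":0,"rz":0,"grip":100},{"tx":0,"ty":0,"tz":0,"rx":0,"ry":0,"rz":0,"grip":100}]}}

```text
t: 16.43
eef_pos: [481.1, 224.6, -5.2]
tcp_rot: [-1.561, 0.003, 1.482]
ft_force: [-21.2, 5.5, 14.1]
opening: 1.001
```

Call:
{"method": "move_arm", "body": {"rows": [{"tx":0,"ty":0,"tz":1.5,"rx":0,"ry":0,"rz":0,"grip":100},{"tx":0,"ty":0,"tz":1.5,"rx":0,"ry":0,"rz":0,"grip":100},{"tx":0,"ty":-3.5,"tz":0,"rx":0,"ry":0,"rz":0,"grip":100},{"tx":0,"ty":-3.5,"tz":0,"rx":0,"ry":0,"rz":0,"grip":100},{"tx":0,"ty":-3.5,"tz":0,"rx":0,"ry":0,"rz":0,"grip":100},{"tx":0,"ty":-3.5,"tz":0,"rx":0,"ry":0,"rz":0,"grip":100},{"tx":0,"ty":-3.5,"tz":-3,"rx":0,"ry":0,"rz":0,"grip":100},{"tx":0,"ty":-3.5,"tz":-3.5,"rx":0,"ry":0,"rz":0,"grip":100},{"tx":0,"ty":-3.5,"tz":-3.5,"rx":0,"ry":0,"rz":0,"grip":100},{"tx":0,"ty":-3.5,"tz":-3.5,"rx":0,"ry":0,"rz":0,"grip":100}]}}

```text
t: 17.27
eef_pos: [572.1, 217.0, 257.5]
tcp_rot: [-1.572, -0.001, 1.482]
ft_force: [0.3, 0.4, -0.9]
opening: 0.999
```

Call:
{"method": "move_arm", "body": {"rows": [{"tx":0,"ty":-1,"tz":-3,"rx":0,"ry":0,"rz":0,"grip":100},{"tx":0,"ty":0,"tz":0,"rx":0,"ry":0,"rz":0,"grip":100},{"tx":0,"ty":0,"tz":0,"rx":0,"ry":0,"rz":0,"grip":100}]}}

```text
t: 17.52
eef_pos: [601.7, 214.2, 264.9]
tcp_rot: [-1.571, -0.0, 1.48]
ft_force: [0.6, -0.4, -0.1]
opening: 1.002
```

```bash
python3 -c "
from h import *
c,im,d=shot('wrist','w8'); s=env.state(); print(s['eef_pos'],s['tcp_rot'])"
```

```text
[600.5621776  214.37529611 264.28231697] [-1.56984367e+00  1.37811757e-04  1.48106183e+00]
```

View pics/w8.png

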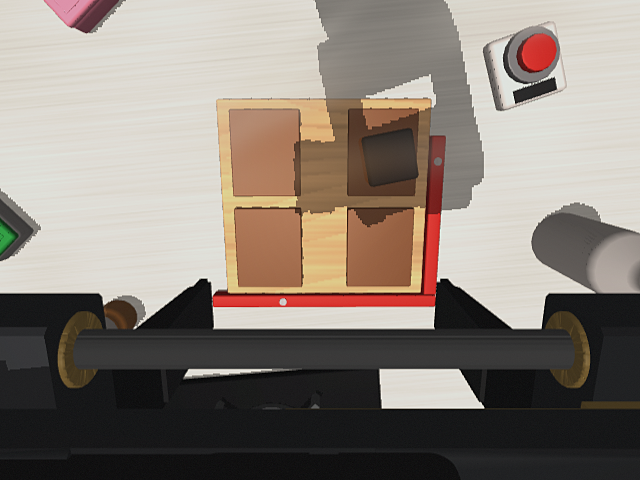

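Run:
```python
from h import *
c,im,d=load('w8')
h=cv2.cvtColor(im,cv2.COLOR_BGR2HSV)
m=((h[...,2]<75)&(h[...,1]<90)).astype(np.uint8)*255
r=np.zeros_like(m); r[115:195,350:430]=m[115:195,350:430]
r=cv2.morphologyEx(r,cv2.MORPH_OPEN,np.ones((3,3)))
k=blobs(r)[0]; print('canister',rect(c,k,70), cv2.boundingRect(k), np.median(d[140:170,370:410]))
r=mask(im,'red'); r[:, :480]=0
for k in blobs(r)[:2]:
    for z in (30,40,50): print('btn',z,rect(c,k,z))
    M=cv2.moments(k); u,v=int(M['m10']/M['m00']),int(M['m01']/M['m00']); dep=d[v,u]
    kf=f(c); print((u,v),np.array(c['eye'])+rot(c)@(np.array([(u-c['cx'])/kf,-(v-c['cy'])/kf,-1])*dep))
B=cast(c,[(217.5,99),(431,98),(229,292.5),(425,293)],12); print('board corners',B.round(1), 'center',B.mean(0).round(1))
e=B[1]-B[0]; print('yaw',np.arctan2(-e[0],e[1]))
cv2.imwrite('pics/w8z.png',cv2.resize(im[80:310,200:460],None,fx=3,fy=2.6,interpolation=cv2.INTER_NEAREST))
u,v=390,158; kf=f(c); print(np.array(c['eye'])+rot(c)@(np.array([(u-c['cx'])/kf,-(v-c['cy'])/kf,-1])*d[v,u]))
```

```text
canister [551.335 277.142  44.273  43.115  -1.469] (362, 129, 56, 57) 367.04987
btn 30 [472.257 420.403  35.527  31.188  -1.204]
btn 40 [473.765 415.609  34.674  30.439  -1.204]
btn 50 [475.273 410.814  33.821  29.69   -1.204]
(536, 52) [473.60955241 413.07984823  44.79056202]
board corners [[483.3 121.7  12. ]
 [501.  328.4  12. ]
 [681.3 104.5  12. ]
 [700.9 316.   12. ]] center [591.6 217.7  12. ]
yaw -0.08566227644630539
[551.80735692 276.97313831  70.76923205]
```

View pics/w8z.png

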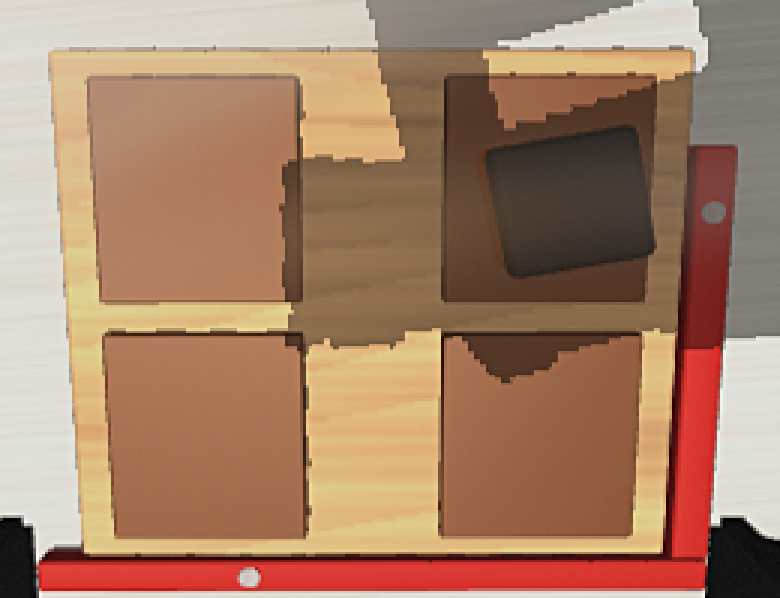

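Run:
```python
from h import *
plan(551.5,277,140,1.673)
c,im,d=load('t7'); print('bottle cap',cast(c,[(128,193)],170)); print('mug/jam',cast(c,[(375,166)],80),cast(c,[(441,185)],85),'bowl',cast(c,[(179,308)],45))
```

```text
at [600.6 214.4 264.3] rot [-1.57   0.     1.481] | total cm [ 5.8  12.43  5.44] | n 4 per row tx,ty,tz [1.45  3.108 1.359]
  turn ry total -0.1919 n 2 per row -0.096
bottle cap [[658.20996202 463.12227522 170.        ]]
mug/jam [[ 739.07794367 -226.53285392   80.        ]] [[ 675.22999889 -415.9781402    85.        ]] bowl [[339.77757595 359.00382027  45.        ]]
```

Call:
{"method": "move_arm", "body": {"rows": [{"tx":1.45,"ty":3.1,"tz":1.36,"rx":0,"ry":0,"rz":0,"grip":100},{"tx":1.45,"ty":3.1,"tz":1.36,"rx":0,"ry":0,"rz":0,"grip":100},{"tx":1.45,"ty":3.1,"tz":1.36,"rx":0,"ry":0,"rz":0,"grip":100},{"tx":1.45,"ty":3.1,"tz":1.36,"rx":0,"ry":0,"rz":0,"grip":100},{"tx":0,"ty":0,"tz":0,"rx":0,"ry":-0.096,"rz":0,"grip":100},{"tx":0,"ty":0,"tz":0,"rx":0,"ry":-0.096,"rz":0,"grip":100},{"tx":0,"ty":0,"tz":0,"rx":0,"ry":0,"rz":0,"grip":100},{"tx":0,"ty":0,"tz":0,"rx":0,"ry":0,"rz":0,"grip":100}]}}

```text
t: 18.23
eef_pos: [551.0, 277.4, 140.7]
tcp_rot: [-1.57, 0.0, 1.671]
ft_force: [0.2, 0.1, 0.5]
opening: 1.0
```

Run:
```python
from h import *
plan(551.5,277,20,1.673)
c,im,d=shot('wrist','w9')
```

```text
at [551.  277.4 140.7] rot [-1.57   0.     1.671] | total cm [-0.04 12.07 -0.05] | n 4 per row tx,ty,tz [-0.011  3.018 -0.013]
  turn ry total -0.0017 n 1 per row -0.0017
```

View pics/w9.png

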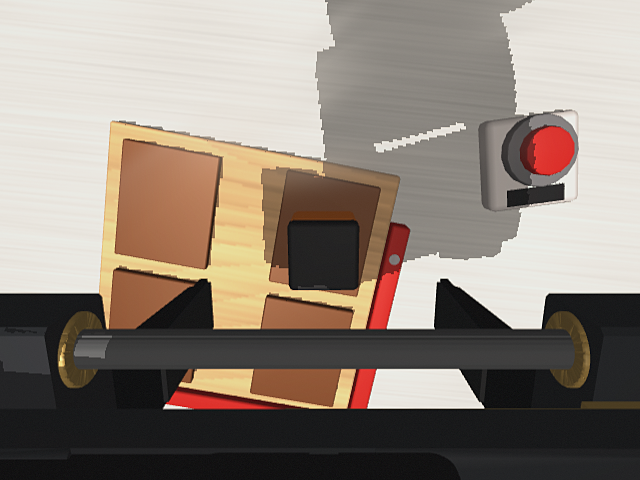

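Call:
{"method": "move_arm", "body": {"rows": [{"tx":0,"ty":3,"tz":0,"rx":0,"ry":0,"rz":0,"grip":100},{"tx":0,"ty":3,"tz":0,"rx":0,"ry":0,"rz":0,"grip":100},{"tx":0,"ty":3,"tz":0,"rx":0,"ry":0,"rz":0,"grip":100},{"tx":0,"ty":2,"tz":0,"rx":0,"ry":0,"rz":0,"grip":100},{"tx":0,"ty":1,"tz":0,"rx":0,"ry":0,"rz":0,"grip":100},{"tx":0,"ty":0,"tz":0,"rx":0,"ry":0,"rz":0,"grip":0},{"tx":0,"ty":0,"tz":0,"rx":0,"ry":0,"rz":0,"grip":0},{"tx":0,"ty":0,"tz":0,"rx":0,"ry":0,"rz":0,"grip":0},{"tx":0,"ty":0,"tz":0,"rx":0,"ry":0,"rz":0,"grip":0},{"tx":0,"ty":0,"tz":0,"rx":0,"ry":0,"rz":0,"grip":0}]}}

```text
t: 19.12
eef_pos: [552.4, 277.5, 22.0]
tcp_rot: [-1.573, -0.001, 1.673]
ft_force: [0.3, -0.5, -0.2]
opening: 0.707
```

Call:
{"method": "move_arm", "body": {"rows": [{"tx":0,"ty":0,"tz":0,"rx":0,"ry":0,"rz":0,"grip":0},{"tx":0,"ty":0,"tz":0,"rx":0,"ry":0,"rz":0,"grip":0},{"tx":0,"ty":0,"tz":0,"rx":0,"ry":0,"rz":0,"grip":0},{"tx":0,"ty":0,"tz":0,"rx":0,"ry":0,"rz":0,"grip":0},{"tx":0,"ty":0,"tz":0,"rx":0,"ry":0,"rz":0,"grip":0},{"tx":0,"ty":0,"tz":0,"rx":0,"ry":0,"rz":0,"grip":0}]}}

```text
t: 19.62
eef_pos: [551.9, 277.4, 21.0]
tcp_rot: [-1.571, -0.0, 1.674]
ft_force: [-0.1, -0.4, 3.6]
opening: 0.459
```

Call:
{"method": "move_arm", "body": {"rows": [{"tx":0,"ty":-1,"tz":0,"rx":0,"ry":0,"rz":0,"grip":0},{"tx":0,"ty":-2,"tz":0,"rx":0,"ry":0,"rz":0,"grip":0},{"tx":0,"ty":-3,"tz":0,"rx":0,"ry":0,"rz":0,"grip":0},{"tx":0,"ty":-3,"tz":0,"rx":0,"ry":0,"rz":0,"grip":0},{"tx":0,"ty":-3,"tz":0,"rx":0,"ry":0,"rz":0,"grip":0},{"tx":-1,"ty":-2,"tz":0,"rx":0,"ry":0,"rz":0,"grip":0},{"tx":-2,"ty":-1,"tz":0.3,"rx":0,"ry":0,"rz":0,"grip":0},{"tx":-3,"ty":0,"tz":0.5,"rx":0,"ry":0,"rz":0,"grip":0},{"tx":-3,"ty":0,"tz":0.5,"rx":0,"ry":0,"rz":0,"grip":0},{"tx":-3,"ty":0,"tz":0.5,"rx":0,"ry":0,"rz":0,"grip":0}]}}

```text
t: 20.45
eef_pos: [545.8, 155.0, 171.5]
tcp_rot: [-1.571, -0.0, 1.674]
ft_force: [0.7, -0.1, -0.4]
opening: 0.463
```

Call:
{"method": "move_arm", "body": {"rows": [{"tx":-3.5,"ty":0,"tz":0.5,"rx":0,"ry":0,"rz":0,"grip":0},{"tx":-3.5,"ty":0,"tz":0.5,"rx":0,"ry":0,"rz":0,"grip":0},{"tx":-3.5,"ty":0,"tz":0.5,"rx":0,"ry":0,"rz":0,"grip":0},{"tx":-3.5,"ty":0,"tz":0.5,"rx":0,"ry":0,"rz":0,"grip":0},{"tx":-3.5,"ty":0,"tz":0.5,"rx":0,"ry":0,"rz":0,"grip":0},{"tx":-3.5,"ty":0,"tz":0.5,"rx":0,"ry":0,"rz":0,"grip":0},{"tx":-3.5,"ty":0,"tz":0.5,"rx":0,"ry":0,"rz":0,"grip":0},{"tx":-3.5,"ty":0,"tz":0.5,"rx":0,"ry":0,"rz":0,"grip":0},{"tx":-3.5,"ty":0,"tz":0.5,"rx":0,"ry":0,"rz":0,"grip":0},{"tx":-3.5,"ty":0,"tz":0.5,"rx":0,"ry":0,"rz":0,"grip":0}]}}

```text
t: 21.28
eef_pos: [532.0, -198.9, 171.3]
tcp_rot: [-1.571, 0.0, 1.674]
ft_force: [1.6, 0.8, -0.5]
opening: 0.463
```

Run:
```python
from h import *
plan(523,-457,160,-0.03)
c,im,d=shot('wrist','w10')
```

```text
at [ 532.  -198.9  171.3] rot [-1.571  0.     1.674] | total cm [-25.58   1.13   3.54] | n 8 per row tx,ty,tz [-3.197  0.142  0.443]
  turn ry total 1.7036 n 15 per row 0.1136
```

View pics/w10.png

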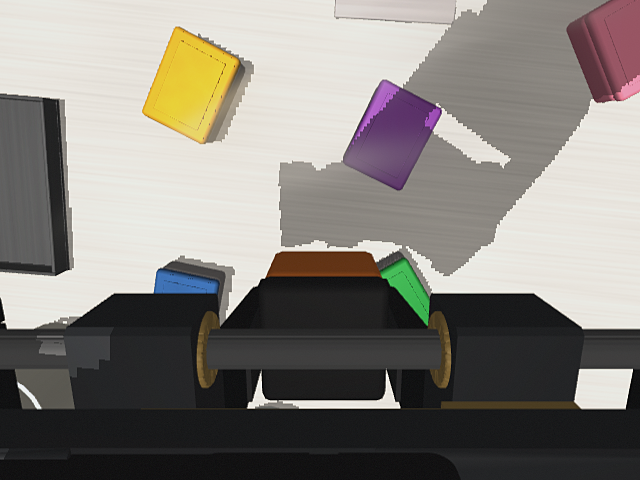

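Call:
{"method": "move_arm", "body": {"rows": [{"tx":-3.2,"ty":0,"tz":0.44,"rx":0,"ry":0,"rz":0,"grip":0},{"tx":-3.2,"ty":0,"tz":0.44,"rx":0,"ry":0,"rz":0,"grip":0},{"tx":-3.2,"ty":0,"tz":0.44,"rx":0,"ry":0,"rz":0,"grip":0},{"tx":-3.2,"ty":0,"tz":0.44,"rx":0,"ry":0,"rz":0,"grip":0},{"tx":-3.2,"ty":0,"tz":0.44,"rx":0,"ry":0,"rz":0,"grip":0},{"tx":-3.2,"ty":0,"tz":0.44,"rx":0,"ry":0,"rz":0,"grip":0},{"tx":-3.2,"ty":0,"tz":0.44,"rx":0,"ry":0,"rz":0,"grip":0},{"tx":-3.2,"ty":0,"tz":0.44,"rx":0,"ry":0,"rz":0,"grip":0},{"tx":0,"ty":0,"tz":0,"rx":0,"ry":0.1136,"rz":0,"grip":0},{"tx":0,"ty":0,"tz":0,"rx":0,"ry":0.1136,"rz":0,"grip":0}]}}

```text
t: 22.17
eef_pos: [523.0, -457.1, 170.5]
tcp_rot: [-1.57, -0.0, 1.439]
ft_force: [1.1, 0.0, -1.1]
opening: 0.462
```

Call:
{"method": "move_arm", "body": {"rows": [{"tx":0,"ty":0,"tz":0,"rx":0,"ry":0.1136,"rz":0,"grip":0},{"tx":0,"ty":0,"tz":0,"rx":0,"ry":0.1136,"rz":0,"grip":0},{"tx":0,"ty":0,"tz":0,"rx":0,"ry":0.1136,"rz":0,"grip":0},{"tx":0,"ty":0,"tz":0,"rx":0,"ry":0.1136,"rz":0,"grip":0},{"tx":0,"ty":0,"tz":0,"rx":0,"ry":0.1136,"rz":0,"grip":0},{"tx":0,"ty":0,"tz":0,"rx":0,"ry":0.1136,"rz":0,"grip":0},{"tx":0,"ty":0,"tz":0,"rx":0,"ry":0.1136,"rz":0,"grip":0},{"tx":0,"ty":0,"tz":0,"rx":0,"ry":0.1136,"rz":0,"grip":0},{"tx":0,"ty":0,"tz":0,"rx":0,"ry":0.1136,"rz":0,"grip":0},{"tx":0,"ty":0,"tz":0,"rx":0,"ry":0.1136,"rz":0,"grip":0}]}}

```text
t: 23.0
eef_pos: [523.7, -455.2, 171.1]
tcp_rot: [-1.57, 0.0, 0.305]
ft_force: [0.5, 1.0, -0.0]
opening: 0.461
```

Call:
{"method": "move_arm", "body": {"rows": [{"tx":0,"ty":0,"tz":0,"rx":0,"ry":0.1136,"rz":0,"grip":0},{"tx":0,"ty":0,"tz":0,"rx":0,"ry":0.1136,"rz":0,"grip":0},{"tx":0,"ty":0,"tz":0,"rx":0,"ry":0.1136,"rz":0,"grip":0},{"tx":0,"ty":0,"tz":0,"rx":0,"ry":0,"rz":0,"grip":0},{"tx":0,"ty":0,"tz":0,"rx":0,"ry":0,"rz":0,"grip":0}]}}

```text
t: 23.42
eef_pos: [523.8, -455.3, 171.0]
tcp_rot: [-1.571, 0.0, -0.027]
ft_force: [-0.0, 0.7, -1.0]
opening: 0.461
```

Run:
```python
from h import *
plan(523,-457,4,-0.03)
c,im,d=shot('wrist','w11')
```

```text
at [ 523.8 -455.3  171. ] rot [-1.571  0.    -0.027] | total cm [-0.07 16.7  -0.17] | n 5 per row tx,ty,tz [-0.014  3.34  -0.034]
  turn ry total 0.0033 n 1 per row 0.0033
```

View pics/w11.png

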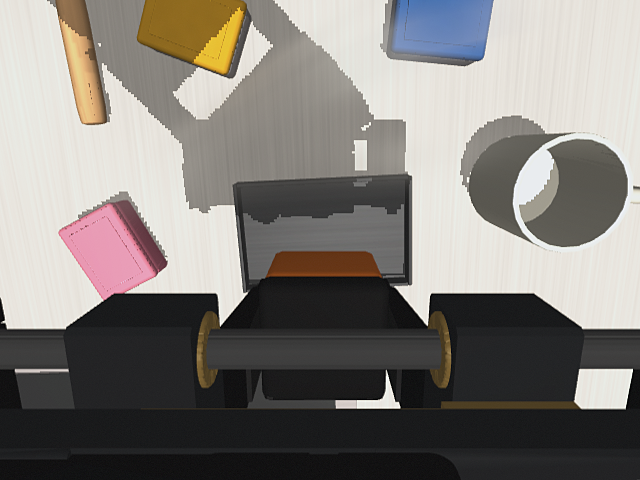

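Run:
```python
from h import *
c,im,d=load('w11')
P=cast(c,[(234,183),(411,176),(246,291),(410,283)],20); print(P.round(1)); 
print('mug',cast(c,[(571,192)],85))
```

```text
[[ 454.4 -416.2   20. ]
 [ 592.1 -414.4   20. ]
 [ 457.5 -505.1   20. ]
 [ 593.3 -501.7   20. ]]
mug [[ 679.92966182 -421.94747947   85.        ]]
```

Call:
{"method": "move_arm", "body": {"rows": [{"tx":0,"ty":2,"tz":-0.2,"rx":0,"ry":0,"rz":0,"grip":0},{"tx":0,"ty":3,"tz":-0.2,"rx":0,"ry":0,"rz":0,"grip":0},{"tx":0,"ty":3,"tz":0,"rx":0,"ry":0,"rz":0,"grip":0},{"tx":0,"ty":3,"tz":0,"rx":0,"ry":0,"rz":0,"grip":0},{"tx":0,"ty":3,"tz":0,"rx":0,"ry":0,"rz":0,"grip":0},{"tx":0,"ty":1.2,"tz":0,"rx":0,"ry":0,"rz":0,"grip":0},{"tx":0,"ty":0.8,"tz":0,"rx":0,"ry":0,"rz":0,"grip":0},{"tx":0,"ty":0.4,"tz":0,"rx":0,"ry":0,"rz":0,"grip":0},{"tx":0,"ty":0,"tz":0,"rx":0,"ry":0,"rz":0,"grip":0}]}}

```text
t: 24.22
eef_pos: [523.9, -459.7, 7.2]
tcp_rot: [-1.571, -0.0, -0.029]
ft_force: [0.9, 0.7, 0.3]
opening: 0.464
```

Call:
{"method": "move_arm", "body": {"rows": [{"tx":0,"ty":0.2,"tz":0,"rx":0,"ry":0,"rz":0,"grip":0},{"tx":0,"ty":0,"tz":0,"rx":0,"ry":0,"rz":0,"grip":0}]}}

```text
t: 24.38
eef_pos: [524.1, -459.9, 5.9]
tcp_rot: [-1.572, -0.001, -0.03]
ft_force: [-0.8, 0.4, -1.0]
opening: 0.46
```

Call:
{"method": "move_arm", "body": {"rows": [{"tx":0,"ty":0.1,"tz":0,"rx":0,"ry":0,"rz":0,"grip":0},{"tx":0,"ty":0,"tz":0,"rx":0,"ry":0,"rz":0,"grip":70},{"tx":0,"ty":0,"tz":0,"rx":0,"ry":0,"rz":0,"grip":70},{"tx":0,"ty":0,"tz":0,"rx":0,"ry":0,"rz":0,"grip":70},{"tx":0,"ty":0,"tz":0,"rx":0,"ry":0,"rz":0,"grip":70},{"tx":0,"ty":0,"tz":0,"rx":0,"ry":0,"rz":0,"grip":70},{"tx":0,"ty":-2,"tz":0,"rx":0,"ry":0,"rz":0,"grip":70},{"tx":0,"ty":-3,"tz":0,"rx":0,"ry":0,"rz":0,"grip":70},{"tx":0,"ty":-3.5,"tz":0,"rx":0,"ry":0,"rz":0,"grip":70},{"tx":0,"ty":-3.5,"tz":0,"rx":0,"ry":0,"rz":0,"grip":70}]}}

```text
t: 25.22
eef_pos: [523.4, -459.1, 124.6]
tcp_rot: [-1.57, 0.001, -0.03]
ft_force: [-0.6, -0.0, 0.9]
opening: 0.702
```

Run:
```python
from h import *
plan(640,-220,300,1.48)
```

```text
at [ 523.4 -459.1  124.6] rot [-1.57e+00  1.00e-03 -3.00e-02] | total cm [ 10.92 -17.52  24.28] | n 7 per row tx,ty,tz [ 1.559 -2.503  3.468]
  turn ry total -1.5103 n 13 per row -0.1162
```

Call:
{"method": "move_arm", "body": {"rows": [{"tx":1.56,"ty":-2.5,"tz":3.47,"rx":0,"ry":0,"rz":0,"grip":100},{"tx":1.56,"ty":-2.5,"tz":3.47,"rx":0,"ry":0,"rz":0,"grip":100},{"tx":1.56,"ty":-2.5,"tz":3.47,"rx":0,"ry":0,"rz":0,"grip":100},{"tx":1.56,"ty":-2.5,"tz":3.47,"rx":0,"ry":0,"rz":0,"grip":100},{"tx":1.56,"ty":-2.5,"tz":3.47,"rx":0,"ry":0,"rz":0,"grip":100},{"tx":1.56,"ty":-2.5,"tz":3.47,"rx":0,"ry":0,"rz":0,"grip":100},{"tx":1.56,"ty":-2.5,"tz":3.47,"rx":0,"ry":0,"rz":0,"grip":100},{"tx":0,"ty":0,"tz":0,"rx":0,"ry":-0.116,"rz":0,"grip":100},{"tx":0,"ty":0,"tz":0,"rx":0,"ry":-0.116,"rz":0,"grip":100},{"tx":0,"ty":0,"tz":0,"rx":0,"ry":-0.116,"rz":0,"grip":100}]}}

```text
t: 26.05
eef_pos: [630.6, -239.3, 284.4]
tcp_rot: [-1.571, -0.001, 0.325]
ft_force: [0.2, 0.2, 0.0]
opening: 0.998
```

Call:
{"method": "move_arm", "body": {"rows": [{"tx":0,"ty":0,"tz":0,"rx":0,"ry":-0.116,"rz":0,"grip":100},{"tx":0,"ty":0,"tz":0,"rx":0,"ry":-0.116,"rz":0,"grip":100},{"tx":0,"ty":0,"tz":0,"rx":0,"ry":-0.116,"rz":0,"grip":100},{"tx":0,"ty":0,"tz":0,"rx":0,"ry":-0.116,"rz":0,"grip":100},{"tx":0,"ty":0,"tz":0,"rx":0,"ry":-0.116,"rz":0,"grip":100},{"tx":0,"ty":0,"tz":0,"rx":0,"ry":-0.116,"rz":0,"grip":100},{"tx":0,"ty":0,"tz":0,"rx":0,"ry":-0.116,"rz":0,"grip":100},{"tx":0,"ty":0,"tz":0,"rx":0,"ry":-0.116,"rz":0,"grip":100},{"tx":0,"ty":0,"tz":0,"rx":0,"ry":-0.116,"rz":0,"grip":100},{"tx":0,"ty":0,"tz":0,"rx":0,"ry":-0.116,"rz":0,"grip":100}]}}

```text
t: 26.88
eef_pos: [630.2, -240.2, 283.9]
tcp_rot: [-1.571, -0.0, 1.483]
ft_force: [-0.3, 0.0, 0.9]
opening: 1.003
```

```bash
cat >> h.py <<'E'
def tins(tag,cols=('blue','yellow','green','purple'),z=34):
    c,im,d=load(tag); im=im.copy(); im[330:]=0
    for col in cols:
        for k in blobs(mask(im,col),300)[:2]:
            x,y,w,h=cv2.boundingRect(k); print(col,'bbox',(x,y,w,h),'area',cv2.contourArea(k),'->',rect(c,k,z))
E
python3 - <<'E'
from h import *
c,im,d=shot('wrist','w12'); print(env.state()['eef_pos'],env.state()['tcp_rot'],env.state()['t'])
tins('w12')
E
```

```text
[ 630.22833918 -240.25477679  283.88585544] [-1.57070019e+00 -9.31911550e-05  1.49187274e+00] 26.9333
blue bbox (234, 181, 48, 47) area 1879.5 -> [ 617.229 -306.755   48.564   46.649    1.458]
yellow bbox (203, 0, 64, 54) area 2502.5 -> [ 444.464 -307.023   50.107   47.982    1.208]
green bbox (315, 300, 56, 29) area 1254.5 -> [ 744.346 -228.933   60.429   32.647    1.484]
```

View pics/w12.png

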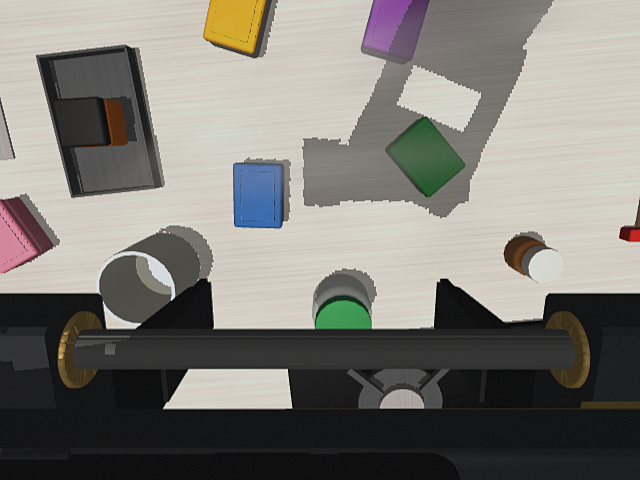

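```bash
sed -i "s/S>(70 if col=='pink' else 130))&(V>50)/S>(70 if col=='pink' else 95))\&(V>35)/" h.py
python3 - <<'E'
from h import *
c,im,d=load('w12'); h=cv2.cvtColor(im,cv2.COLOR_BGR2HSV)
print(h[200,250],h[175,245],h[220,270],h[160,426],h[190,430])
tins('w12'); tins('w10'); tins('w11')
cv2.imwrite('pics/w12z.png',cv2.resize(im[140:250,210:490],None,fx=2.8,fy=2.8))
E
```

```text
[108 153 172] [109 125 171] [107 168 178] [60 77 99] [ 64 147  90]
blue bbox (233, 164, 49, 64) area 2880.0 -> [ 6.08511e+02 -3.05831e+02  6.41850e+01  4.85650e+01 -1.11000e-01]
yellow bbox (203, 0, 64, 54) area 2503.5 -> [ 444.404 -306.955   50.07    48.068    1.203]
green bbox (315, 296, 56, 34) area 1449.0 -> [ 742.658 -228.775   60.466   38.41     1.484]
green bbox (411, 160, 54, 37) area 845.5 -> [ 599.416 -122.996   48.953   29.069   -0.924]
purple bbox (366, 0, 63, 35) area 1125.5 -> [ 455.521 -156.678   56.277   28.578    1.483]
blue bbox (154, 269, 66, 26) area 1197.5 -> [ 581.369 -302.555   52.067   20.087   -1.485]
yellow bbox (142, 27, 98, 115) area 6291.5 -> [ 4.35652e+02 -3.03772e+02  6.47560e+01  4.93270e+01 -3.68000e-01]
green bbox (380, 258, 50, 69) area 1420.5 -> [ 574.122 -124.695   61.19    23.924    0.662]
purple bbox (351, 81, 91, 63) area 3333.5 -> [ 447.241 -154.287   49.547   49.074    1.238]
blue bbox (396, 0, 97, 61) area 4407.0 -> [ 6.08496e+02 -3.14887e+02  6.48090e+01  3.77070e+01 -2.70000e-02]
yellow bbox (137, 0, 109, 75) area 5811.0 -> [ 4.36290e+02 -3.05226e+02  6.62650e+01  4.90570e+01 -3.70000e-01]
yellow bbox (65, 25, 23, 92) area 339.5 -> [ 353.868 -334.392   60.13     4.944   -1.5  ]
```

View pics/w12z.png

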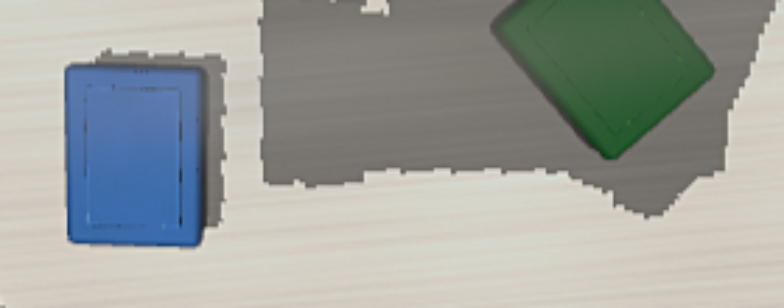

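Run:
```python
from h import *
plan(608.5,-306,130,1.466)
```

```text
at [ 630.2 -240.3  283.9] rot [-1.571 -0.     1.492] | total cm [-6.73 15.39  1.65] | n 5 per row tx,ty,tz [-1.345  3.078  0.329]
  turn ry total 0.0259 n 1 per row 0.0259
```

Call:
{"method": "move_arm", "body": {"rows": [{"tx":-1.345,"ty":3.1,"tz":0.33,"rx":0,"ry":0,"rz":0,"grip":100},{"tx":-1.345,"ty":3.1,"tz":0.33,"rx":0,"ry":0,"rz":0,"grip":100},{"tx":-1.345,"ty":3.1,"tz":0.33,"rx":0,"ry":0,"rz":0,"grip":100},{"tx":-1.345,"ty":3.1,"tz":0.33,"rx":0,"ry":0,"rz":0,"grip":100},{"tx":-1.345,"ty":3.1,"tz":0.33,"rx":0,"ry":0,"rz":0,"grip":100},{"tx":0,"ty":0,"tz":0,"rx":0,"ry":0.026,"rz":0,"grip":100},{"tx":0,"ty":0,"tz":0,"rx":0,"ry":0,"rz":0,"grip":100},{"tx":0,"ty":0,"tz":0,"rx":0,"ry":0,"rz":0,"grip":100}]}}

```text
t: 27.6
eef_pos: [607.9, -305.9, 129.2]
tcp_rot: [-1.571, 0.0, 1.45]
ft_force: [0.4, -0.3, 0.4]
opening: 0.999
```

Run:
```python
from h import *
plan(608.5,-306,3.5,1.466)
shot('wrist','w13'); tins('w13')
```

```text
at [ 607.9 -305.9  129.2] rot [-1.571  0.     1.45 ] | total cm [-1.000e-02  1.257e+01 -6.000e-02] | n 4 per row tx,ty,tz [-1.000e-03  3.142e+00 -1.500e-02]
  turn ry total -0.0157 n 1 per row -0.0157
blue bbox (286, 199, 75, 94) area 6681.5 -> [ 6.07809e+02 -3.05711e+02  6.42480e+01  4.92440e+01 -1.20000e-01]
yellow bbox (238, 0, 87, 27) area 1549.5 -> [ 463.506 -313.283   50.726   13.959    1.45 ]
green bbox (521, 119, 119, 122) area 7798.0 -> [ 584.697 -134.699   66.264   50.058    0.646]
purple bbox (503, 0, 75, 13) area 609.5 -> [ 478.076 -161.568   43.491    6.394    1.45 ]
```

View pics/w13.png

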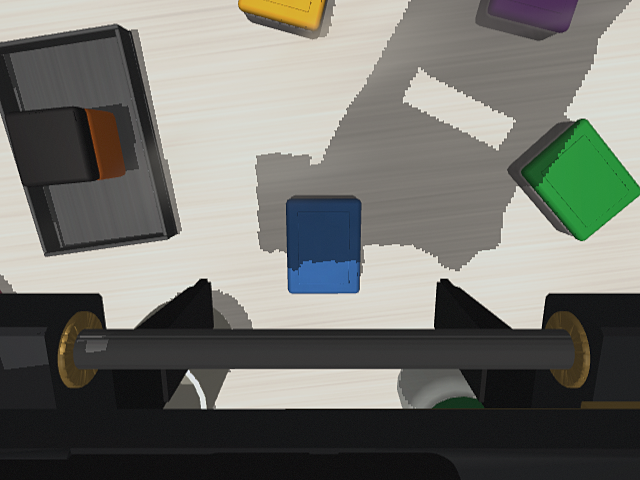

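Call:
{"method": "move_arm", "body": {"rows": [{"tx":0,"ty":3,"tz":0,"rx":0,"ry":0,"rz":0,"grip":100},{"tx":0,"ty":3,"tz":0,"rx":0,"ry":0,"rz":0,"grip":100},{"tx":0,"ty":3,"tz":0,"rx":0,"ry":0,"rz":0,"grip":100},{"tx":0,"ty":2,"tz":0,"rx":0,"ry":0,"rz":0,"grip":100},{"tx":0,"ty":1.6,"tz":0,"rx":0,"ry":0,"rz":0,"grip":100},{"tx":0,"ty":0,"tz":0,"rx":0,"ry":0,"rz":0,"grip":0},{"tx":0,"ty":0,"tz":0,"rx":0,"ry":0,"rz":0,"grip":0},{"tx":0,"ty":0,"tz":0,"rx":0,"ry":0,"rz":0,"grip":0},{"tx":0,"ty":0,"tz":0,"rx":0,"ry":0,"rz":0,"grip":0},{"tx":0,"ty":0,"tz":0,"rx":0,"ry":0,"rz":0,"grip":0}]}}

```text
t: 28.48
eef_pos: [608.3, -306.0, 4.5]
tcp_rot: [-1.573, 0.001, 1.452]
ft_force: [-0.4, 0.5, -0.3]
opening: 0.704
```

Call:
{"method": "move_arm", "body": {"rows": [{"tx":0,"ty":0,"tz":0,"rx":0,"ry":0,"rz":0,"grip":0},{"tx":0,"ty":0,"tz":0,"rx":0,"ry":0,"rz":0,"grip":0},{"tx":0,"ty":0,"tz":0,"rx":0,"ry":0,"rz":0,"grip":0},{"tx":0,"ty":0,"tz":0,"rx":0,"ry":0,"rz":0,"grip":0},{"tx":0,"ty":0,"tz":0,"rx":0,"ry":0,"rz":0,"grip":0}]}}

```text
t: 28.9
eef_pos: [607.8, -305.8, 3.4]
tcp_rot: [-1.571, 0.0, 1.452]
ft_force: [-1.0, 0.6, 4.9]
opening: 0.524
```

Call:
{"method": "move_arm", "body": {"rows": [{"tx":0,"ty":-0.5,"tz":0,"rx":0,"ry":0,"rz":0,"grip":0},{"tx":0,"ty":-1.5,"tz":0,"rx":0,"ry":0,"rz":0,"grip":0},{"tx":0,"ty":-2.5,"tz":0,"rx":0,"ry":0,"rz":0,"grip":0},{"tx":0,"ty":-3,"tz":0,"rx":0,"ry":0,"rz":0,"grip":0},{"tx":0,"ty":-3,"tz":0,"rx":0,"ry":0,"rz":0,"grip":0},{"tx":0,"ty":-3,"tz":0,"rx":0,"ry":-0.032,"rz":0,"grip":0},{"tx":0,"ty":0,"tz":0,"rx":0,"ry":0,"rz":0,"grip":0}]}}

```text
t: 29.48
eef_pos: [609.5, -306.8, 144.1]
tcp_rot: [-1.578, 0.004, 1.486]
ft_force: [1.1, -0.3, -1.5]
opening: 0.524
```

Run:
```python
from h import *
plan(644.5,270.1,140,1.484)
shot('wrist','w14')
```

```text
at [ 609.5 -306.8  144.1] rot [-1.578  0.004  1.486] | total cm [57.78  0.18  1.42] | n 17 per row tx,ty,tz [3.399 0.011 0.084]
  turn ry total 0.0015 n 1 per row 0.0015
```

View pics/w14.png

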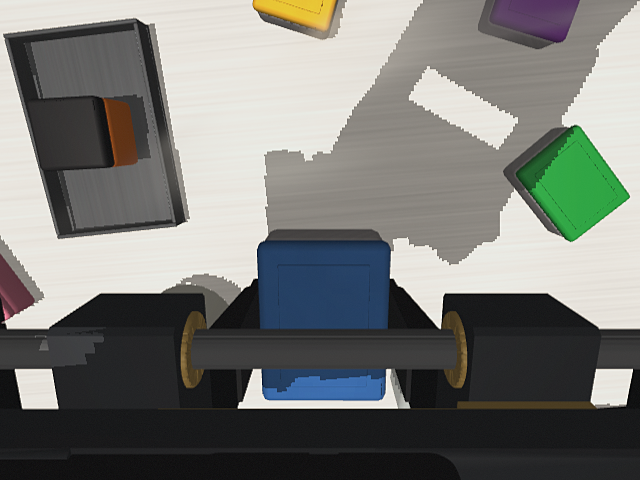

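Call:
{"method": "move_arm", "body": {"rows": [{"tx":2,"ty":0,"tz":0.08,"rx":0,"ry":0,"rz":0,"grip":0},{"tx":3.4,"ty":0,"tz":0.08,"rx":0,"ry":0,"rz":0,"grip":0},{"tx":3.4,"ty":0,"tz":0.08,"rx":0,"ry":0,"rz":0,"grip":0},{"tx":3.4,"ty":0,"tz":0.08,"rx":0,"ry":0,"rz":0,"grip":0},{"tx":3.4,"ty":0,"tz":0.08,"rx":0,"ry":0,"rz":0,"grip":0},{"tx":3.4,"ty":0,"tz":0.08,"rx":0,"ry":0,"rz":0,"grip":0},{"tx":3.4,"ty":0,"tz":0.08,"rx":0,"ry":0,"rz":0,"grip":0},{"tx":3.4,"ty":0,"tz":0.08,"rx":0,"ry":0,"rz":0,"grip":0},{"tx":3.4,"ty":0,"tz":0.08,"rx":0,"ry":0,"rz":0,"grip":0},{"tx":3.4,"ty":0,"tz":0.08,"rx":0,"ry":0,"rz":0,"grip":0}]}}

```text
t: 30.37
eef_pos: [627.1, 21.4, 136.3]
tcp_rot: [-1.568, -0.0, 1.483]
ft_force: [1.5, -0.1, -2.1]
opening: 0.522
```

Call:
{"method": "move_arm", "body": {"rows": [{"tx":3.4,"ty":0,"tz":0.08,"rx":0,"ry":0,"rz":0,"grip":0},{"tx":3.4,"ty":0,"tz":0.08,"rx":0,"ry":0,"rz":0,"grip":0},{"tx":3.4,"ty":0,"tz":0.08,"rx":0,"ry":0,"rz":0,"grip":0},{"tx":3.4,"ty":0,"tz":0.08,"rx":0,"ry":0,"rz":0,"grip":0},{"tx":3.4,"ty":0,"tz":0.08,"rx":0,"ry":0,"rz":0,"grip":0},{"tx":3.4,"ty":0,"tz":0.08,"rx":0,"ry":0,"rz":0,"grip":0},{"tx":3.4,"ty":0,"tz":0.08,"rx":0,"ry":0,"rz":0,"grip":0},{"tx":1.4,"ty":0,"tz":0,"rx":0,"ry":0,"rz":0,"grip":0},{"tx":0,"ty":0,"tz":0,"rx":0,"ry":0,"rz":0,"grip":0},{"tx":0,"ty":0,"tz":0,"rx":0,"ry":0,"rz":0,"grip":0}]}}

```text
t: 31.2
eef_pos: [643.6, 271.4, 136.4]
tcp_rot: [-1.569, 0.001, 1.485]
ft_force: [0.4, -0.1, -2.2]
opening: 0.524
```

Run:
```python
from h import *
plan(644.5,270.1,23.8,1.484)
shot('wrist','w15')
c,im,d=load('w15'); s=env.state(); p=s['eef_pos']; M=R.from_euler('xyz',s['tcp_rot']).as_matrix(); print(s['opening'],s['t'])
for k in blobs(mask(im,'blue'),300)[:3]: print(cv2.boundingRect(k))
```

```text
at [643.6 271.4 136.4] rot [-1.569e+00  1.000e-03  1.485e+00] | total cm [-0.1  11.26 -0.12] | n 4 per row tx,ty,tz [-0.026  2.814 -0.03 ]
  turn ry total 0.0008 n 1 per row 0.0008
0.5239765133937955 31.25
(257, 240, 134, 89)
(262, 369, 123, 31)
```

View pics/w15.png

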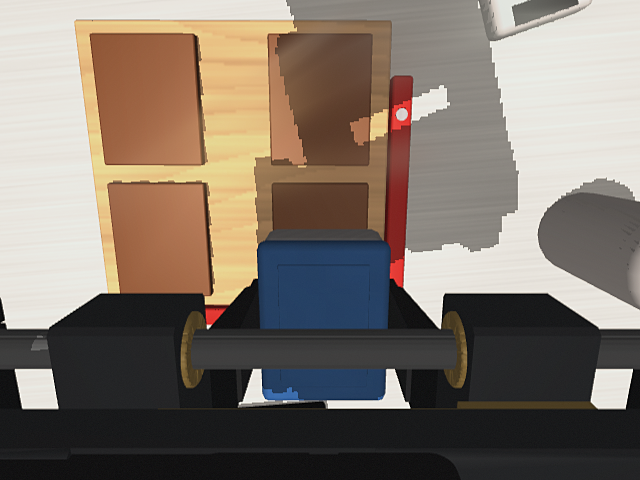

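Run:
```python
from h import *
c,im,d=load('w15'); p=env.state()['eef_pos']
P2=cast(c,[(270,34),(372,34),(269,165),(371,165)],20).mean(0); P3=cast(c,[(91,34),(195,34),(103,165),(202,165)],20).mean(0)
u=np.array([.9962,-.0869,0]); v=np.array([.0869,.9962,0])
print(P2,P3,'dist',np.linalg.norm(P2-P3),'yaw',-np.arctan2(*(P2-P3)[:2])*1); print('C',P2+48*u-57.5*v,P3+48*u+57.5*v)
L=cast(c,[(257.5,240.5),(390.5,240.5),(262,400),(385.5,400)],p[2]+30.6); print(L.round(1),L.mean(0)-p)
print(np.array([u,v])@(L.mean(0)-p))
```

```text
[548.97888311 277.73761236  20.        ] [539.0792051  162.78292309  20.        ] dist 115.38017251726231 yaw -0.08590613679450683
C [591.79973311 216.28491236  20.        ] [591.8935551  215.89322309  20.        ]
[[608.9 250.7 167.3]
 [613.1 299.  167.3]
 [674.2 244.5 167.3]
 [678.3 293.9 167.3]] [-0.24472448  1.56149495 30.6       ]
[-0.37948843  1.53429471]
```

Call:
{"method": "move_arm", "body": {"rows": [{"tx":-0.19,"ty":2,"tz":-0.12,"rx":0,"ry":0,"rz":0,"grip":0},{"tx":0,"ty":3,"tz":0,"rx":0,"ry":0,"rz":0,"grip":0},{"tx":0,"ty":2.5,"tz":0,"rx":0,"ry":0,"rz":0,"grip":0},{"tx":0,"ty":1.5,"tz":0,"rx":0,"ry":0,"rz":0,"grip":0},{"tx":0,"ty":1,"tz":0,"rx":0,"ry":0,"rz":0,"grip":0},{"tx":0,"ty":0.7,"tz":0,"rx":0,"ry":0,"rz":0,"grip":0},{"tx":0,"ty":0.3,"tz":0,"rx":0,"ry":0,"rz":0,"grip":0},{"tx":0,"ty":0,"tz":0,"rx":0,"ry":0,"rz":0,"grip":0},{"tx":0,"ty":0,"tz":0,"rx":0,"ry":0,"rz":0,"grip":0}]}}

```text
t: 32.0
eef_pos: [645.9, 269.2, 28.8]
tcp_rot: [-1.572, -0.001, 1.483]
ft_force: [-0.6, -0.4, -2.2]
opening: 0.528
```

Call:
{"method": "move_arm", "body": {"rows": [{"tx":0,"ty":0.2,"tz":0.1,"rx":0,"ry":0,"rz":0,"grip":0},{"tx":0,"ty":0.1,"tz":0,"rx":0,"ry":0,"rz":0,"grip":0},{"tx":0,"ty":0,"tz":0,"rx":0,"ry":0,"rz":0,"grip":0},{"tx":0,"ty":0,"tz":0,"rx":0,"ry":0,"rz":0,"grip":0}]}}

```text
t: 32.33
eef_pos: [644.4, 269.5, 25.2]
tcp_rot: [-1.571, -0.0, 1.484]
ft_force: [0.0, -0.1, -2.3]
opening: 0.521
```

Call:
{"method": "move_arm", "body": {"rows": [{"tx":0,"ty":0.1,"tz":0,"rx":0,"ry":0,"rz":0,"grip":0},{"tx":0,"ty":0.07,"tz":0,"rx":0,"ry":0,"rz":0,"grip":0},{"tx":0,"ty":0,"tz":0,"rx":0,"ry":0,"rz":0,"grip":0},{"tx":0,"ty":0,"tz":0,"rx":0,"ry":0,"rz":0,"grip":0}]}}

```text
t: 32.67
eef_pos: [644.5, 269.4, 23.4]
tcp_rot: [-1.571, -0.0, 1.484]
ft_force: [-0.1, -0.2, -0.0]
opening: 0.522
```

Call:
{"method": "move_arm", "body": {"rows": [{"tx":0,"ty":0,"tz":0,"rx":0,"ry":0,"rz":0,"grip":75},{"tx":0,"ty":0,"tz":0,"rx":0,"ry":0,"rz":0,"grip":75},{"tx":0,"ty":0,"tz":0,"rx":0,"ry":0,"rz":0,"grip":75},{"tx":0,"ty":0,"tz":0,"rx":0,"ry":0,"rz":0,"grip":75},{"tx":0,"ty":-0.5,"tz":0,"rx":0,"ry":0,"rz":0,"grip":75},{"tx":0,"ty":-2,"tz":0,"rx":0,"ry":0,"rz":0,"grip":75},{"tx":0,"ty":-3,"tz":0,"rx":0,"ry":0,"rz":0,"grip":75},{"tx":0,"ty":-3,"tz":-0.5,"rx":0,"ry":0,"rz":0,"grip":100},{"tx":0,"ty":-3,"tz":-1,"rx":0,"ry":0,"rz":0,"grip":100},{"tx":0,"ty":-3,"tz":-1,"rx":0,"ry":0,"rz":0,"grip":100}]}}

```text
t: 33.5
eef_pos: [669.3, 267.2, 170.4]
tcp_rot: [-1.571, -0.0, 1.484]
ft_force: [0.1, -0.5, 0.1]
opening: 0.908
```

Run:
```python
from h import *
shot('wrist','w16'); plan(590,-120,170,1.48); print(env.state()['t'])
```

```text
at [673.  267.5 177.1] rot [-1.58  -0.003  1.483] | total cm [-39.33   0.53   4.89] | n 12 per row tx,ty,tz [-3.277  0.044  0.408]
  turn ry total 0.0035 n 1 per row 0.0035
33.55
```

View pics/w16.png

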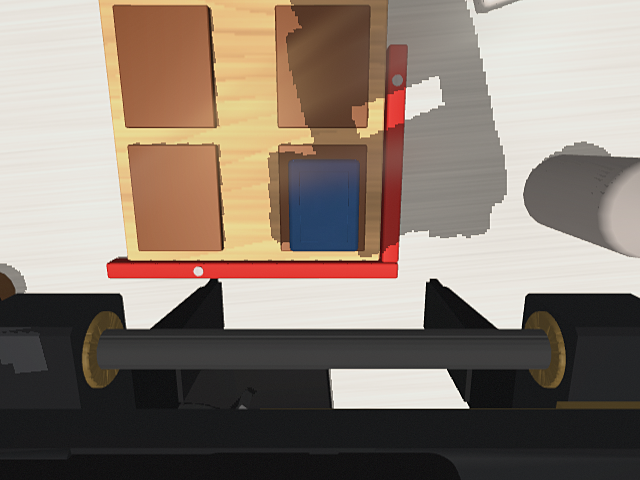

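Run:
```python
from h import *
tins('w16',('blue',),54)
plan(584.5,-135,150,2.217)
```

```text
blue bbox (289, 180, 70, 71) area 4372.0 -> [ 6.51750e+02  2.69086e+02  5.02690e+01  4.92250e+01 -8.60000e-02]
at [673.  267.5 177.1] rot [-1.58  -0.003  1.483] | total cm [-40.88   2.52   5.33] | n 12 per row tx,ty,tz [-3.406  0.21   0.444]
  turn ry total -0.7335 n 7 per row -0.1048
```

Call:
{"method": "move_arm", "body": {"rows": [{"tx":-3.4,"ty":0.2,"tz":0.44,"rx":0,"ry":0,"rz":0,"grip":100},{"tx":-3.4,"ty":0.2,"tz":0.44,"rx":0,"ry":0,"rz":0,"grip":100},{"tx":-3.4,"ty":0.2,"tz":0.44,"rx":0,"ry":0,"rz":0,"grip":100},{"tx":-3.4,"ty":0.2,"tz":0.44,"rx":0,"ry":0,"rz":0,"grip":100},{"tx":-3.4,"ty":0.2,"tz":0.44,"rx":0,"ry":0,"rz":0,"grip":100},{"tx":-3.4,"ty":0.2,"tz":0.44,"rx":0,"ry":0,"rz":0,"grip":100},{"tx":-3.4,"ty":0.2,"tz":0.44,"rx":0,"ry":0,"rz":0,"grip":100},{"tx":-3.4,"ty":0.2,"tz":0.44,"rx":0,"ry":0,"rz":0,"grip":100},{"tx":-3.4,"ty":0.2,"tz":0.44,"rx":0,"ry":0,"rz":0,"grip":100},{"tx":-3.4,"ty":0.2,"tz":0.44,"rx":0,"ry":0,"rz":0,"grip":100}]}}

```text
t: 34.38
eef_pos: [595.3, -69.2, 148.5]
tcp_rot: [-1.571, 0.0, 1.484]
ft_force: [0.4, -0.3, -0.0]
opening: 0.997
```

Call:
{"method": "move_arm", "body": {"rows": [{"tx":-3.4,"ty":0.2,"tz":0.44,"rx":0,"ry":0,"rz":0,"grip":100},{"tx":-3.4,"ty":0.2,"tz":0.44,"rx":0,"ry":0,"rz":0,"grip":100},{"tx":0,"ty":0,"tz":0,"rx":0,"ry":-0.1048,"rz":0,"grip":100},{"tx":0,"ty":0,"tz":0,"rx":0,"ry":-0.1048,"rz":0,"grip":100},{"tx":0,"ty":0,"tz":0,"rx":0,"ry":-0.1048,"rz":0,"grip":100},{"tx":0,"ty":0,"tz":0,"rx":0,"ry":-0.1048,"rz":0,"grip":100},{"tx":0,"ty":0,"tz":0,"rx":0,"ry":-0.1048,"rz":0,"grip":100},{"tx":0,"ty":0,"tz":0,"rx":0,"ry":-0.1048,"rz":0,"grip":100},{"tx":0,"ty":0,"tz":0,"rx":0,"ry":-0.1048,"rz":0,"grip":100},{"tx":0,"ty":0,"tz":0,"rx":0,"ry":0,"rz":0,"grip":100}]}}

```text
t: 35.22
eef_pos: [581.2, -134.6, 144.5]
tcp_rot: [-1.571, 0.0, 2.222]
ft_force: [0.7, -1.0, 0.3]
opening: 0.998
```

Run:
```python
from h import *
shot('wrist','w17'); tins('w17'); plan(584.5,-135,3.5,2.217); print(env.state()['t'])
```

```text
green bbox (286, 201, 72, 90) area 6007.0 -> [ 584.727 -132.963   64.875   49.217    0.647]
purple bbox (367, 45, 109, 84) area 5003.5 -> [ 4.57489e+02 -1.50978e+02  6.54600e+01  3.68210e+01 -3.47000e-01]
at [ 581.2 -134.6  144.4] rot [-1.571  0.     2.216] | total cm [-0.23 14.09 -0.24] | n 5 per row tx,ty,tz [-0.045  2.819 -0.047]
  turn ry total -0.0014 n 1 per row -0.0014
35.2667
```

View pics/w17.png

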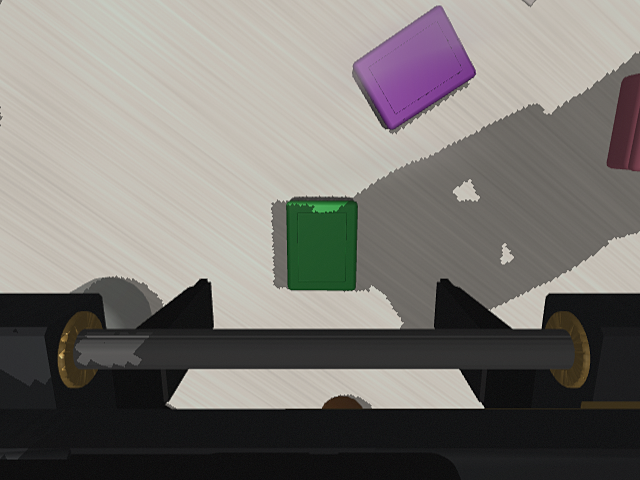

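Call:
{"method": "move_arm", "body": {"rows": [{"tx":-0.08,"ty":3,"tz":-0.38,"rx":0,"ry":0,"rz":0,"grip":100},{"tx":0,"ty":3,"tz":0,"rx":0,"ry":0,"rz":0,"grip":100},{"tx":0,"ty":3,"tz":0,"rx":0,"ry":0,"rz":0,"grip":100},{"tx":0,"ty":3,"tz":0,"rx":0,"ry":0,"rz":0,"grip":100},{"tx":0,"ty":1.6,"tz":0,"rx":0,"ry":0,"rz":0,"grip":100},{"tx":0,"ty":0.5,"tz":0,"rx":0,"ry":0,"rz":0,"grip":100},{"tx":0,"ty":0,"tz":0,"rx":0,"ry":0,"rz":0,"grip":0},{"tx":0,"ty":0,"tz":0,"rx":0,"ry":0,"rz":0,"grip":0},{"tx":0,"ty":0,"tz":0,"rx":0,"ry":0,"rz":0,"grip":0},{"tx":0,"ty":0,"tz":0,"rx":0,"ry":0,"rz":0,"grip":0}]}}

```text
t: 36.1
eef_pos: [585.4, -133.2, 4.6]
tcp_rot: [-1.572, 0.002, 2.217]
ft_force: [0.3, 0.6, -0.2]
opening: 0.779
```

Call:
{"method": "move_arm", "body": {"rows": [{"tx":0,"ty":0,"tz":0,"rx":0,"ry":0,"rz":0,"grip":0},{"tx":0,"ty":0,"tz":0,"rx":0,"ry":0,"rz":0,"grip":0},{"tx":0,"ty":0,"tz":0,"rx":0,"ry":0,"rz":0,"grip":0},{"tx":0,"ty":0,"tz":0,"rx":0,"ry":0,"rz":0,"grip":0},{"tx":0,"ty":0,"tz":0,"rx":0,"ry":0,"rz":0,"grip":0},{"tx":0,"ty":0,"tz":0,"rx":0,"ry":0,"rz":0,"grip":0}]}}

```text
t: 36.6
eef_pos: [584.8, -133.0, 3.5]
tcp_rot: [-1.571, 0.0, 2.217]
ft_force: [-2.1, -0.2, 5.7]
opening: 0.522
```

Call:
{"method": "move_arm", "body": {"rows": [{"tx":0,"ty":-0.5,"tz":0,"rx":0,"ry":0,"rz":0,"grip":0},{"tx":0,"ty":-1.5,"tz":0,"rx":0,"ry":0,"rz":0,"grip":0},{"tx":0,"ty":-2.5,"tz":0,"rx":0,"ry":0,"rz":0,"grip":0},{"tx":0,"ty":-2,"tz":0,"rx":0,"ry":0.1047,"rz":0,"grip":0},{"tx":0,"ty":-2,"tz":0,"rx":0,"ry":0.1047,"rz":0,"grip":0},{"tx":0,"ty":-2,"tz":0,"rx":0,"ry":0.1047,"rz":0,"grip":0},{"tx":0,"ty":-2,"tz":0,"rx":0,"ry":0.1047,"rz":0,"grip":0},{"tx":0,"ty":-1,"tz":0,"rx":0,"ry":0.1047,"rz":0,"grip":0},{"tx":0,"ty":0,"tz":0,"rx":0,"ry":0.1047,"rz":0,"grip":0},{"tx":0,"ty":0,"tz":0,"rx":0,"ry":0.1047,"rz":0,"grip":0}]}}

```text
t: 37.43
eef_pos: [584.8, -133.0, 139.1]
tcp_rot: [-1.572, 0.0, 1.479]
ft_force: [0.0, 0.6, -2.2]
opening: 0.523
```

Run:
```python
from h import *
s=env.state(); print(s['opening'],s['ft_force']); plan(634.6,154.4,140,1.484)
```

```text
0.5232205816926665 [ 0.01378825  0.60983094 -2.2261584 ]
at [ 584.8 -133.   139.1] rot [-1.572  0.     1.479] | total cm [29.08 -0.09 -2.33] | n 9 per row tx,ty,tz [ 3.231 -0.01  -0.259]
  turn ry total -0.0048 n 1 per row -0.0048
```

Call:
{"method": "move_arm", "body": {"rows": [{"tx":2,"ty":0,"tz":-0.26,"rx":0,"ry":0,"rz":0,"grip":0},{"tx":3.5,"ty":0,"tz":-0.26,"rx":0,"ry":0,"rz":0,"grip":0},{"tx":3.5,"ty":0,"tz":-0.26,"rx":0,"ry":0,"rz":0,"grip":0},{"tx":3.5,"ty":0,"tz":-0.26,"rx":0,"ry":0,"rz":0,"grip":0},{"tx":3.5,"ty":0,"tz":-0.26,"rx":0,"ry":0,"rz":0,"grip":0},{"tx":3.5,"ty":0,"tz":-0.26,"rx":0,"ry":0,"rz":0,"grip":0},{"tx":3.5,"ty":0,"tz":-0.26,"rx":0,"ry":0,"rz":0,"grip":0},{"tx":3.5,"ty":0,"tz":-0.26,"rx":0,"ry":0,"rz":0,"grip":0},{"tx":2.5,"ty":0,"tz":-0.26,"rx":0,"ry":0,"rz":0,"grip":0},{"tx":0,"ty":0,"tz":0,"rx":0,"ry":0,"rz":0,"grip":0}]}}

```text
t: 38.27
eef_pos: [633.1, 158.4, 138.0]
tcp_rot: [-1.571, -0.001, 1.488]
ft_force: [-1.4, -0.8, -1.8]
opening: 0.521
```

Call:
{"method": "move_arm", "body": {"rows": [{"tx":0,"ty":0,"tz":0,"rx":0,"ry":0,"rz":0,"grip":0},{"tx":0,"ty":0,"tz":0,"rx":0,"ry":0,"rz":0,"grip":0}]}}

```text
t: 38.43
eef_pos: [632.7, 153.6, 138.0]
tcp_rot: [-1.57, 0.0, 1.485]
ft_force: [-0.0, 0.5, -1.8]
opening: 0.526
```

Run:
```python
from h import *
s=env.state(); print(s['opening'],s['ft_force']); plan(634.6,154.4,24,1.484); shot('wrist','w18')
```

```text
0.5262801248220996 [-0.02438309  0.46666588 -1.7995178 ]
at [632.7 153.6 138. ] rot [-1.57   0.     1.485] | total cm [ 0.1  11.4  -0.19] | n 4 per row tx,ty,tz [ 0.025  2.85  -0.047]
  turn ry total 0.0007 n 1 per row 0.0007
```

View pics/w18.png

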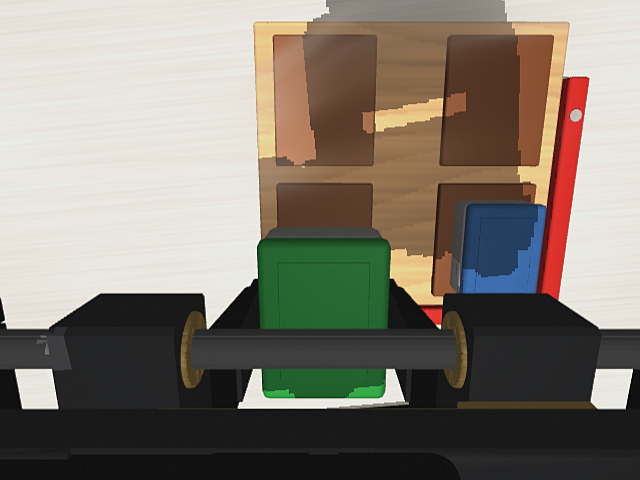

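Call:
{"method": "move_arm", "body": {"rows": [{"tx":0.1,"ty":2,"tz":-0.19,"rx":0,"ry":0,"rz":0,"grip":0},{"tx":0,"ty":3,"tz":0,"rx":0,"ry":0,"rz":0,"grip":0},{"tx":0,"ty":2.5,"tz":0,"rx":0,"ry":0,"rz":0,"grip":0},{"tx":0,"ty":1.5,"tz":0,"rx":0,"ry":0,"rz":0,"grip":0},{"tx":0,"ty":1,"tz":0,"rx":0,"ry":0,"rz":0,"grip":0},{"tx":0,"ty":0.7,"tz":0,"rx":0,"ry":0,"rz":0,"grip":0},{"tx":0,"ty":0.5,"tz":0,"rx":0,"ry":0,"rz":0,"grip":0},{"tx":0,"ty":0,"tz":0,"rx":0,"ry":0,"rz":0,"grip":0},{"tx":0,"ty":0,"tz":0,"rx":0,"ry":0,"rz":0,"grip":0},{"tx":0,"ty":0,"tz":0,"rx":0,"ry":0,"rz":0,"grip":0}]}}

```text
t: 39.32
eef_pos: [635.5, 154.8, 27.2]
tcp_rot: [-1.572, -0.0, 1.484]
ft_force: [-0.3, 0.6, -0.7]
opening: 0.524
```

Call:
{"method": "move_arm", "body": {"rows": [{"tx":0,"ty":0.1,"tz":0,"rx":0,"ry":0,"rz":0,"grip":0},{"tx":0,"ty":0,"tz":0,"rx":0,"ry":0,"rz":0,"grip":0},{"tx":0,"ty":0,"tz":0,"rx":0,"ry":0,"rz":0,"grip":0}]}}

```text
t: 39.57
eef_pos: [635.1, 154.8, 25.6]
tcp_rot: [-1.571, -0.0, 1.484]
ft_force: [-0.5, -0.4, -0.8]
opening: 0.522
```

Call:
{"method": "move_arm", "body": {"rows": [{"tx":0,"ty":0.1,"tz":0,"rx":0,"ry":0,"rz":0,"grip":0},{"tx":0,"ty":0.1,"tz":0,"rx":0,"ry":0,"rz":0,"grip":0},{"tx":0,"ty":0,"tz":0,"rx":0,"ry":0,"rz":0,"grip":0},{"tx":0,"ty":0,"tz":0,"rx":0,"ry":0,"rz":0,"grip":0}]}}

```text
t: 39.9
eef_pos: [635.1, 154.8, 23.5]
tcp_rot: [-1.571, -0.0, 1.484]
ft_force: [-1.3, 0.0, 3.3]
opening: 0.524
```

Seated. Release and go up.

Call:
{"method": "move_arm", "body": {"rows": [{"tx":0,"ty":0,"tz":0,"rx":0,"ry":0,"rz":0,"grip":72},{"tx":0,"ty":0,"tz":0,"rx":0,"ry":0,"rz":0,"grip":72},{"tx":0,"ty":0,"tz":0,"rx":0,"ry":0,"rz":0,"grip":72},{"tx":0,"ty":0,"tz":0,"rx":0,"ry":0,"rz":0,"grip":72},{"tx":0,"ty":-0.5,"tz":0,"rx":0,"ry":0,"rz":0,"grip":72},{"tx":0,"ty":-2,"tz":0,"rx":0,"ry":0,"rz":0,"grip":72},{"tx":0,"ty":-3,"tz":0,"rx":0,"ry":0,"rz":0,"grip":72},{"tx":0,"ty":-3,"tz":0,"rx":0,"ry":0,"rz":0,"grip":100},{"tx":0,"ty":-3,"tz":0,"rx":0,"ry":0,"rz":0,"grip":100},{"tx":0,"ty":-2.5,"tz":0,"rx":0,"ry":0,"rz":0,"grip":100}]}}

```text
t: 40.73
eef_pos: [635.2, 154.8, 165.8]
tcp_rot: [-1.572, -0.0, 1.484]
ft_force: [0.3, 0.1, -0.1]
opening: 0.876
```

Run:
```python
from h import *
shot('wrist','w19');tins('w19',('blue','green'),54); plan(448,-158,165,1.229); print(env.state()['t'])
```

```text
blue bbox (446, 195, 78, 90) area 6176.5 -> [ 6.44613e+02  2.68362e+02  6.47300e+01  5.01410e+01 -8.60000e-02]
green bbox (288, 195, 72, 89) area 6019.5 -> [ 6.34475e+02  1.55229e+02  6.39770e+01  4.94260e+01 -8.60000e-02]
at [636.9 155.1 170.6] rot [-1.579 -0.002  1.485] | total cm [-32.82   0.38  16.13] | n 10 per row tx,ty,tz [-3.282  0.038  1.613]
  turn ry total 0.2555 n 3 per row 0.0852
40.7833
```

View pics/w19.png

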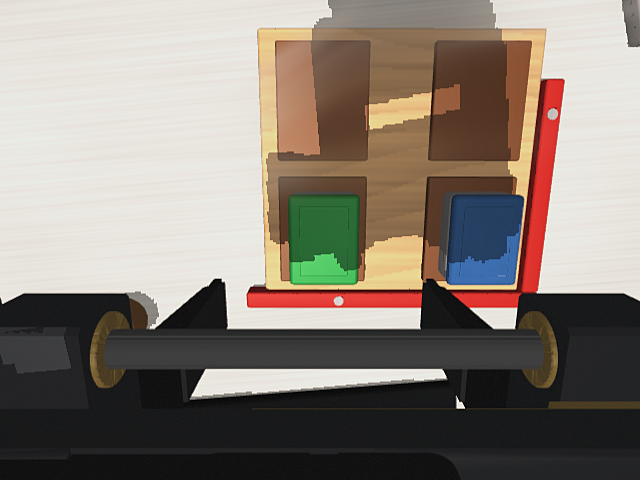

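Call:
{"method": "move_arm", "body": {"rows": [{"tx":-3.28,"ty":0,"tz":1.61,"rx":0,"ry":0,"rz":0,"grip":100},{"tx":-3.28,"ty":0,"tz":1.61,"rx":0,"ry":0,"rz":0,"grip":100},{"tx":-3.28,"ty":0,"tz":1.61,"rx":0,"ry":0,"rz":0,"grip":100},{"tx":-3.28,"ty":0,"tz":1.61,"rx":0,"ry":0,"rz":0,"grip":100},{"tx":-3.28,"ty":0,"tz":1.61,"rx":0,"ry":0,"rz":0,"grip":100},{"tx":-3.28,"ty":0,"tz":1.61,"rx":0,"ry":0,"rz":0,"grip":100},{"tx":-3.28,"ty":0,"tz":1.61,"rx":0,"ry":0,"rz":0,"grip":100},{"tx":-3.28,"ty":0,"tz":1.61,"rx":0,"ry":0,"rz":0,"grip":100},{"tx":-3.28,"ty":0,"tz":1.61,"rx":0,"ry":0,"rz":0,"grip":100},{"tx":-3.28,"ty":0,"tz":1.61,"rx":0,"ry":0,"rz":0,"grip":100}]}}

```text
t: 41.62
eef_pos: [445.2, -159.4, 163.5]
tcp_rot: [-1.571, 0.0, 1.485]
ft_force: [0.1, -0.3, 0.4]
opening: 0.997
```

Call:
{"method": "move_arm", "body": {"rows": [{"tx":0,"ty":0,"tz":0,"rx":0,"ry":0.085,"rz":0,"grip":100},{"tx":0,"ty":0,"tz":0,"rx":0,"ry":0.085,"rz":0,"grip":100},{"tx":0,"ty":0,"tz":0,"rx":0,"ry":0.085,"rz":0,"grip":100},{"tx":0,"ty":0,"tz":0,"rx":0,"ry":0,"rz":0,"grip":100},{"tx":0,"ty":0,"tz":0,"rx":0,"ry":0,"rz":0,"grip":100}]}}

```text
t: 42.03
eef_pos: [446.3, -158.2, 163.3]
tcp_rot: [-1.571, -0.0, 1.232]
ft_force: [0.2, -0.5, -0.5]
opening: 0.999
```

```bash
sed -i "s/'purple':(130,150)/'purple':(128,155)/; s/else 95)/else 75)/" h.py
python3 - <<'E'
from h import *
shot('wrist','w20');tins('w20',('purple','yellow')); plan(449,-158,3.5,1.225); print(env.state()['t'])
E
```

```text
purple bbox (297, 202, 66, 85) area 5322.5 -> [ 4.53987e+02 -1.55905e+02  6.50850e+01  4.89350e+01 -3.53000e-01]
yellow bbox (106, 242, 70, 81) area 4684.0 -> [ 4.35025e+02 -3.02530e+02  6.55020e+01  5.10900e+01 -3.70000e-01]
at [ 446.4 -158.1  163.3] rot [-1.571 -0.     1.233] | total cm [ 0.09 15.98 -0.24] | n 5 per row tx,ty,tz [ 0.018  3.196 -0.048]
  turn ry total 0.0075 n 1 per row 0.0075
42.0833
```

View pics/w20.png

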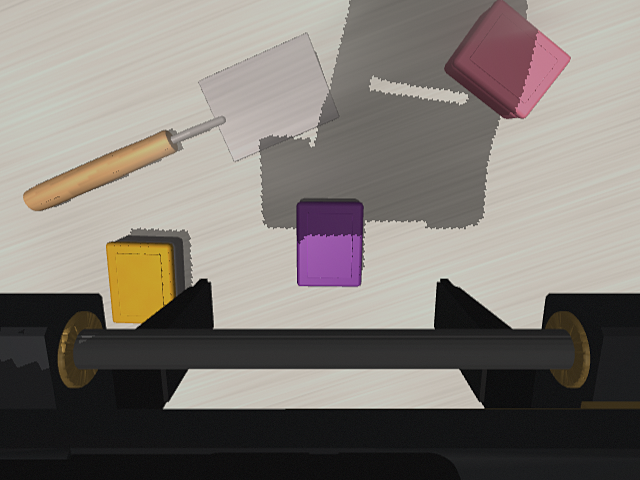

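Call:
{"method": "move_arm", "body": {"rows": [{"tx":0.46,"ty":3,"tz":-0.64,"rx":0,"ry":0.015,"rz":0,"grip":100},{"tx":0,"ty":3,"tz":0,"rx":0,"ry":0,"rz":0,"grip":100},{"tx":0,"ty":3,"tz":0,"rx":0,"ry":0,"rz":0,"grip":100},{"tx":0,"ty":3,"tz":0,"rx":0,"ry":0,"rz":0,"grip":100},{"tx":0,"ty":2.5,"tz":0,"rx":0,"ry":0,"rz":0,"grip":100},{"tx":0,"ty":1.5,"tz":0,"rx":0,"ry":0,"rz":0,"grip":100},{"tx":0,"ty":0,"tz":0,"rx":0,"ry":0,"rz":0,"grip":100},{"tx":0,"ty":0,"tz":0,"rx":0,"ry":0,"rz":0,"grip":0},{"tx":0,"ty":0,"tz":0,"rx":0,"ry":0,"rz":0,"grip":0},{"tx":0,"ty":0,"tz":0,"rx":0,"ry":0,"rz":0,"grip":0}]}}

```text
t: 42.92
eef_pos: [454.5, -156.2, 4.4]
tcp_rot: [-1.573, 0.0, 1.215]
ft_force: [0.1, -0.7, 0.2]
opening: 0.847
```

Call:
{"method": "move_arm", "body": {"rows": [{"tx":0,"ty":0,"tz":0,"rx":0,"ry":0,"rz":0,"grip":0},{"tx":0,"ty":0,"tz":0,"rx":0,"ry":0,"rz":0,"grip":0},{"tx":0,"ty":0,"tz":0,"rx":0,"ry":0,"rz":0,"grip":0},{"tx":0,"ty":0,"tz":0,"rx":0,"ry":0,"rz":0,"grip":0},{"tx":0,"ty":0,"tz":0,"rx":0,"ry":0,"rz":0,"grip":0},{"tx":0,"ty":0,"tz":0,"rx":0,"ry":0,"rz":0,"grip":0},{"tx":0,"ty":0,"tz":0,"rx":0,"ry":0,"rz":0,"grip":0}]}}

```text
t: 43.5
eef_pos: [454.0, -156.0, 3.4]
tcp_rot: [-1.571, -0.0, 1.214]
ft_force: [-0.8, 0.5, 5.7]
opening: 0.526
```

Call:
{"method": "move_arm", "body": {"rows": [{"tx":0,"ty":-0.5,"tz":0,"rx":0,"ry":0,"rz":0,"grip":0},{"tx":0,"ty":-1.5,"tz":0,"rx":0,"ry":0,"rz":0,"grip":0},{"tx":0,"ty":-2.5,"tz":0,"rx":0,"ry":0,"rz":0,"grip":0},{"tx":0,"ty":-3,"tz":0,"rx":0,"ry":-0.09,"rz":0,"grip":0},{"tx":0,"ty":-3,"tz":0,"rx":0,"ry":-0.09,"rz":0,"grip":0},{"tx":0,"ty":-3,"tz":0,"rx":0,"ry":-0.09,"rz":0,"grip":0},{"tx":0,"ty":0,"tz":0,"rx":0,"ry":0,"rz":0,"grip":0}]}}

```text
t: 44.08
eef_pos: [455.5, -156.7, 142.9]
tcp_rot: [-1.577, 0.003, 1.49]
ft_force: [-0.0, 0.1, -1.2]
opening: 0.523
```

Run:
```python
from h import *
s=env.state(); print(s['opening'],s['ft_force']); plan(539,162.8,140,1.484)
```

```text
0.5227554192946863 [-0.03293166  0.1086465  -1.1820164 ]
at [ 455.5 -156.7  142.9] rot [-1.577  0.003  1.49 ] | total cm [32.52  0.25 -5.73] | n 10 per row tx,ty,tz [ 3.252  0.025 -0.573]
  turn ry total 0.0058 n 1 per row 0.0058
```

Call:
{"method": "move_arm", "body": {"rows": [{"tx":2,"ty":0,"tz":-0.6,"rx":0,"ry":0,"rz":0,"grip":0},{"tx":3.5,"ty":0,"tz":-0.6,"rx":0,"ry":0,"rz":0,"grip":0},{"tx":3.6,"ty":0,"tz":-0.6,"rx":0,"ry":0,"rz":0,"grip":0},{"tx":3.6,"ty":0,"tz":-0.6,"rx":0,"ry":0,"rz":0,"grip":0},{"tx":3.6,"ty":0,"tz":-0.6,"rx":0,"ry":0,"rz":0,"grip":0},{"tx":3.6,"ty":0,"tz":-0.6,"rx":0,"ry":0,"rz":0,"grip":0},{"tx":3.6,"ty":0,"tz":-0.6,"rx":0,"ry":0,"rz":0,"grip":0},{"tx":3.5,"ty":0,"tz":-0.6,"rx":0,"ry":0,"rz":0,"grip":0},{"tx":3.5,"ty":0,"tz":-0.6,"rx":0,"ry":0,"rz":0,"grip":0},{"tx":2,"ty":0,"tz":-0.3,"rx":0,"ry":0,"rz":0,"grip":0}]}}

```text
t: 44.92
eef_pos: [538.8, 166.0, 137.3]
tcp_rot: [-1.57, -0.0, 1.485]
ft_force: [-0.0, -0.2, -1.5]
opening: 0.52
```

Call:
{"method": "move_arm", "body": {"rows": [{"tx":0,"ty":0,"tz":0,"rx":0,"ry":0,"rz":0,"grip":0},{"tx":0,"ty":0,"tz":0,"rx":0,"ry":0,"rz":0,"grip":0},{"tx":0,"ty":0,"tz":0,"rx":0,"ry":0,"rz":0,"grip":0}]}}

```text
t: 45.17
eef_pos: [538.2, 162.5, 137.6]
tcp_rot: [-1.569, 0.0, 1.484]
ft_force: [0.3, -0.5, -2.9]
opening: 0.525
```

Run:
```python
from h import *
s=env.state(); print(s['opening'],s['ft_force']); plan(539,162.8,24,1.484); shot('wrist','w21')
```

```text
0.5251194575848032 [ 0.27537317 -0.48947737 -2.89498633]
at [538.2 162.5 137.6] rot [-1.569  0.     1.484] | total cm [ 0.04 11.36 -0.1 ] | n 4 per row tx,ty,tz [ 0.011  2.839 -0.024]
  turn ry total -0.0 n 1 per row -0.0
```

View pics/w21.png

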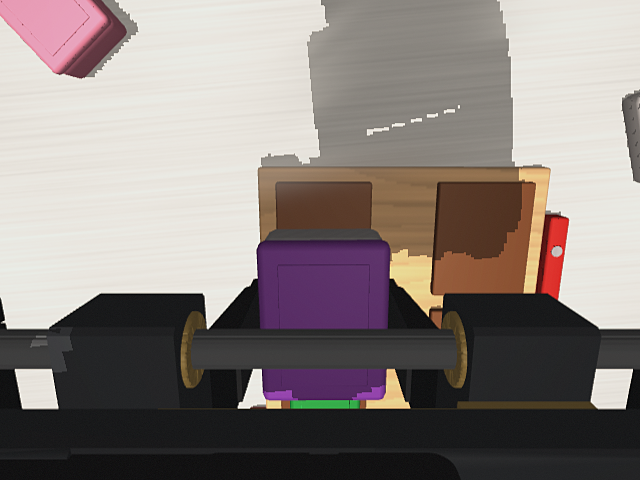

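Call:
{"method": "move_arm", "body": {"rows": [{"tx":0.04,"ty":2,"tz":-0.1,"rx":0,"ry":0,"rz":0,"grip":0},{"tx":0,"ty":3,"tz":0,"rx":0,"ry":0,"rz":0,"grip":0},{"tx":0,"ty":2.5,"tz":0,"rx":0,"ry":0,"rz":0,"grip":0},{"tx":0,"ty":1.5,"tz":0,"rx":0,"ry":0,"rz":0,"grip":0},{"tx":0,"ty":1,"tz":0,"rx":0,"ry":0,"rz":0,"grip":0},{"tx":0,"ty":0.7,"tz":0,"rx":0,"ry":0,"rz":0,"grip":0},{"tx":0,"ty":0.5,"tz":0,"rx":0,"ry":0,"rz":0,"grip":0},{"tx":0,"ty":0.1,"tz":0,"rx":0,"ry":0,"rz":0,"grip":0},{"tx":0,"ty":0,"tz":0,"rx":0,"ry":0,"rz":0,"grip":0},{"tx":0,"ty":0,"tz":0,"rx":0,"ry":0,"rz":0,"grip":0}]}}

```text
t: 46.05
eef_pos: [540.1, 163.2, 25.9]
tcp_rot: [-1.572, -0.0, 1.484]
ft_force: [1.0, 0.3, -1.8]
opening: 0.52
```

Call:
{"method": "move_arm", "body": {"rows": [{"tx":0,"ty":0.1,"tz":0,"rx":0,"ry":0,"rz":0,"grip":0},{"tx":0,"ty":0,"tz":0,"rx":0,"ry":0,"rz":0,"grip":0},{"tx":0,"ty":0,"tz":0,"rx":0,"ry":0,"rz":0,"grip":0}]}}

```text
t: 46.3
eef_pos: [539.9, 163.3, 24.6]
tcp_rot: [-1.571, -0.0, 1.484]
ft_force: [-0.3, -0.7, -1.8]
opening: 0.527
```

Call:
{"method": "move_arm", "body": {"rows": [{"tx":0,"ty":0.1,"tz":0.06,"rx":0,"ry":0,"rz":0,"grip":0},{"tx":0,"ty":0,"tz":0,"rx":0,"ry":0,"rz":0,"grip":0},{"tx":0,"ty":0,"tz":0,"rx":0,"ry":0,"rz":0,"grip":0}]}}

```text
t: 46.55
eef_pos: [539.3, 163.4, 23.5]
tcp_rot: [-1.571, -0.0, 1.484]
ft_force: [0.0, -0.0, 1.5]
opening: 0.521
```

Call:
{"method": "move_arm", "body": {"rows": [{"tx":0,"ty":0,"tz":0,"rx":0,"ry":0,"rz":0,"grip":72},{"tx":0,"ty":0,"tz":0,"rx":0,"ry":0,"rz":0,"grip":72},{"tx":0,"ty":0,"tz":0,"rx":0,"ry":0,"rz":0,"grip":72},{"tx":0,"ty":0,"tz":0,"rx":0,"ry":0,"rz":0,"grip":72},{"tx":0,"ty":-0.5,"tz":0,"rx":0,"ry":0,"rz":0,"grip":72},{"tx":0,"ty":-2,"tz":0,"rx":0,"ry":0,"rz":0,"grip":72},{"tx":0,"ty":-3,"tz":0,"rx":0,"ry":0,"rz":0,"grip":72},{"tx":0,"ty":-3,"tz":0,"rx":0,"ry":0,"rz":0,"grip":100},{"tx":0,"ty":-3,"tz":0,"rx":0,"ry":0,"rz":0,"grip":100},{"tx":0,"ty":-2.5,"tz":0,"rx":0,"ry":0,"rz":0,"grip":100}]}}

```text
t: 47.38
eef_pos: [539.2, 163.3, 165.7]
tcp_rot: [-1.572, -0.0, 1.484]
ft_force: [0.2, -0.1, 0.4]
opening: 0.876
```

Run:
```python
from h import *
shot('wrist','w22');tins('w22',('purple',),54); plan(435.5,-304,165,1.201); shot('top','t22'); tins('t22',('yellow',))
```

```text
purple bbox (288, 196, 71, 90) area 6061.5 -> [ 5.39561e+02  1.63723e+02  6.50040e+01  4.93840e+01 -7.90000e-02]
at [540.9 163.7 169.9] rot [-1.578 -0.002  1.485] | total cm [-47.5    0.35   6.48] | n 14 per row tx,ty,tz [-3.393  0.025  0.463]
  turn ry total 0.2836 n 3 per row 0.0945
yellow bbox (392, 257, 23, 25) area 346.0 -> [ 4.36422e+02 -3.03195e+02  6.60440e+01  5.03340e+01 -3.70000e-01]
```

View pics/w22.png

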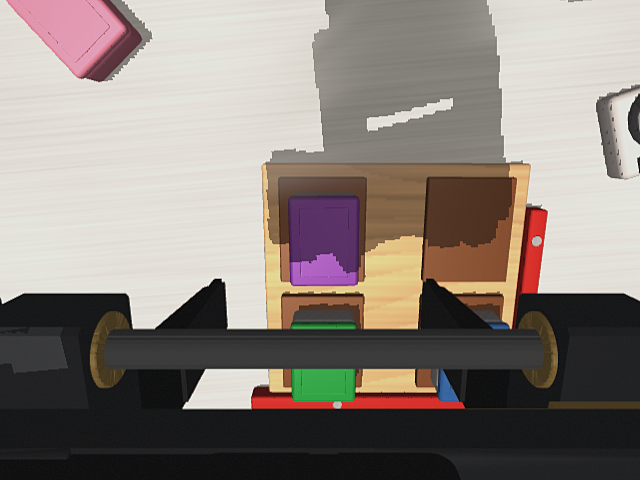

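Purple is on pad_3 (centre ~0.5–1 mm off). Now the yellow tin at (435.5, −304).

Call:
{"method": "move_arm", "body": {"rows": [{"tx":-3.4,"ty":0,"tz":0.46,"rx":0,"ry":0,"rz":0,"grip":100},{"tx":-3.4,"ty":0,"tz":0.46,"rx":0,"ry":0,"rz":0,"grip":100},{"tx":-3.4,"ty":0,"tz":0.46,"rx":0,"ry":0,"rz":0,"grip":100},{"tx":-3.4,"ty":0,"tz":0.46,"rx":0,"ry":0,"rz":0,"grip":100},{"tx":-3.4,"ty":0,"tz":0.46,"rx":0,"ry":0,"rz":0,"grip":100},{"tx":-3.4,"ty":0,"tz":0.46,"rx":0,"ry":0,"rz":0,"grip":100},{"tx":-3.4,"ty":0,"tz":0.46,"rx":0,"ry":0,"rz":0,"grip":100},{"tx":-3.4,"ty":0,"tz":0.46,"rx":0,"ry":0,"rz":0,"grip":100},{"tx":-3.4,"ty":0,"tz":0.46,"rx":0,"ry":0,"rz":0,"grip":100},{"tx":-3.4,"ty":0,"tz":0.46,"rx":0,"ry":0,"rz":0,"grip":100}]}}

```text
t: 48.32
eef_pos: [463.1, -172.9, 162.8]
tcp_rot: [-1.57, -0.0, 1.484]
ft_force: [0.5, -0.2, 0.2]
opening: 0.999
```

Call:
{"method": "move_arm", "body": {"rows": [{"tx":-3.4,"ty":0,"tz":0.46,"rx":0,"ry":0,"rz":0,"grip":100},{"tx":-3.4,"ty":0,"tz":0.46,"rx":0,"ry":0,"rz":0,"grip":100},{"tx":-3.4,"ty":0,"tz":0.46,"rx":0,"ry":0,"rz":0,"grip":100},{"tx":-3.4,"ty":0,"tz":0.46,"rx":0,"ry":0,"rz":0,"grip":100},{"tx":0,"ty":0,"tz":0,"rx":0,"ry":0.0945,"rz":0,"grip":100},{"tx":0,"ty":0,"tz":0,"rx":0,"ry":0.0945,"rz":0,"grip":100},{"tx":0,"ty":0,"tz":0,"rx":0,"ry":0.0945,"rz":0,"grip":100},{"tx":0,"ty":0,"tz":0,"rx":0,"ry":0,"rz":0,"grip":100},{"tx":0,"ty":0,"tz":0,"rx":0,"ry":0,"rz":0,"grip":100}]}}

```text
t: 49.07
eef_pos: [433.7, -305.2, 162.8]
tcp_rot: [-1.57, -0.0, 1.204]
ft_force: [0.3, 0.1, 0.6]
opening: 0.999
```

Run:
```python
from h import *
shot('wrist','w23');tins('w23',('yellow',)); plan(435.5,-304,3.5,1.201); print(env.state()['t'])
```

```text
yellow bbox (292, 194, 68, 85) area 5158.5 -> [ 4.34642e+02 -3.03876e+02  6.43490e+01  4.96310e+01 -3.67000e-01]
at [ 433.8 -305.2  162.9] rot [-1.57  -0.     1.204] | total cm [ 0.17 15.94 -0.12] | n 5 per row tx,ty,tz [ 0.033  3.188 -0.024]
  turn ry total 0.0033 n 1 per row 0.0033
49.1167
```

View pics/w23.png

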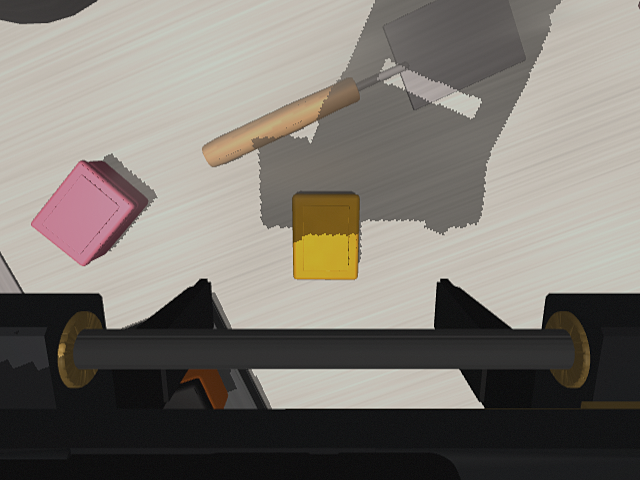

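Call:
{"method": "move_arm", "body": {"rows": [{"tx":0.15,"ty":3,"tz":-0.06,"rx":0,"ry":0,"rz":0,"grip":100},{"tx":0,"ty":3,"tz":0,"rx":0,"ry":0,"rz":0,"grip":100},{"tx":0,"ty":3,"tz":0,"rx":0,"ry":0,"rz":0,"grip":100},{"tx":0,"ty":3,"tz":0,"rx":0,"ry":0,"rz":0,"grip":100},{"tx":0,"ty":2.5,"tz":0,"rx":0,"ry":0,"rz":0,"grip":100},{"tx":0,"ty":1.45,"tz":0,"rx":0,"ry":0,"rz":0,"grip":100},{"tx":0,"ty":0,"tz":0,"rx":0,"ry":0,"rz":0,"grip":100},{"tx":0,"ty":0,"tz":0,"rx":0,"ry":0,"rz":0,"grip":0},{"tx":0,"ty":0,"tz":0,"rx":0,"ry":0,"rz":0,"grip":0},{"tx":0,"ty":0,"tz":0,"rx":0,"ry":0,"rz":0,"grip":0}]}}

```text
t: 49.95
eef_pos: [435.6, -304.6, 4.9]
tcp_rot: [-1.573, 0.001, 1.202]
ft_force: [-0.3, -0.8, 0.2]
opening: 0.844
```

Call:
{"method": "move_arm", "body": {"rows": [{"tx":0,"ty":0,"tz":0,"rx":0,"ry":0,"rz":0,"grip":0},{"tx":0,"ty":0,"tz":0,"rx":0,"ry":0,"rz":0,"grip":0},{"tx":0,"ty":0,"tz":0,"rx":0,"ry":0,"rz":0,"grip":0},{"tx":0,"ty":0,"tz":0,"rx":0,"ry":0,"rz":0,"grip":0},{"tx":0,"ty":0,"tz":0,"rx":0,"ry":0,"rz":0,"grip":0},{"tx":0,"ty":0,"tz":0,"rx":0,"ry":0,"rz":0,"grip":0},{"tx":0,"ty":0,"tz":0,"rx":0,"ry":0,"rz":0,"grip":0}]}}

```text
t: 50.53
eef_pos: [435.1, -304.3, 3.9]
tcp_rot: [-1.571, 0.0, 1.201]
ft_force: [-0.4, 1.1, 5.0]
opening: 0.524
```

Call:
{"method": "move_arm", "body": {"rows": [{"tx":0,"ty":-0.5,"tz":0,"rx":0,"ry":0,"rz":0,"grip":0},{"tx":0,"ty":-1.5,"tz":0,"rx":0,"ry":0,"rz":0,"grip":0},{"tx":0,"ty":-2.5,"tz":0,"rx":0,"ry":0,"rz":0,"grip":0},{"tx":0,"ty":-3,"tz":0,"rx":0,"ry":-0.093,"rz":0,"grip":0},{"tx":0,"ty":-3,"tz":0,"rx":0,"ry":-0.093,"rz":0,"grip":0},{"tx":0,"ty":-3,"tz":0,"rx":0,"ry":-0.093,"rz":0,"grip":0},{"tx":0,"ty":0,"tz":0,"rx":0,"ry":0,"rz":0,"grip":0},{"tx":0,"ty":0,"tz":0,"rx":0,"ry":0,"rz":0,"grip":0}]}}

```text
t: 51.2
eef_pos: [435.3, -304.4, 139.9]
tcp_rot: [-1.573, 0.002, 1.479]
ft_force: [0.4, -0.2, -3.8]
opening: 0.528
```

Run:
```python
from h import *
s=env.state(); print(s['opening'],s['ft_force'],s['t']); plan(549,277.4,140,1.484)
```

```text
0.5280945362533194 [ 0.36637894 -0.16759999 -3.80585862] 51.2
at [ 435.3 -304.4  139.9] rot [-1.573  0.002  1.479] | total cm [58.98 -0.08 -6.  ] | n 17 per row tx,ty,tz [ 3.469 -0.005 -0.353]
  turn ry total -0.0048 n 1 per row -0.0048
```

Call:
{"method": "move_arm", "body": {"rows": [{"tx":2,"ty":0,"tz":-0.35,"rx":0,"ry":0,"rz":0,"grip":0},{"tx":3.5,"ty":0,"tz":-0.35,"rx":0,"ry":0,"rz":0,"grip":0},{"tx":3.5,"ty":0,"tz":-0.35,"rx":0,"ry":0,"rz":0,"grip":0},{"tx":3.5,"ty":0,"tz":-0.35,"rx":0,"ry":0,"rz":0,"grip":0},{"tx":3.5,"ty":0,"tz":-0.35,"rx":0,"ry":0,"rz":0,"grip":0},{"tx":3.5,"ty":0,"tz":-0.35,"rx":0,"ry":0,"rz":0,"grip":0},{"tx":3.5,"ty":0,"tz":-0.35,"rx":0,"ry":0,"rz":0,"grip":0},{"tx":3.5,"ty":0,"tz":-0.35,"rx":0,"ry":0,"rz":0,"grip":0},{"tx":3.5,"ty":0,"tz":-0.35,"rx":0,"ry":0,"rz":0,"grip":0},{"tx":3.5,"ty":0,"tz":-0.35,"rx":0,"ry":0,"rz":0,"grip":0}]}}

```text
t: 52.03
eef_pos: [499.5, 28.0, 137.3]
tcp_rot: [-1.568, -0.0, 1.478]
ft_force: [0.9, 0.1, -2.1]
opening: 0.524
```

Call:
{"method": "move_arm", "body": {"rows": [{"tx":3.5,"ty":0,"tz":-0.35,"rx":0,"ry":0,"rz":0,"grip":0},{"tx":3.5,"ty":0,"tz":-0.35,"rx":0,"ry":0,"rz":0,"grip":0},{"tx":3.5,"ty":0,"tz":-0.35,"rx":0,"ry":0,"rz":0,"grip":0},{"tx":3.5,"ty":0,"tz":-0.35,"rx":0,"ry":0,"rz":0,"grip":0},{"tx":3.5,"ty":0,"tz":-0.35,"rx":0,"ry":0,"rz":0,"grip":0},{"tx":3.5,"ty":0,"tz":-0.35,"rx":0,"ry":0,"rz":0,"grip":0},{"tx":3,"ty":0,"tz":-0.35,"rx":0,"ry":0,"rz":0,"grip":0},{"tx":1.4,"ty":0,"tz":0,"rx":0,"ry":0,"rz":0,"grip":0},{"tx":0,"ty":0,"tz":0,"rx":0,"ry":0,"rz":0,"grip":0},{"tx":0,"ty":0,"tz":0,"rx":0,"ry":0,"rz":0,"grip":0}]}}

```text
t: 52.87
eef_pos: [546.8, 276.8, 137.1]
tcp_rot: [-1.568, 0.001, 1.48]
ft_force: [0.1, -0.6, -2.0]
opening: 0.522
```

Run:
```python
from h import *
s=env.state(); print(s['opening'],s['ft_force'],s['t']); plan(549,277.4,24,1.484); shot('wrist','w24')
```

```text
0.5216291558316729 [ 0.10605633 -0.57659455 -1.99508361] 52.8667
at [546.8 276.8 137.1] rot [-1.568e+00  1.000e-03  1.480e+00] | total cm [ 0.09 11.31 -0.24] | n 4 per row tx,ty,tz [ 0.023  2.828 -0.059]
  turn ry total -0.0037 n 1 per row -0.0037
```

View pics/w24.png

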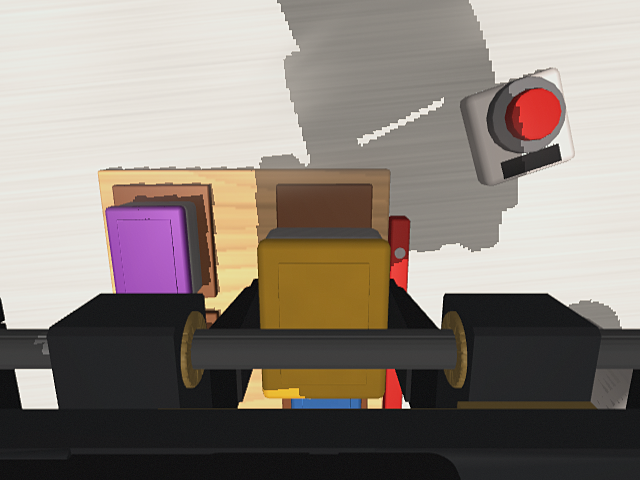

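Call:
{"method": "move_arm", "body": {"rows": [{"tx":0.06,"ty":2,"tz":-0.15,"rx":0,"ry":-0.004,"rz":0,"grip":0},{"tx":0,"ty":3,"tz":0,"rx":0,"ry":0,"rz":0,"grip":0},{"tx":0,"ty":2.5,"tz":0,"rx":0,"ry":0,"rz":0,"grip":0},{"tx":0,"ty":1.5,"tz":0,"rx":0,"ry":0,"rz":0,"grip":0},{"tx":0,"ty":1,"tz":0,"rx":0,"ry":0,"rz":0,"grip":0},{"tx":0,"ty":0.7,"tz":0,"rx":0,"ry":0,"rz":0,"grip":0},{"tx":0,"ty":0.5,"tz":0,"rx":0,"ry":0,"rz":0,"grip":0},{"tx":0,"ty":0.1,"tz":0,"rx":0,"ry":0,"rz":0,"grip":0},{"tx":0,"ty":0,"tz":0,"rx":0,"ry":0,"rz":0,"grip":0},{"tx":0,"ty":0,"tz":0,"rx":0,"ry":0,"rz":0,"grip":0}]}}

```text
t: 53.75
eef_pos: [549.7, 277.5, 26.5]
tcp_rot: [-1.572, -0.001, 1.484]
ft_force: [-0.4, 1.0, -1.2]
opening: 0.526
```

Call:
{"method": "move_arm", "body": {"rows": [{"tx":0,"ty":0.1,"tz":0,"rx":0,"ry":0,"rz":0,"grip":0},{"tx":0,"ty":0,"tz":0,"rx":0,"ry":0,"rz":0,"grip":0},{"tx":0,"ty":0,"tz":0,"rx":0,"ry":0,"rz":0,"grip":0}]}}

```text
t: 54.0
eef_pos: [549.4, 277.5, 25.1]
tcp_rot: [-1.571, -0.0, 1.484]
ft_force: [0.0, -0.1, -2.5]
opening: 0.523
```

Call:
{"method": "move_arm", "body": {"rows": [{"tx":0,"ty":0.1,"tz":0.03,"rx":0,"ry":0,"rz":0,"grip":0},{"tx":0,"ty":0,"tz":0,"rx":0,"ry":0,"rz":0,"grip":0},{"tx":0,"ty":0,"tz":0,"rx":0,"ry":0,"rz":0,"grip":0}]}}

```text
t: 54.25
eef_pos: [549.2, 277.6, 24.0]
tcp_rot: [-1.571, -0.0, 1.484]
ft_force: [-0.2, 0.5, 1.4]
opening: 0.525
```

Call:
{"method": "move_arm", "body": {"rows": [{"tx":0,"ty":0,"tz":0,"rx":0,"ry":0,"rz":0,"grip":72},{"tx":0,"ty":0,"tz":0,"rx":0,"ry":0,"rz":0,"grip":72},{"tx":0,"ty":0,"tz":0,"rx":0,"ry":0,"rz":0,"grip":72},{"tx":0,"ty":0,"tz":0,"rx":0,"ry":0,"rz":0,"grip":72},{"tx":0,"ty":-0.5,"tz":0,"rx":0,"ry":0,"rz":0,"grip":72},{"tx":0,"ty":-2,"tz":0,"rx":0,"ry":0,"rz":0,"grip":72},{"tx":0,"ty":-3,"tz":0,"rx":0,"ry":0,"rz":0,"grip":72},{"tx":0,"ty":-3,"tz":-1,"rx":0,"ry":0,"rz":0,"grip":0},{"tx":0,"ty":-3,"tz":-2,"rx":0,"ry":0,"rz":0,"grip":0},{"tx":0,"ty":-3,"tz":-3,"rx":0,"ry":0,"rz":0,"grip":0}]}}

```text
t: 55.08
eef_pos: [607.4, 272.6, 170.8]
tcp_rot: [-1.571, -0.0, 1.485]
ft_force: [0.2, 1.7, -0.3]
opening: 0.568
```

Call:
{"method": "move_arm", "body": {"rows": [{"tx":-1,"ty":-3,"tz":-3,"rx":0,"ry":0,"rz":0,"grip":0},{"tx":-1,"ty":-2,"tz":-2,"rx":0,"ry":0,"rz":0,"grip":0},{"tx":0,"ty":0,"tz":0,"rx":0,"ry":0,"rz":0,"grip":0},{"tx":0,"ty":0,"tz":0,"rx":0,"ry":0,"rz":0,"grip":0}]}}

```text
t: 55.42
eef_pos: [655.6, 247.9, 217.5]
tcp_rot: [-1.572, -0.001, 1.482]
ft_force: [-0.6, -0.1, -0.5]
opening: 0.284
```

Run:
```python
from h import *
s=env.state(); print(s['opening'],s['eef_pos'],s['t']); c,im,d=shot('wrist','w25'); tins('w25',z=54)
shot('top','t25')
```

```text
0.28400367648820735 [655.55686302 247.90236205 217.54468329] 55.4167
blue bbox (318, 176, 61, 75) area 4058.5 -> [ 6.46127e+02  2.69392e+02  6.14190e+01  4.92400e+01 -8.70000e-02]
yellow bbox (160, 97, 147, 82) area 3449.0 -> [578.309 184.522 113.512  61.821   1.484]
yellow bbox (170, 214, 225, 45) area 2829.5 -> [660.2   213.705 185.823  37.481   1.483]
green bbox (176, 173, 66, 78) area 4572.5 -> [ 6.34915e+02  1.56035e+02  6.38090e+01  5.00240e+01 -8.80000e-02]
purple bbox (166, 44, 69, 90) area 5561.0 -> [ 5.40107e+02  1.64262e+02  6.44470e+01  4.99860e+01 -8.80000e-02]
```

View pics/w25.png

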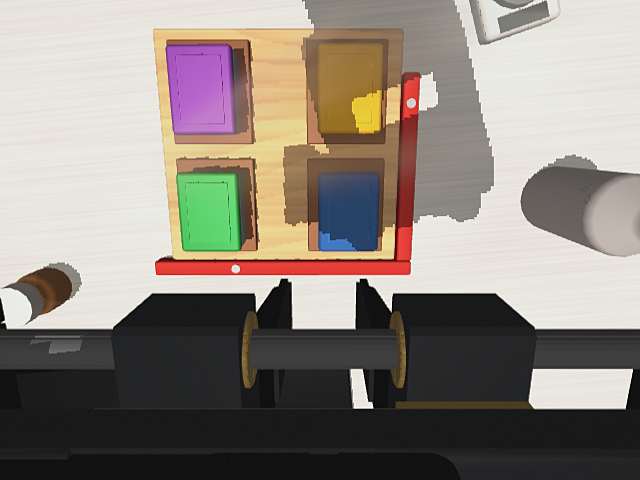

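View pics/t25.png

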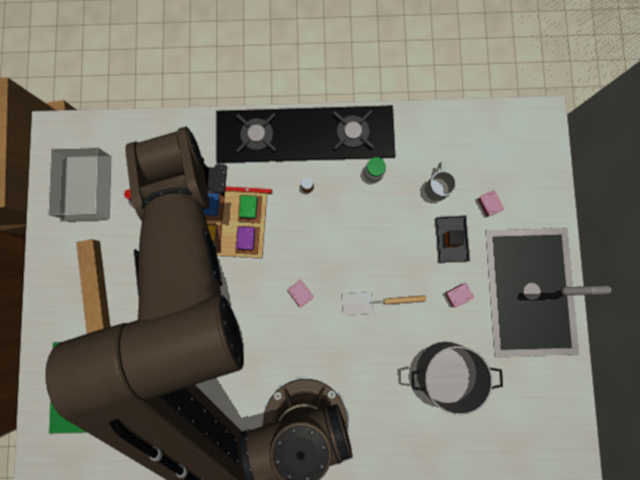

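Run:
```python
from h import *
c,im,d=load('w25')
print('yellow',cast(c,[(318.5,43.5),(386.5,43.5),(319,133),(381.5,133)],54).mean(0))
B=cast(c,[(153,29),(403,29.5),(173,260),(397,260)],12);print(B.round(1),B.mean(0))
cv2.imwrite('pics/w25z.png',cv2.resize(im[15:285,140:430],None,fx=2.7,fy=2.2,interpolation=cv2.INTER_CUBIC))
plan(473.6,413,150,1.2)
```

```text
yellow [550.08396015 279.1604127   54.        ]
[[483.4 120.7  12. ]
 [502.2 328.5  12. ]
 [682.6 102.9  12. ]
 [701.3 314.2  12. ]] [592.38444591 216.57866017  12.        ]
at [653.9 248.7 215.8] rot [-1.569  0.     1.484] | total cm [14.81  6.61 19.37] | n 6 per row tx,ty,tz [2.468 1.102 3.228]
  turn ry total 0.284 n 3 per row 0.0947
```

View pics/w25z.png

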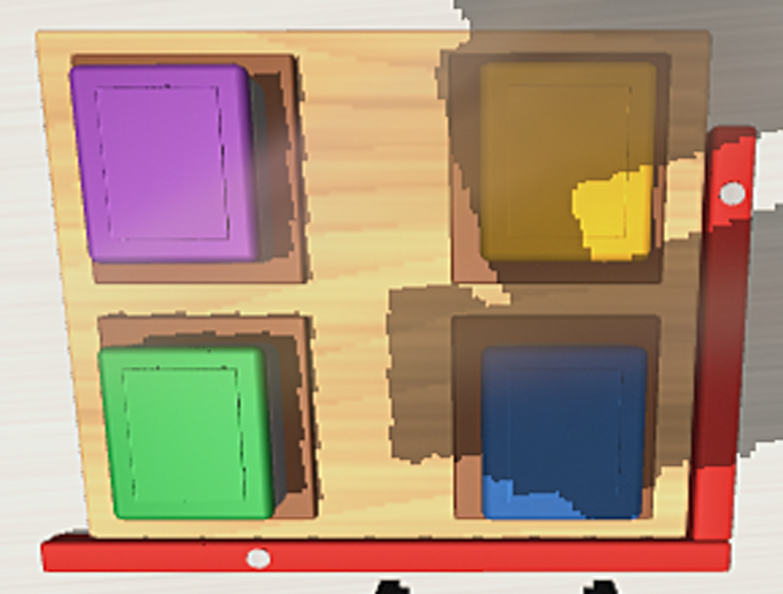

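Call:
{"method": "move_arm", "body": {"rows": [{"tx":2.47,"ty":1.1,"tz":3.23,"rx":0,"ry":0,"rz":0,"grip":0},{"tx":2.47,"ty":1.1,"tz":3.23,"rx":0,"ry":0,"rz":0,"grip":0},{"tx":2.47,"ty":1.1,"tz":3.23,"rx":0,"ry":0,"rz":0,"grip":0},{"tx":2.47,"ty":1.1,"tz":3.23,"rx":0,"ry":0,"rz":0,"grip":0},{"tx":2.47,"ty":1.1,"tz":3.23,"rx":0,"ry":0,"rz":0,"grip":0},{"tx":2.47,"ty":1.1,"tz":3.23,"rx":0,"ry":0,"rz":0,"grip":0},{"tx":0,"ty":0,"tz":0,"rx":0,"ry":0,"rz":0,"grip":0},{"tx":0,"ty":0,"tz":0,"rx":0,"ry":0,"rz":0,"grip":0}]}}

```text
t: 56.18
eef_pos: [473.7, 412.5, 150.3]
tcp_rot: [-1.568, 0.002, 1.488]
ft_force: [0.8, -0.1, 0.8]
opening: 0.003
```

Run:
```python
from h import *
s=env.state(); print(s['opening'],s['eef_pos'],s['t']); c,im,d=shot('wrist','w26')
k=blobs(mask(im,'red'),200)
for b in k[:3]:
    print(cv2.boundingRect(b),rect(c,b,45)); M=cv2.moments(b); u,v=int(M['m10']/M['m00']),int(M['m01']/M['m00'])
    kf=f(c); print((u,v),np.array(c['eye'])+rot(c)@(np.array([(u-c['cx'])/kf,-(v-c['cy'])/kf,-1])*d[v,u]))
```

```text
0.003124343750116674 [473.69299103 412.5433778  150.30953714] 56.1833
(306, 219, 45, 45) [ 4.72175e+02  4.16005e+02  3.13080e+01  3.06250e+01 -8.20000e-02]
(328, 241) [472.2139279  416.00294529  43.95610103]
```

View pics/w26.png

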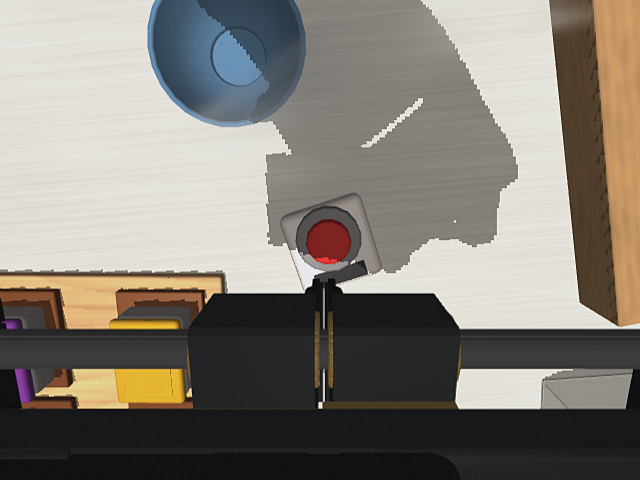

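Call:
{"method": "move_arm", "body": {"rows": [{"tx":0.3,"ty":2.5,"tz":0.17,"rx":0,"ry":0,"rz":0,"grip":0},{"tx":0,"ty":3,"tz":0,"rx":0,"ry":0,"rz":0,"grip":0},{"tx":0,"ty":3,"tz":0,"rx":0,"ry":0,"rz":0,"grip":0},{"tx":0,"ty":2,"tz":0,"rx":0,"ry":0,"rz":0,"grip":0},{"tx":0,"ty":0.5,"tz":0,"rx":0,"ry":0,"rz":0,"grip":0},{"tx":0,"ty":0,"tz":0,"rx":0,"ry":0,"rz":0,"grip":0},{"tx":0,"ty":0,"tz":0,"rx":0,"ry":0,"rz":0,"grip":0}]}}

```text
t: 56.82
eef_pos: [476.2, 414.2, 42.5]
tcp_rot: [-1.571, -0.001, 1.483]
ft_force: [-0.4, 0.6, 0.9]
opening: 0.003
```

Call:
{"method": "move_arm", "body": {"rows": [{"tx":0,"ty":0.2,"tz":0,"rx":0,"ry":0,"rz":0,"grip":0},{"tx":0,"ty":0.2,"tz":0,"rx":0,"ry":0,"rz":0,"grip":0},{"tx":0,"ty":0.2,"tz":0,"rx":0,"ry":0,"rz":0,"grip":0},{"tx":0,"ty":0,"tz":0,"rx":0,"ry":0,"rz":0,"grip":0}]}}

```text
t: 57.15
eef_pos: [475.4, 414.4, 35.9]
tcp_rot: [-1.571, -0.0, 1.484]
ft_force: [-1.1, -0.4, -0.2]
opening: 0.004
```

Call:
{"method": "move_arm", "body": {"rows": [{"tx":0.1,"ty":0,"tz":0.3,"rx":0,"ry":0,"rz":0,"grip":0},{"tx":0,"ty":0.2,"tz":0,"rx":0,"ry":0,"rz":0,"grip":0},{"tx":0,"ty":0.2,"tz":0,"rx":0,"ry":0,"rz":0,"grip":0},{"tx":0,"ty":0.2,"tz":0,"rx":0,"ry":0,"rz":0,"grip":0},{"tx":0,"ty":0,"tz":0,"rx":0,"ry":0,"rz":0,"grip":0}]}}

```text
t: 57.57
eef_pos: [472.3, 415.9, 29.5]
tcp_rot: [-1.571, -0.0, 1.484]
ft_force: [-2.1, 1.7, 3.6]
opening: 0.003
```

Call:
{"method": "move_arm", "body": {"rows": [{"tx":0,"ty":0.15,"tz":0,"rx":0,"ry":0,"rz":0,"grip":0},{"tx":0,"ty":0,"tz":0,"rx":0,"ry":0,"rz":0,"grip":0},{"tx":0,"ty":0,"tz":0,"rx":0,"ry":0,"rz":0,"grip":0}]}}

```text
t: 57.82
eef_pos: [472.4, 415.8, 28.2]
tcp_rot: [-1.571, -0.0, 1.484]
ft_force: [-3.4, 2.3, 4.7]
opening: 0.003
```

Call:
{"method": "move_arm", "body": {"rows": [{"tx":0,"ty":0.12,"tz":0,"rx":0,"ry":0,"rz":0,"grip":0},{"tx":0,"ty":0,"tz":0,"rx":0,"ry":0,"rz":0,"grip":0},{"tx":0,"ty":0,"tz":0,"rx":0,"ry":0,"rz":0,"grip":0}]}}

```text
t: 58.07
eef_pos: [472.5, 415.8, 27.5]
tcp_rot: [-1.571, -0.0, 1.484]
ft_force: [-3.3, 0.7, 10.0]
opening: 0.003
```

Run:
```python
from h import *
s=env.state(); print(s['eef_pos'],s['ft_force'])
```

```text
[472.48122416 415.78930086  27.45540927] [-3.26872485  0.65232856 10.01763756]
```

Call:
{"method": "move_arm", "body": {"rows": [{"tx":0,"ty":-1,"tz":0,"rx":0,"ry":0,"rz":0,"grip":0},{"tx":0,"ty":-3,"tz":0,"rx":0,"ry":0,"rz":0,"grip":0},{"tx":0,"ty":-3.5,"tz":0,"rx":0,"ry":0,"rz":0,"grip":0},{"tx":0,"ty":-3.5,"tz":0,"rx":0,"ry":0,"rz":0,"grip":0},{"tx":0,"ty":-3.5,"tz":0,"rx":0,"ry":0,"rz":0,"grip":0},{"tx":-2.4,"ty":-1.5,"tz":-3.2,"rx":0,"ry":0,"rz":0,"grip":0},{"tx":-2.4,"ty":-1.5,"tz":-3.2,"rx":0,"ry":0,"rz":0,"grip":0},{"tx":-2.4,"ty":-1.5,"tz":-3.2,"rx":0,"ry":0,"rz":0,"grip":0},{"tx":-2.4,"ty":-1.5,"tz":-3.2,"rx":0,"ry":0,"rz":0,"grip":0},{"tx":-2.4,"ty":-1.5,"tz":-3.2,"rx":0,"ry":0,"rz":0,"grip":0}]}}

```text
t: 58.9
eef_pos: [618.9, 283.6, 246.2]
tcp_rot: [-1.571, 0.0, 1.484]
ft_force: [0.5, 0.2, -0.1]
opening: 0.002
```

Call:
{"method": "move_arm", "body": {"rows": [{"tx":-2.4,"ty":0,"tz":-2,"rx":0,"ry":0,"rz":0,"grip":0},{"tx":-2.4,"ty":0,"tz":0,"rx":0,"ry":0,"rz":0,"grip":0},{"tx":0,"ty":0,"tz":0,"rx":0,"ry":0,"rz":0,"grip":0},{"tx":0,"ty":0,"tz":0,"rx":0,"ry":0,"rz":0,"grip":0}]}}

```text
t: 59.23
eef_pos: [633.7, 234.5, 245.1]
tcp_rot: [-1.57, 0.0, 1.482]
ft_force: [-0.6, 0.9, 0.0]
opening: 0.006
```

Run:
```python
from h import *
s=env.state(); print(s['eef_pos'],s['t'],s['ft_force']); c,im,d=shot('wrist','w27'); tins('w27',z=54)
u=np.array([.9962,-.0869]); v=np.array([.0869,.9962]); C=np.array([591.8,216.0])
for n,a,b in(('blue0',48,57.5),('green1',48,-57.5),('yellow2',-48,57.5),('purple3',-48,-57.5)): print(n,C+a*u+b*v)
```

```text
[633.69912181 234.51206747 245.09034185] 59.2333 [-0.61070142  0.89710649  0.04629566]
blue bbox (336, 194, 56, 72) area 3816.5 -> [ 6.44620e+02  2.69565e+02  6.49090e+01  4.90350e+01 -8.50000e-02]
yellow bbox (336, 85, 60, 64) area 2615.5 -> [ 5.47904e+02  2.77699e+02  5.05800e+01  4.92170e+01 -8.20000e-02]
yellow bbox (198, 232, 207, 39) area 1969.5 -> [658.965 212.035 187.227  35.557   1.482]
green bbox (206, 194, 59, 72) area 3840.0 -> [ 6.34487e+02  1.55860e+02  6.49180e+01  4.98150e+01 -8.60000e-02]
purple bbox (199, 80, 62, 80) area 4451.0 -> [ 5.40352e+02  1.63856e+02  6.44250e+01  4.89560e+01 -7.70000e-02]
blue0 [644.61435 269.1103 ]
green1 [634.62085 154.5473 ]
yellow2 [548.97915 277.4527 ]
purple3 [538.98565 162.8897 ]
```

View pics/w27.png

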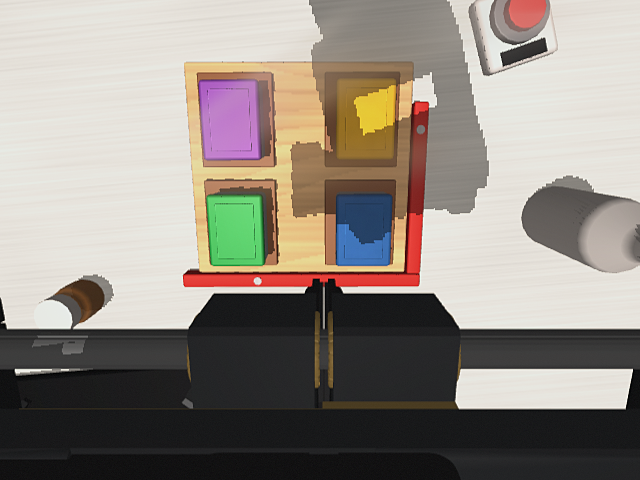

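Run:
```python
from h import *
c,im,d=load('w27')
a=im[90:295,370:440]; b=im[255:295,180:420]
cv2.imwrite('pics/w27a.png',cv2.resize(a,None,fx=2.9,fy=2.9,interpolation=cv2.INTER_NEAREST)); cv2.imwrite('pics/w27b.png',cv2.resize(b,None,fx=3.3,fy=3.3,interpolation=cv2.INTER_NEAREST))
```

```text
(no output)
```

View pics/w27a.png

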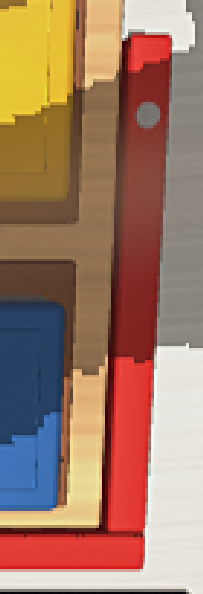

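View pics/w27b.png

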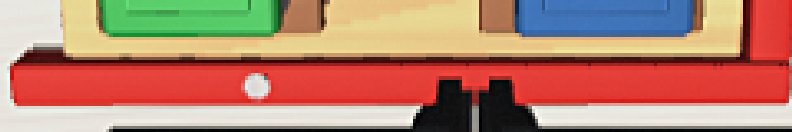

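```bash
python3 -c "
from h import *
print(env.job_done(), env.state()['t'])"
```

```text
the job is handed in; nothing more can be done
the job is handed in; nothing more can be done
```

The job is done and handed in at about 59 s; no verdict was reported.

- **Board:** pushed home against both rail arms, with the contact force rising to 29 N on one arm and 21 N on the other. In the last close view no counter shows between the board and the rail.
- **Canister:** set upright in the dark steel tray.
- **Tins:** all four were present. Blue is on pad_0, green on pad_1, yellow on pad_2 and purple on pad_3, all lid up. The last view puts blue, green and purple within about 2 mm of pad centre (margin 9 mm) and all four aligned to within about 0.01 rad. Yellow was half in shadow there, so its centre is less certain; an earlier view had it about 2 mm off.
- **Timer:** the button was pressed last, to a 10 N stop at about 6 mm of travel.

**Disagreements:**
- The fingertips are about 10 mm short of the reported TCP, not 19 mm ahead as stated. My first board push therefore passed over the board, close above the pads, without moving it. I found the offset by touching the counter and used it from then on.
- Positions taken from the wrist camera were up to about 1.5 mm from those given by the arm's own readings.
- I saw no loosening of the grip and did not clearly see any tin knocked aside.

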